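Turn round a tray in the corm dryer

ROBOT

A 7-joint arm with a two-finger parallel gripper is mounted at the origin on a cart in front of the work surface, level with it; the furniture and walls round the work are solid. World frame = base frame: x ahead of the robot, y to its left, z up, the work surface at z = 0. Lengths are in m, angles in rad, forces in N, time in s.
With the tool pointing down it reaches from about 0.4 to 0.875 m from the base axis. Payload 19.3 kg.
Tool frame: the origin (TCP) lies at the very end of the fingers, on their centre line; the grasp point (between the pads) lies 19 mm behind it; z points along the fingers, y is the direction in which the jaws open and shut (so a half turn about z gives the same grasp; the last joint's range is limited). The gripper opens to 85 mm and grips with 20 to 120 N. Pads are 22 mm wide; open, the fingers measure 114 mm over their backs; the gripper's body (76 mm by 85 mm) begins 54 mm behind the grasp point. The pads swing forward as they close: fully open they stand 13 mm farther back than shut.
Start: joints at [-1.27, 0.521, -0.036, 1.599, 0.021, 1.021, -0.113], TCP at [0.226, 0.583, 0.208] pointing down, gripper open.
Joint ranges: [-2.91, 2.91], [-0.3, 2.13], [-1.5, 1.42], [0.17, 2.43], [-1.26, 4.41], [0.16, 1.93], [-2.52, 2.52]. Speed limits (rad/s): [1.89, 1.89, 2.39, 2.39, 3.01, 3.01, 3.01].

INTERFACE

Orientations are given as [roll, pitch, yaw] about the fixed x, y, z axes, in that order (R = Rz(yaw) Ry(pitch) Rx(roll)).
In Python, from workcell import bot gives the robot as it stands. The module is installed in compiled form; this text tells all that it offers.
- The arm moves only by the shell command python3 -m inch 'ROWS' [FORCE]. ROWS is JSON, a list of rows, each an object of numbers: "dx", "dy", "dz": the shift along the tool's x, y, z in mm; "rx", "ry", "rz": the turn, a rotation vector about the tool's x, y, z in rad; "hand": the closure, from -1 (fully open) to 1 (shut), so that 0 is half open. In form: [{"dx": .., "dy": .., "dz": .., "rx": .., "ry": .., "rz": .., "hand": ..}, ...]. A call has 1 to 10 rows; each row shifts and turns the commanded pose from where the row before left it, along the tool's axes as they then stand; what a row does not reach is not made up. A row lasts 1/10 s, in which the tool goes at most 50 mm and 8.59 degrees, less where a joint would pass 70% of its speed; a pose out of reach is approached as far as the arm can. A call with a gripper value outside its range is refused whole. The fingers move at their own pace and stop on an object; FORCE is the grip in N (left out, the last holds). Time passes only in rows, so rows that do not move let the fingers close. It gives the time, the measured TCP pose, the force and the opening at its end, in the units of the state.
- bot.observe(): the state, without advancing time (a new reading comes with each control period).
- bot.grab_frame(name): name is "side" or "top"; returns (picture, depth): 400x640x3 uint8, red, green, blue; 400x640 float32, m along the optical axis (not along the pixel's ray), 0 where there is no reading.
- bot.get_calibration(name): a dict with "vertical_fov" (degrees; the focal length in pixels is half the picture's height over the tangent of half this angle, whatever the lens; pixels are square), "cx", "cy" (the principal point, pixels), "k1" (the pictures are not rectified: a ray, as slopes to the right and down, at radius r is drawn at 1 + k1 r^2 times it, then the intrinsics apply), "origin" and "orientation" of the camera in the world. Camera axes: x right, y down, z forward; pixel columns grow to the right and rows downward; lengths in m; the calibration is good to about 2 mm. A picture is of the moment at which its call begins. get_calibration takes no time and is no camera call.
- bot.job_done(): hands the job in, once; it reports no verdict.
Trained networks look in the newest picture that a camera, given by its name, has taken for a name from the list of things; names that differ only in an ending like _2 or _b are one class to them, and where a whole thing is asked for, a point or a joint stands for the part that bears it (a point fixed in the world has none). Each returns a list of dicts, best first, with "score" (0 to 1); they miss things now and then, are a little off and sometimes report something else, mostly with a low value. They report only what shows in the picture. A call takes as long as a camera call. They do not tell look-alikes from the thing itself.
- bot.trace(camera, target): "region" (400x640 bool, what is visible of it) and "box" ([left, top, right, bottom] in pixels, round what is visible of it).
- bot.tip_of(camera, target): "centre" ([row, column] in pixels: a listed point, or the origin of a listed thing).
The state is a dict: "clock": time; "qpos": joint angles; "qd": joint speeds; "joint_efforts": joint torques, N m; "position": TCP position; "tool_rot": TCP orientation; "force": force on the tool from outside, world axes, zero at the start; "moment": the same for the moment, N m; "grip_width": finger opening in m.
Only numpy, scipy, OpenCV 4.12 (cv2) and the standard library are available. Lean on these libraries where they do the work, as an engineer would, in place of code of your own. Each camera call takes 0.05 s, during which the arm holds its last target.

TASK

Turn round the blue tray of the corm dryer: tip the cured (tan) corms off it into the wooden crate, then lay every fresh corm (dark, with a green stem) from the bench on it and slide it level onto the one free pair of rails of the dryer until it is fully home against the back stop. Then start the dryer by pressing its keys down fully, one at a time: red (clear), blue (warm air), green (start). Any corm that goes astray belongs with its own lot, the screens already in the dryer stay where they are, and the feed jar beside the dryer must not be knocked over.

Things in the scene. Friction and masses are not known exactly. Their poses are not given: they have to be found in the camera images.
- dryer: bench-top corm dryer, fixed: open aluminium rack, 158 mm deep (x), 241 mm wide (y), with three pairs of rails under a green fan head (164 x 250 mm, 270 to 310 mm up); open side to the robot. Origin: centre of its footprint at bench height; x into the rack (away from the open side), y left, z up. Back stops have their faces at x = +74 mm: the tray, fully home, has its origin at x = +4 mm, y = 0
- rail_low (a point): front end of the lowest rail pair, midway between its ledges, at their top (dryer frame x = -79, z = 75 mm). Tops of the middle and top pairs: z = 140 and 205 mm. Each rail is a 24 mm wide ledge with an upright guide outside; 170 mm between the ledges of a pair, 210 between guides, flared to 218 at the mouth (x -95 to -79). Over a ledge 62 mm are free up to the next rail, screen or fan head
- screen_low: wood-framed mesh screen of drying corms, 140 x 200 mm, without handle, resting loose on the lowest rail pair when present (two of the three screens are present; absent ones read None, and their rail pair is the free one). Origin: centre of its underside
- screen_mid: wood-framed mesh screen of drying corms, 140 x 200 mm, without handle, resting loose on the middle rail pair when present (two of the three screens are present; absent ones read None, and their rail pair is the free one). Origin: centre of its underside
- screen_top: wood-framed mesh screen of drying corms, 140 x 200 mm, without handle, resting loose on the top rail pair when present (two of the three screens are present; absent ones read None, and their rail pair is the free one). Origin: centre of its underside
- tray: loose blue enamelled tray, 0.22 kg: flat sheet 140 mm (x) by 200 mm (y), 4 mm thick, rims 12 mm high (8 over the sheet) at the handle side and both sides, none at the nose (+x edge). Corms slide off at about 20 degrees of tilt. Wooden handle on the centre line, 16 mm wide, 24 mm high (z 8 to 32 mm), from x = -70 to -191 mm. Origin: centre of the sheet's underside; x to the nose, z up
- tray_handle (a point): point on the tray's handle to grip: 155 mm behind the tray's origin, mid-height of the handle (20 mm over the underside); axes of the tray
- tray_nose (a point): middle of the tray's open nose edge, top of the sheet (x = +70 mm, z = +4 mm in the tray's frame)
- crate: wooden slatted storage crate for cured corms, standing fixed: 200 x 260 x 85 mm outside, 8 mm walls and floor. Origin: centre of its underside; z up
- cured_1: cured corm: body of a gladiolus corm: a flattened round bulb, 50 mm across and 30 mm high, straight-sided from 9 to 20 mm up, tapering above and below; pale tan, no stem. Lies on the tray at the start, or is absent (None): 2 to 4 are present. About 40 g. Origin: centre of its underside
- cured_2: cured corm: body of a gladiolus corm: a flattened round bulb, 50 mm across and 30 mm high, straight-sided from 9 to 20 mm up, tapering above and below; pale tan, no stem. Lies on the tray at the start, or is absent (None): 2 to 4 are present. About 40 g. Origin: centre of its underside
- cured_3: cured corm: body of a gladiolus corm: a flattened round bulb, 50 mm across and 30 mm high, straight-sided from 9 to 20 mm up, tapering above and below; pale tan, no stem. Lies on the tray at the start, or is absent (None): 2 to 4 are present. About 40 g. Origin: centre of its underside
- cured_4: cured corm: body of a gladiolus corm: a flattened round bulb, 50 mm across and 30 mm high, straight-sided from 9 to 20 mm up, tapering above and below; pale tan, no stem. Lies on the tray at the start, or is absent (None): 2 to 4 are present. About 40 g. Origin: centre of its underside
- fresh_1: fresh corm: body of a gladiolus corm: a flattened round bulb, 50 mm across and 30 mm high, straight-sided from 9 to 20 mm up, tapering above and below; dark red-brown, with a cut green stem 13 mm thick that brings it to 44 mm high. Lies on the bench at the start, or is absent (None): 2 to 4 are present. About 50 g. Origin: centre of its underside
- fresh_2: fresh corm: body of a gladiolus corm: a flattened round bulb, 50 mm across and 30 mm high, straight-sided from 9 to 20 mm up, tapering above and below; dark red-brown, with a cut green stem 13 mm thick that brings it to 44 mm high. Lies on the bench at the start, or is absent (None): 2 to 4 are present. About 50 g. Origin: centre of its underside
- fresh_3: fresh corm: body of a gladiolus corm: a flattened round bulb, 50 mm across and 30 mm high, straight-sided from 9 to 20 mm up, tapering above and below; dark red-brown, with a cut green stem 13 mm thick that brings it to 44 mm high. Lies on the bench at the start, or is absent (None): 2 to 4 are present. About 50 g. Origin: centre of its underside
- fresh_4: fresh corm: body of a gladiolus corm: a flattened round bulb, 50 mm across and 30 mm high, straight-sided from 9 to 20 mm up, tapering above and below; dark red-brown, with a cut green stem 13 mm thick that brings it to 44 mm high. Lies on the bench at the start, or is absent (None): 2 to 4 are present. About 50 g. Origin: centre of its underside
- red_key (a joint): red spring key on the dryer's fan head, travel in m: 0 released, 0.006 fully down (about 5 N), pressed from 0.004; springs back
- blue_key (a joint): blue spring key on the dryer's fan head, travel in m: 0 released, 0.006 fully down (about 5 N), pressed from 0.004; springs back
- green_key (a joint): green spring key on the dryer's fan head, travel in m: 0 released, 0.006 fully down (about 5 N), pressed from 0.004; springs back
- red_key_top (a point): middle of the top of the red key (30 mm across, faces straight up, 328 mm over the bench; the keys stand 60 mm apart along the dryer's front edge, red on the left, blue in the middle, green on the right)
- blue_key_top (a point): middle of the top of the blue key (30 mm across, faces straight up, 328 mm over the bench; the keys stand 60 mm apart along the dryer's front edge, red on the left, blue in the middle, green on the right)
- green_key_top (a point): middle of the top of the green key (30 mm across, faces straight up, 328 mm over the bench; the keys stand 60 mm apart along the dryer's front edge, red on the left, blue in the middle, green on the right)
- feed_jar: bystander: amber glass jar with black lid, 64 mm across, 94 mm high, standing loose on the bench beside the dryer. Origin: centre of its underside; z up
Not all that is in view belongs to the job. Leave any turquoise look-alike of the fresh_3 alone.

How it is judged:
On the way, in this order (a step that is already met when the one before it is completed fails the run):
1. the tray is tipped with its nose over the crate (more than 11 degrees, its nose edge inside the crate's outline) (angle between tray's own z axis and vertical above 0.2 rad and x of tray_nose in the frame of crate between -0.1 and 0.1 m and y of tray_nose in the frame of crate between -0.13 and 0.13 m).
2. every cured corm lies in the crate (x of cured_1 in the frame of crate between -0.095 and 0.095 m and y of cured_1 in the frame of crate between -0.125 and 0.125 m and z of cured_1 in the frame of crate between -0.005 and 0.085 m and x of cured_2 in the frame of crate between -0.095 and 0.095 m and y of cured_2 in the frame of crate between -0.125 and 0.125 m and z of cured_2 in the frame of crate between -0.005 and 0.085 m and x of cured_3 in the frame of crate between -0.095 and 0.095 m and y of cured_3 in the frame of crate between -0.125 and 0.125 m and z of cured_3 in the frame of crate between -0.005 and 0.085 m and x of cured_4 in the frame of crate between -0.095 and 0.095 m and y of cured_4 in the frame of crate between -0.125 and 0.125 m and z of cured_4 in the frame of crate between -0.005 and 0.085 m), for 0.2 s.
3. every fresh corm lies on the tray and the tray is home on the free rail pair (x of fresh_1 in the frame of tray between -0.07 and 0.07 m and y of fresh_1 in the frame of tray between -0.098 and 0.098 m and z of fresh_1 in the frame of tray between -0.003 and 0.032 m and x of fresh_2 in the frame of tray between -0.07 and 0.07 m and y of fresh_2 in the frame of tray between -0.098 and 0.098 m and z of fresh_2 in the frame of tray between -0.003 and 0.032 m and x of fresh_3 in the frame of tray between -0.07 and 0.07 m and y of fresh_3 in the frame of tray between -0.098 and 0.098 m and z of fresh_3 in the frame of tray between -0.003 and 0.032 m and x of fresh_4 in the frame of tray between -0.07 and 0.07 m and y of fresh_4 in the frame of tray between -0.098 and 0.098 m and z of fresh_4 in the frame of tray between -0.003 and 0.032 m and (z of tray in the frame of dryer between 0.069 and 0.083 m or z of tray in the frame of dryer between 0.134 and 0.148 m or z of tray in the frame of dryer between 0.199 and 0.213 m) and x of tray in the frame of dryer between -0.01 and 0.014 m and y of tray in the frame of dryer between -0.012 and 0.012 m and angle between tray's own z axis and vertical below 0.06 rad), for 0.2 s.
4. the red key alone is pressed (4 mm or more) (value of joint red_key above 0.004 m and value of joint each of blue_key, green_key below 0.002 m).
5. the blue key alone is pressed (4 mm or more) (value of joint blue_key above 0.004 m and value of joint each of red_key, green_key below 0.002 m).
6. the green key alone is pressed (4 mm or more) (value of joint green_key above 0.004 m and value of joint each of red_key, blue_key below 0.002 m).
At the end, for the whole second after the job is handed in: every cured corm lies inside the crate; every fresh corm lies on the tray; the tray rests level (3 degrees) on the ledges of the free rail pair, within about 14 mm of fully home; all three keys are released; everything is at rest (all of step 2 and all of step 3 and linear speed of each of cured_1, cured_2, cured_3, cured_4, fresh_1, fresh_2, fresh_3, fresh_4, tray below 0.02 m/s and value of joint each of red_key, blue_key, green_key below 0.002 m); the robot touches nothing.
It fails at once if a screen in the dryer is shifted more than 30 mm (distance of any of screen_low, screen_mid, screen_top from where it was at the start of the episode above 0.03 m).
It fails at once if the feed jar is knocked over (tilted more than 35 degrees) (angle between feed_jar's own z axis and vertical above 0.6 rad).
It fails at once if two keys are pressed at the same time (value of joint each of red_key, blue_key above 0.004 m or value of joint each of blue_key, green_key above 0.004 m or value of joint each of red_key, green_key above 0.004 m).
Of screen_low, screen_mid, screen_top only 2 to 2 are there at a start; the rules pass over those that are not, and their reading is None.
Of cured_1, cured_2, cured_3, cured_4 only 2 to 4 are there at a start; the rules pass over those that are not, and their reading is None.
Of fresh_1, fresh_2, fresh_3, fresh_4 only 2 to 4 are there at a start; the rules pass over those that are not, and their reading is None.
At some moment in a run one of cured_1, cured_2, cured_3, cured_4, fresh_1, fresh_2, fresh_3, fresh_4 may be knocked a few centimetres aside while the robot is not near it.
It also fails if it takes over 210 s, if anything falls off the work surface, if the arm or the gripper's body presses on something with over 40 N, if the wrist force passes 120 N, or if a joint passes its speed limit or range.

## Working session

There is one attempt and no reset: what is moved stays moved. The work goes in short steps, Python scripts to look and compute and a shell command to move; the robot and the scene stay as the last step left them, time stands still between calls to the robot, and variables do not carry over. Pictures are saved under pics/ and viewed, and the job is handed in when it is done.

```bash
mkdir -p pics
cat > h.py <<'E'
import numpy as np, cv2
from workcell import bot
from scipy.spatial.transform import Rotation as R
def calib(n):
    c=bot.get_calibration(n); f=200/np.tan(np.radians(c['vertical_fov'])/2)
    return c,f
def save(n,fn,img): cv2.imwrite('pics/'+fn,img[:,:,::-1])
def Rm(o):
    o=np.array(o,float)
    return R.from_euler('xyz',o).as_matrix() if o.size==3 else (o if o.shape==(3,3) else R.from_quat(o).as_matrix())
def slopes(n,u,v):
    c,f=calib(n); K=np.array([[f,0,c['cx']],[0,f,c['cy']],[0,0,1.]])
    p=np.stack([np.ravel(u),np.ravel(v)],1).astype(float)[:,None]
    return cv2.undistortPoints(p,K,np.array([c['k1'],0,0,0]))[:,0]
def ray(n,u,v):
    c,f=calib(n); s=slopes(n,u,v); d=np.c_[s,np.ones(len(s))]
    return np.array(c['origin']),d@Rm(c['orientation']).T
def atz(n,u,v,z):
    o,d=ray(n,u,v); return o+d*((z-o[2])/d[:,2])[:,None]
def cloud(n,depth,mask=None):
    if mask is None: mask=depth>0
    v,u=np.nonzero(mask&(depth>0)); o,d=ray(n,u,v)
    return o+d*depth[v,u][:,None],u,v
def proj(n,P):
    c,f=calib(n); K=np.array([[f,0,c['cx']],[0,f,c['cy']],[0,0,1.]])
    Rc=Rm(c['orientation']); X=(np.atleast_2d(P)-np.array(c['origin']))@Rc
    return cv2.projectPoints(X,np.zeros(3),np.zeros(3),K,np.array([c['k1'],0,0,0]))[0][:,0]
def st():
    s=bot.observe(); return s
E
python3 - <<'E'
from h import *
s=bot.observe(); print({k:np.round(v,3).tolist() for k,v in s.items()})
for n in('side','top'):
    print(n,bot.get_calibration(n)); p,d=bot.grab_frame(n); save(n,n+'0.png',p); np.save(n+'0.npy',d)
E
```

```text
{'clock': 0.0, 'qpos': [-1.27, 0.522, -0.036, 1.6, 0.021, 1.021, -0.113], 'qd': [0.001, -0.001, 0.001, 0.001, 0.0, 0.0, -0.001], 'joint_efforts': [-0.002, -92.71, 1.979, -36.993, 0.018, 0.008, 0.0], 'position': [0.226, 0.582, 0.207], 'tool_rot': [-3.141, 0.0, 2.771], 'force': [-0.34, 0.794, 0.596], 'moment': [-0.005, -0.018, 0.021], 'grip_width': 0.086}
side {'vertical_fov': 42.45976732114286, 'cx': 320.7079838547789, 'cy': 200.19800504508672, 'k1': -0.061822732896754204, 'origin': array([ 0.09265888, -1.18515645,  0.8968711 ]), 'orientation': array([-2.07115046,  0.02706341, -0.42043622])}
top {'vertical_fov': 48.03950653954303, 'cx': 318.19572141115265, 'cy': 197.89167815244798, 'k1': -0.023095221439605882, 'origin': array([ 0.40715388, -0.0030805 ,  1.36588901]), 'orientation': array([-2.99734940e+00, -2.00550992e-03, -1.60013202e+00])}
```

View pics/side0.png

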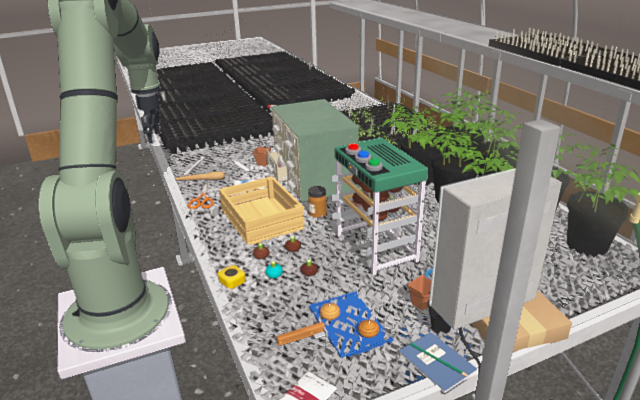

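View pics/top0.png

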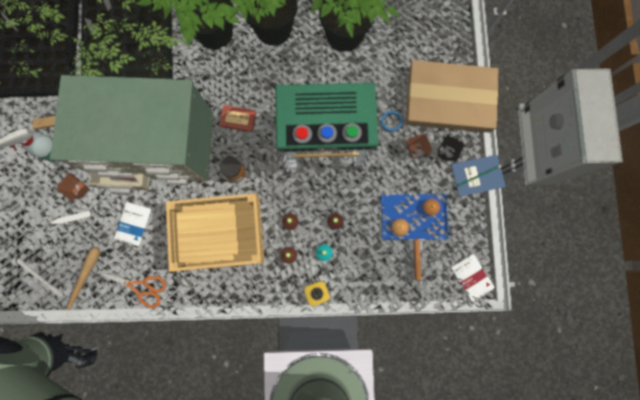

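Two cured corms lie on the tray at top-camera pixels (400,227) and (431,207). Three fresh ones are at (289,221), (336,221) and (289,255), with the turquoise decoy at (324,252). The crate is around (215,232), the dryer around (327,115) and the jar at (232,168).

Run:
```python
from h import *
ps,ds=bot.grab_frame('side'); pt,dt=bot.grab_frame('top')
save('','c1.png',cv2.resize(ps[130:290,310:450],None,fx=4,fy=3.7,interpolation=cv2.INTER_CUBIC))
np.save('side0.npy',ds);np.save('top0.npy',dt)
for n,dd in(('top',dt),('side',ds)):
  for t in['tray','tray_handle','tray_nose','crate','cured_1','fresh_1','feed_jar','dryer','rail_low','red_key_top','blue_key_top','green_key_top','screen_low','screen_mid','screen_top']:
    r=bot.tip_of(n,t)
    for e in r[:5]:
        v,u=e['centre']; 
        z=dd[int(min(399,round(v))),int(min(639,round(u)))]
        o,d=ray(n,u,v); print(n,t,round(e['score'],2),np.round([u,v],1),'surf',np.round(o+d[0]*z,3))
print(bot.observe()['clock'])
```

```text
top tray 0.93 [416.4 216.8] surf [ 0.538 -0.31  -0.   ]
top tray 0.54 [413.9 190.1] surf [ 0.621 -0.307  0.003]
top tray_handle 0.71 [419.  268.3] surf [ 0.383 -0.303  0.025]
top tray_nose 0.93 [413.8 189.7] surf [ 0.622 -0.307  0.004]
top crate 0.74 [215.7 233.2] surf [0.505 0.301 0.01 ]
top cured_1 0.69 [398.1 227.9] surf [ 0.504 -0.247  0.032]
top cured_1 0.46 [427.7 208.6] surf [ 0.56  -0.341  0.024]
top cured_1 0.32 [289.4 254.3] surf [0.435 0.078 0.043]
top fresh_1 0.6 [289.7 220.6] surf [0.534 0.075 0.042]
top fresh_1 0.58 [325.3 253. ] surf [ 0.436 -0.027  0.041]
top fresh_1 0.57 [334.3 217. ] surf [ 0.542 -0.058  0.03 ]
top fresh_1 0.49 [288.5 255.4] surf [0.432 0.08  0.046]
top fresh_1 0.34 [417.6 215.6] surf [ 0.542 -0.314  0.002]
top feed_jar 0.68 [233.9 174.1] surf [0.668 0.23  0.097]
top red_key_top 0.46 [300.8 131.5] surf [0.717 0.027 0.335]
top green_key_top 0.43 [353. 128.] surf [ 0.723 -0.097  0.332]
side tray 0.74 [352.9 323.7] surf [ 0.545 -0.313  0.005]
side tray_handle 0.63 [287.1 335.5] surf [ 0.37  -0.312  0.036]
side tray_nose 0.88 [370.8 315.2] surf [ 0.598 
[... 276 characters left out ...]
4.2] surf [0.53  0.062 0.026]
side fresh_1 0.54 [269.6 274.5] surf [ 0.418 -0.045  0.02 ]
side fresh_1 0.48 [262.1 256.3] surf [0.43  0.061 0.012]
side feed_jar 0.59 [318.4 216.3] surf [0.681 0.208 0.008]
side feed_jar 0.53 [353.8 235.8] surf [0.729 0.039 0.012]
side dryer 0.56 [370.7 248. ] surf [ 0.685 -0.146  0.091]
side rail_low 0.86 [353.  236.9] surf [0.727 0.041 0.008]
side red_key_top 0.52 [353.9 145. ] surf [0.717 0.019 0.332]
side blue_key_top 0.62 [365.4 153.1] surf [ 0.718 -0.047  0.333]
side green_key_top 0.56 [374.4 162.1] surf [ 0.712 -0.109  0.332]
side screen_mid 0.69 [378.5 208.2] surf [ 0.7   -0.157  0.22 ]
side screen_top 0.83 [379.8 187.9] surf [ 0.699 -0.162  0.283]
1.7
```

View pics/c1.png

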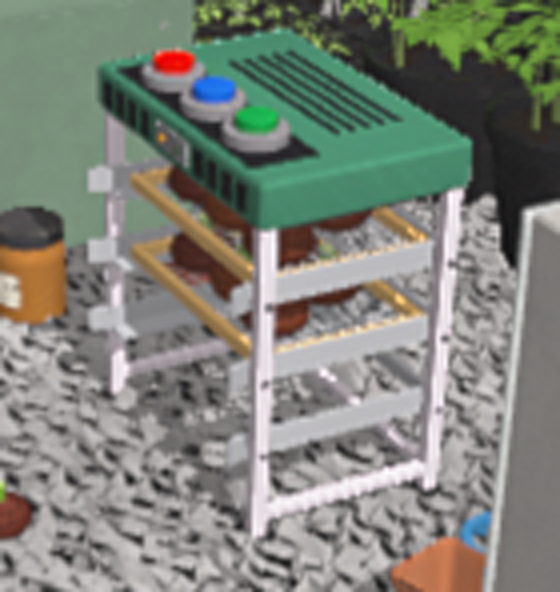

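Only the lowest rail pair is free: wood-framed screens show on the middle and top pairs. Next I'll fit accurate poses.

```bash
cat >> h.py <<'E'
def rect(P):
    r=cv2.minAreaRect(P[:,:2].astype(np.float32)*1000); return np.round(r[0],1),np.round(r[1],1),round(r[2],1)
E
python3 - <<'E'
from h import *
pt,dt=bot.grab_frame('top'); ps,ds=bot.grab_frame('side')
for n,p,d in(('top',pt,dt),('side',ps,ds)):
    hsv=cv2.cvtColor(p,cv2.COLOR_RGB2HSV); P,u,v=cloud(n,d); c=hsv[v,u].astype(int)
    b=(c[:,0]>105)&(c[:,0]<125)&(c[:,1]>150)&(c[:,2]>80)&(abs(P[:,1]+.31)<.16)&(P[:,2]<.03)&(P[:,0]<.68)
    print(n,'tray',b.sum(),rect(P[b]),np.round(np.median(P[b][:,2]),4))
    hd=(c[:,0]<20)&(c[:,1]>100)&(abs(P[:,1]+.31)<.06)&(P[:,0]<.46)&(P[:,0]>.3)&(P[:,2]>.012)
    print(' handle',hd.sum(),rect(P[hd]),np.round(np.percentile(P[hd],[2,50,98],axis=0),3).tolist())
    f=(P[:,2]>.295)&(P[:,2]<.325)&(P[:,0]>.6)&(P[:,0]<1)&(abs(P[:,1]+.04)<.2); g=f&(c[:,0]>60)&(c[:,0]<90)
    print(' fan',f.sum(),rect(P[f]),g.sum(),rect(P[g]),np.median(P[f][:,2]).round(4))
    k=(P[:,2]>.322)&(P[:,2]<.36)&(P[:,0]>.6)&(P[:,0]<1)&(abs(P[:,1]+.04)<.2)&(c[:,1]>150)
    for nm,lo,hi in(('red',-1,8),('red2',170,181),('blue',100,125),('green',50,82)):
        q=k&(c[:,0]>lo)&(c[:,0]<hi)
        if q.sum()>5: print('  ',nm,q.sum(),np.round((P[q].max(0)+P[q].min(0))/2,4),np.round(np.ptp(P[q],0),3))
    r=(P[:,2]>.075)&(P[:,2]<.1)&(P[:,0]>.35)&(P[:,0]<.65)&(P[:,1]>.1)&(P[:,1]<.5)&(c[:,0]<30)
    print(' crate',r.sum(),rect(P[r]))
    fr=(c[:,2]<110)&(c[:,1]>90)&((c[:,0]<12)|(c[:,0]>170))&(P[:,2]>.008)&(P[:,2]<.06)&(P[:,0]<.62)&(P[:,0]>.38)&(P[:,1]<.15)&(P[:,1]>-.2)
    im=np.zeros((400,640),np.uint8); im[v[fr],u[fr]]=1
    nl,l,ss,cc=cv2.connectedComponentsWithStats(im)
    L=l[v,u]
    for i in range(1,nl):
        if ss[i,4]>15: q=P[L==i]; print('  fresh',ss[i,4],cc[i].round(1),np.round((q.min(0)+q.max(0))/2,4),np.ptp(q,0).round(3))
    for t in('feed_jar',):
        e=bot.trace(n,t)
        if e: m=e[0]['region'];q,_,_=cloud(n,d,m); print(t,e[0]['score'],np.round(np.percentile(q,[5,50,95],axis=0),3).tolist())
E
```

```text
top tray 976 (array([ 539.3, -300.9]), array([193.7, 133.5]), 89.3) 0.0033
 handle 191 (array([ 405.9, -300.2]), array([ 16.2, 108.3]), 88.6) [[0.355, -0.306, 0.018], [0.404, -0.298, 0.03], [0.457, -0.292, 0.037]]
 fan 6139 (array([765.2, -35.2]), array([164.7, 250.3]), 0.1) 5416 (array([765.3, -35.2]), array([164.6, 250.3]), 0.1) 0.31
   red 106 [0.7163 0.0256 0.3316] [0.026 0.027 0.009]
   blue 98 [ 0.7155 -0.034   0.3314] [0.025 0.026 0.014]
   green 75 [ 0.7157 -0.0936  0.3302] [0.02  0.022 0.01 ]
 crate 1150 (array([505.7, 293.5]), array([200.6, 262.8]), 3.7)
  fresh 131 [289.9 221.5] [0.5345 0.0753 0.0263] [0.042 0.042 0.019]
  fresh 120 [335.2 220.9] [ 0.5323 -0.0613  0.0247] [0.04  0.039 0.016]
  fresh 127 [288.4 254.8] [0.4334 0.0832 0.0233] [0.042 0.042 0.018]
feed_jar 0.8 [[0.663, 0.212, 0.018], [0.686, 0.235, 0.093], [0.716, 0.263, 0.098]]
side tray 1530 (array([ 537.2, -306.3]), array([206.9, 141.1]), 88.9) 0.0052
 handle 455 (array([ 402.7, -305.8]), array([113.8,  19.9]), 1.2) [[0.348, -0.313, 0.013], [0.4, -0.309, 0.028], [0.457, -0.297, 0.035]]
 fan 2373 (array([763.6, -40.3]), array([255. , 168.1]), 89.8) 1950 (array([763.6, -40.9]), array([253.7, 168.1]), 89.8) 0.3098
   red 51 [0.7133 0.0203 0.3285] [0.025 0.032 0.011]
   blue 58 [ 0.7147 -0.0402  0.3302] [0.029 0.033 0.014]
   green 55 [ 0.7139 -0.1003  0.33  ] [0.029 0.031 0.008]
 crate 781 (array([524.9, 323.1]), array([256.6, 339. ]), 3.3)
  fresh 51 [291.  246.6] [0.5323 0.0666 0.0185] [0.048 0.039 0.02 ]
  fresh 23 [255.4 253.4] [0.4168 0.0738 0.0197] [0.018 0.037 0.017]
  fresh 95 [308.3 269.8] [ 0.5291 -0.0708  0.0208] [0.048 0.043 0.022]
feed_jar 0.74 [[0.659, 0.206, 0.01], [0.68, 0.218, 0.062], [0.711, 0.253, 0.096]]
```

```bash
cat >> h.py <<'E'
def need(pos,rpy,ref=None):
    """total shift in present tool axes (mm) and the rotation vector (tool axes)"""
    s=bot.observe(); R0=Rm(s['tool_rot']); p=np.array(s['position'])
    d=R0.T@(np.array(pos)-p)*1000; w=R.from_matrix(R0.T@Rm(rpy)).as_rotvec()
    print('shift mm',d.round(1),'rot',w.round(4)); return d,w
E
python3 -m inch '[{"rz":0.15},{"rz":0.15},{"rz":0.15},{"rz":0.15},{"rz":0.15},{"rz":0.15},{"rz":0.15},{"rz":0.15}]'
python3 -c "
from h import *
need([.45,-.25,.2],[np.pi,0,np.pi/2]); print(bot.observe()['qpos'])"
```

```text
shift mm [-510.  -694.9    7.7] rot [-0.   0.   1.2]
[-1.27021751  0.52142658 -0.03628411  1.59949527  0.02118861  1.02109124
 -0.11279486]schema error: expected keys dx, dy, dz, rx, ry, rz, hand
```

All keys are required in each row.

```bash
python3 -m inch '[{"dx":0,"dy":0,"dz":0,"rx":0,"ry":0,"rz":0.15,"hand":-1},{"dx":0,"dy":0,"dz":0,"rx":0,"ry":0,"rz":0.15,"hand":-1},{"dx":0,"dy":0,"dz":0,"rx":0,"ry":0,"rz":0.15,"hand":-1},{"dx":0,"dy":0,"dz":0,"rx":0,"ry":0,"rz":0.15,"hand":-1},{"dx":0,"dy":0,"dz":0,"rx":0,"ry":0,"rz":0.15,"hand":-1},{"dx":0,"dy":0,"dz":0,"rx":0,"ry":0,"rz":0.15,"hand":-1},{"dx":0,"dy":0,"dz":0,"rx":0,"ry":0,"rz":0.15,"hand":-1},{"dx":0,"dy":0,"dz":0,"rx":0,"ry":0,"rz":0.15,"hand":-1}]'
python3 -c "
from h import *
need([.47,.2,.2],[np.pi,0,np.pi/2]); print(bot.observe()['qpos'])"
```

```text
clock: 2.7
position: [0.2264, 0.5825, 0.2077]
tool_rot: [-3.142, -0.0, 1.565]
force: [-0.6, 1.2, -0.3]
grip_width: 0.0854
shift mm [-381.   245.9    7.7] rot [-0.     -0.     -0.0061]
[-1.46879401  0.53508675  0.26004281  1.61105354 -0.15492667  1.01570784
 -1.16781076]
```

```bash
python3 -m inch '[{"dx":-38,"dy":25,"dz":0,"rx":0,"ry":0,"rz":0,"hand":-1},{"dx":-38,"dy":25,"dz":0,"rx":0,"ry":0,"rz":0,"hand":-1},{"dx":-38,"dy":25,"dz":0,"rx":0,"ry":0,"rz":0,"hand":-1},{"dx":-38,"dy":25,"dz":0,"rx":0,"ry":0,"rz":0,"hand":-1},{"dx":-38,"dy":25,"dz":0,"rx":0,"ry":0,"rz":0,"hand":-1},{"dx":-38,"dy":25,"dz":0,"rx":0,"ry":0,"rz":0,"hand":-1},{"dx":-38,"dy":25,"dz":0,"rx":0,"ry":0,"rz":0,"hand":-1},{"dx":-38,"dy":25,"dz":0,"rx":0,"ry":0,"rz":0,"hand":-1},{"dx":-38,"dy":25,"dz":0,"rx":0,"ry":0,"rz":0,"hand":-1},{"dx":-38,"dy":25,"dz":0,"rx":0,"ry":0,"rz":0,"hand":-1}]'
python3 -m inch '[{"dx":-45,"dy":0,"dz":0,"rx":0,"ry":0,"rz":0,"hand":-1},{"dx":-45,"dy":0,"dz":0,"rx":0,"ry":0,"rz":0,"hand":-1},{"dx":-45,"dy":0,"dz":0,"rx":0,"ry":0,"rz":0,"hand":-1},{"dx":-45,"dy":0,"dz":0,"rx":0,"ry":0,"rz":0,"hand":-1},{"dx":-45,"dy":0,"dz":0,"rx":0,"ry":0,"rz":0,"hand":-1},{"dx":-45,"dy":0,"dz":0,"rx":0,"ry":0,"rz":0,"hand":-1},{"dx":-45,"dy":0,"dz":0,"rx":0,"ry":0,"rz":0,"hand":-1},{"dx":-45,"dy":0,"dz":0,"rx":0,"ry":0,"rz":0,"hand":-1},{"dx":-45,"dy":0,"dz":0,"rx":0,"ry":0,"rz":0,"hand":-1},{"dx":-45,"dy":0,"dz":0,"rx":0,"ry":0,"rz":0,"hand":-1}]'
python3 -c "
from h import *
need([.39,-.303,.15],[np.pi,0,0]); print(bot.observe()['qpos'])"
```

```text
clock: 3.7
position: [0.4773, 0.2009, 0.208]
tool_rot: [3.141, -0.0, 1.571]
force: [0.2, 0.2, 0.3]
grip_width: 0.0855
clock: 4.7
position: [0.4763, -0.2493, 0.2079]
tool_rot: [3.141, -0.0, 1.571]
force: [1.1, 0.5, -0.2]
grip_width: 0.0852
shift mm [-53.7 -86.3  57.8] rot [ 3.0000e-04 -4.0000e-04  1.5711e+00]
[ 0.0151661   0.41936342  0.4812798   1.84996803 -0.23792527  0.92862681
  0.60465124]
```

```bash
python3 -m inch '[{"dx":0,"dy":0,"dz":0,"rx":0,"ry":0,"rz":0.15,"hand":-1},{"dx":0,"dy":0,"dz":0,"rx":0,"ry":0,"rz":0.15,"hand":-1},{"dx":0,"dy":0,"dz":0,"rx":0,"ry":0,"rz":0.15,"hand":-1},{"dx":0,"dy":0,"dz":0,"rx":0,"ry":0,"rz":0.15,"hand":-1},{"dx":0,"dy":0,"dz":0,"rx":0,"ry":0,"rz":0.15,"hand":-1},{"dx":0,"dy":0,"dz":0,"rx":0,"ry":0,"rz":0.15,"hand":-1},{"dx":0,"dy":0,"dz":0,"rx":0,"ry":0,"rz":0.15,"hand":-1},{"dx":0,"dy":0,"dz":0,"rx":0,"ry":0,"rz":0.15,"hand":-1},{"dx":0,"dy":0,"dz":0,"rx":0,"ry":0,"rz":0.15,"hand":-1},{"dx":0,"dy":0,"dz":0,"rx":0,"ry":0,"rz":0.15,"hand":-1}]'
python3 -m inch '[{"dx":-20,"dy":10,"dz":0,"rx":0,"ry":0.12,"rz":0,"hand":-1},{"dx":-20,"dy":10,"dz":0,"rx":0,"ry":0.13,"rz":0,"hand":-1},{"dx":-20,"dy":10,"dz":0,"rx":0,"ry":0,"rz":0.08,"hand":-1},{"dx":-20,"dy":10,"dz":20,"rx":0,"ry":0,"rz":0,"hand":-1},{"dx":-20,"dy":10,"dz":20,"rx":0,"ry":0,"rz":0,"hand":-1},{"dx":0,"dy":0,"dz":20,"rx":0,"ry":0,"rz":0,"hand":-1}]'
python3 - <<'E'
from h import *
need([.39,-.303,.009],[np.pi,-.25,-.01]); print(bot.observe()['qpos'])
for n in('side','top'):
    p,d=bot.grab_frame(n); 
    a=(slice(200,380),slice(200,440)) if n=='side' else (slice(160,340),slice(320,560))
    save(n,n+'1.png',cv2.resize(p[a],None,fx=3,fy=3))
    print(proj(n,bot.observe()['position']))
E
```

```text
clock: 5.7
position: [0.4766, -0.2474, 0.2078]
tool_rot: [-3.142, -0.0, 0.065]
force: [0.1, 0.3, -0.4]
grip_width: 0.0855
clock: 6.3
position: [0.3934, -0.3013, 0.1313]
tool_rot: [-3.121, -0.249, -0.015]
force: [0.9, -0.5, 0.3]
grip_width: 0.0855
shift mm [-33.4   4.1 117.6] rot [-0.019   0.0008 -0.0047]
[ 0.14348993  0.4433493   0.65528122  2.18837737 -0.87616199  0.58987476
 -0.1142015 ]
[[292.57681963 299.18015608]]
[[426.09426706 264.36375166]]
```

View pics/side1.png

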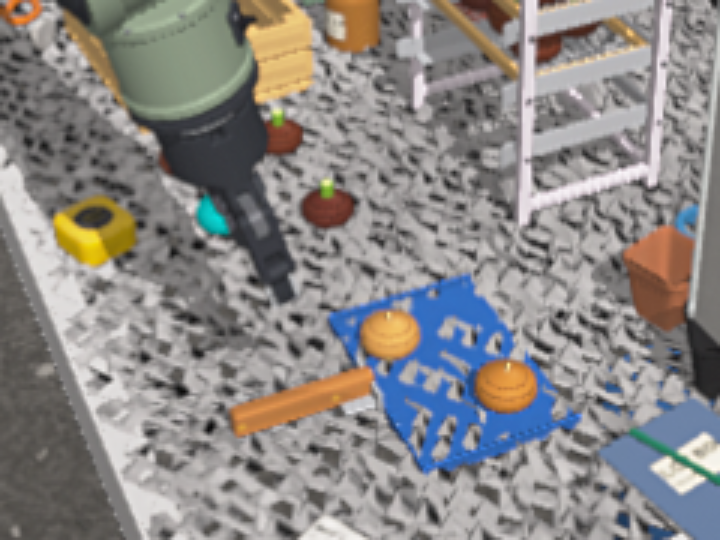

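View pics/top1.png

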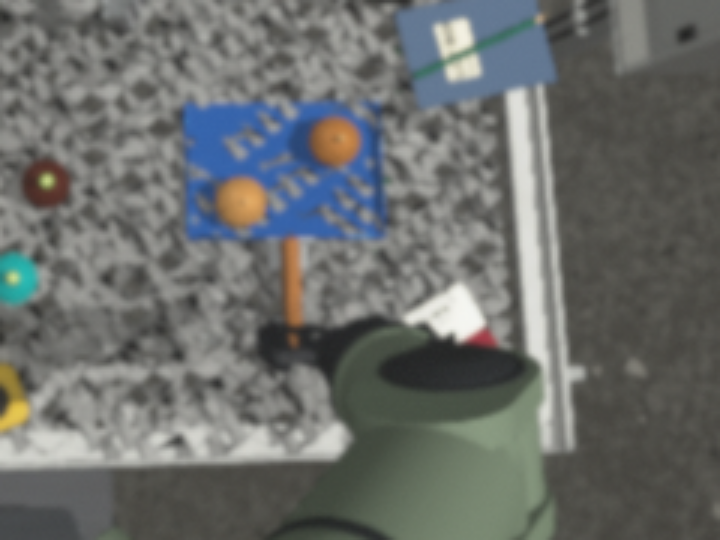

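```bash
python3 -m inch '[{"dx":-11,"dy":1,"dz":20,"rx":-0.019,"ry":0,"rz":-0.005,"hand":-1},{"dx":-11,"dy":1,"dz":20,"rx":0,"ry":0,"rz":0,"hand":-1},{"dx":-11,"dy":1,"dz":20,"rx":0,"ry":0,"rz":0,"hand":-1},{"dx":0,"dy":1,"dz":10,"rx":0,"ry":0,"rz":0,"hand":-1},{"dx":0,"dy":0,"dz":0,"rx":0,"ry":0,"rz":0,"hand":-1}]'
python3 - <<'E'
from h import *
need([.39,-.303,.009],[np.pi,-.25,-.01]); print(bot.observe()['qpos'])
for n in('side','top'):
    p,d=bot.grab_frame(n); 
    a=(slice(200,380),slice(200,440)) if n=='side' else (slice(160,340),slice(320,560))
    save(n,n+'2.png',cv2.resize(p[a],None,fx=3,fy=3))
    print(proj(n,bot.observe()['position']))
E
```

```text
clock: 6.9
position: [0.381, -0.3036, 0.0559]
tool_rot: [-3.141, -0.249, -0.007]
force: [0.1, 0.4, 0.4]
grip_width: 0.0852
shift mm [-2.8 -0.6 47.7] rot [-0.0014  0.0008  0.0033]
[ 0.34534071  0.550202    0.41026272  2.25540076 -1.15423828  0.4008002
  0.1877011 ]
[[289.58592291 325.627121  ]]
[[421.66070052 268.95123481]]
```

View pics/side2.png

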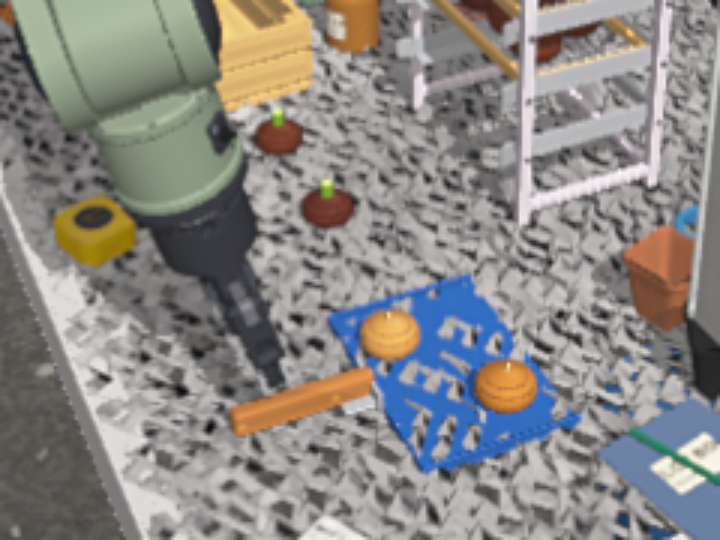

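View pics/top2.png

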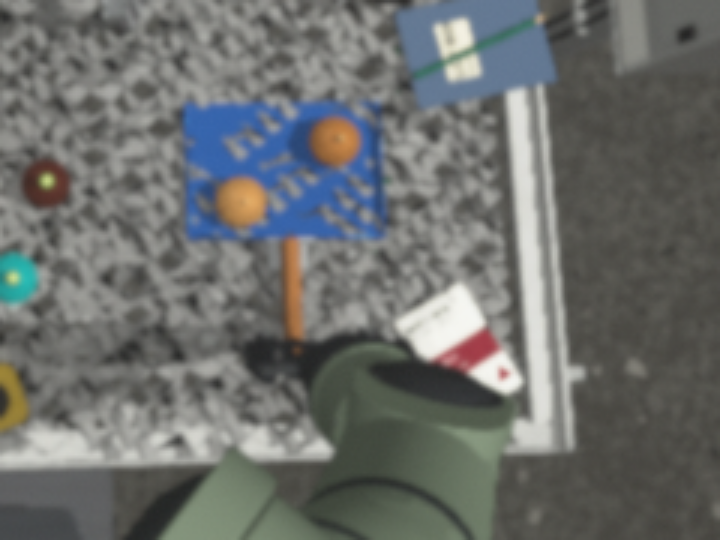

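Run:
```python
from h import *
s=bot.observe();p=np.array(s['position']);Rt=Rm(s['tool_rot'])
for n,o in(('side',(200,200)),('top',(320,160))):
  for q in([0,0,0],[0,.043,-.013],[0,-.043,-.013],[0,.057,-.013],[0,-.057,-.013],[0,.05,-.07],[0,-.05,-.07]):
    print(n,q,((proj(n,p+Rt@np.array(q))[0]-o)*3).round(0))
  q=[(.39,-.303,.032),(.39,-.295,.032),(.39,-.311,.032)]
  print(((proj(n,q)-o)*3).round())
```

```text
side [0, 0, 0] [269. 377.]
side [0, 0.043, -0.013] [284. 401.]
side [0, -0.043, -0.013] [245. 333.]
side [0, 0.057, -0.013] [291. 412.]
side [0, -0.057, -0.013] [239. 322.]
side [0, 0.05, -0.07] [266. 356.]
side [0, -0.05, -0.07] [221. 279.]
[[281. 396.]
 [277. 390.]
 [284. 403.]]
top [0, 0, 0] [305. 327.]
top [0, 0.043, -0.013] [353. 329.]
top [0, -0.043, -0.013] [263. 332.]
top [0, 0.057, -0.013] [368. 329.]
top [0, -0.057, -0.013] [249. 332.]
top [0, 0.05, -0.07] [378. 346.]
top [0, -0.05, -0.07] [268. 348.]
[[298. 317.]
 [290. 318.]
 [306. 317.]]
```

Run:
```python
from h import *
s=bot.observe();t=np.array(s['position']);Rt=Rm(s['tool_rot'])
for n in('side','top'):
  p,d=bot.grab_frame(n); P,u,v=cloud(n,d); L=(P-t)@Rt*1000
  c=p[v,u].astype(int).max(1)
  m=(abs(L[:,0])<40)&(abs(L[:,1])<80)&(L[:,2]>-80)&(L[:,2]<10)&(c<110)&(P[:,2]>.04)
  print(n,m.sum())
  for lo in range(-80,10,10):
    q=L[m&(L[:,2]>=lo)&(L[:,2]<lo+10)]
    if len(q)>2: print(lo,len(q),np.percentile(q,[3,50,97],axis=0).round(0).tolist())
```

```text
side 48
-70 19 [[-7.0, 53.0, -69.0], [-0.0, 55.0, -65.0], [6.0, 58.0, -60.0]]
-60 19 [[-6.0, 52.0, -58.0], [-1.0, 55.0, -54.0], [5.0, 59.0, -51.0]]
-50 9 [[-7.0, -19.0, -49.0], [-4.0, 54.0, -47.0], [4.0, 57.0, -45.0]]
top 36
-80 7 [[10.0, -58.0, -80.0], [14.0, -47.0, -77.0], [14.0, 45.0, -73.0]]
-70 10 [[8.0, -58.0, -69.0], [11.0, -49.0, -65.0], [14.0, 42.0, -61.0]]
-60 10 [[10.0, -53.0, -60.0], [12.0, -3.0, -54.0], [13.0, 45.0, -52.0]]
-50 9 [[6.0, -58.0, -49.0], [9.0, -51.0, -46.0], [13.0, 48.0, -44.0]]
```

Run:
```python
from h import *
s=bot.observe();t=np.array(s['position']);Rt=Rm(s['tool_rot'])
for n in('side','top'):
  p,d=bot.grab_frame(n); P,u,v=cloud(n,d); L=(P-t)@Rt*1000
  m=(abs(L[:,0])<40)&(abs(L[:,1])<80)&(L[:,2]>-80)&(L[:,2]<10)&(P[:,2]>.03)
  print(n,m.sum())
  for lo in range(-80,20,10):
    q=m&(L[:,2]>=lo)&(L[:,2]<lo+10)
    if q.sum()>2: print(lo,q.sum(),np.percentile(L[q],[3,50,97],axis=0).round(0).tolist(),u[q].min(),u[q].max(),v[q].min(),v[q].max())
```

```text
side 81
-70 26 [[-9.0, 49.0, -68.0], [-1.0, 55.0, -64.0], [7.0, 58.0, -61.0]] 285 293 319 325
-60 28 [[-12.0, 30.0, -59.0], [-4.0, 53.0, -55.0], [9.0, 58.0, -50.0]] 274 294 301 328
-50 23 [[-11.0, 16.0, -50.0], [-2.0, 51.0, -47.0], [10.0, 56.0, -41.0]] 275 296 303 329
-40 4 [[-6.0, 47.0, -40.0], [0.0, 48.0, -39.0], [7.0, 50.0, -38.0]] 290 295 326 329
top 40
-80 9 [[8.0, -57.0, -79.0], [13.0, 39.0, -76.0], [14.0, 52.0, -72.0]] 407 448 271 274
-70 8 [[8.0, -58.0, -69.0], [12.0, -49.0, -64.0], [13.0, 43.0, -61.0]] 406 443 270 273
-60 13 [[8.0, -59.0, -59.0], [10.0, -50.0, -53.0], [13.0, 48.0, -50.0]] 405 444 269 272
-50 9 [[9.0, -51.0, -47.0], [12.0, 38.0, -44.0], [14.0, 44.0, -41.0]] 407 441 268 270
```

```bash
python3 -m inch '[{"dx":0,"dy":0,"dz":0,"rx":0,"ry":0,"rz":0,"hand":0.6},{"dx":0,"dy":0,"dz":0,"rx":0,"ry":0,"rz":0,"hand":0.6},{"dx":0,"dy":0,"dz":0,"rx":0,"ry":0,"rz":0,"hand":0.6},{"dx":0,"dy":0,"dz":0,"rx":0,"ry":0,"rz":0,"hand":0.6},{"dx":0,"dy":0,"dz":0,"rx":0,"ry":0,"rz":0,"hand":0.6},{"dx":0,"dy":0,"dz":0,"rx":0,"ry":0,"rz":0,"hand":0.6}]'
python3 - <<'E'
from h import *
s=bot.observe();t=np.array(s['position']);Rt=Rm(s['tool_rot'])
for n in('side','top'):
  p,d=bot.grab_frame(n); P,u,v=cloud(n,d); L=(P-t)@Rt*1000
  a=(slice(260,360),slice(240,360)) if n=='side' else (slice(200,300),slice(360,480))
  save(n,n+'3.png',cv2.resize(p[a],None,fx=5,fy=5))
  m=(abs(L[:,0])<40)&(abs(L[:,1])<80)&(L[:,2]>-80)&(L[:,2]<10)&(P[:,2]>.038)
  for lo in range(-80,20,10):
    q=m&(L[:,2]>=lo)&(L[:,2]<lo+10)
    if q.sum()>2: print(lo,q.sum(),np.percentile(L[q],[3,50,97],axis=0).round(0).tolist(),u[q].min(),u[q].max(),v[q].min(),v[q].max())
E
```

```text
clock: 7.8
position: [0.3806, -0.3036, 0.0559]
tool_rot: [-3.141, -0.249, -0.007]
force: [0.2, 0.1, -0.4]
grip_width: 0.0174
-80 22 [[-13.0, 4.0, -79.0], [-5.0, 38.0, -75.0], [8.0, 41.0, -71.0]] 274 290 302 317
-60 12 [[-6.0, 18.0, -55.0], [1.0, 21.0, -53.0], [6.0, 25.0, -51.0]] 284 289 315 318
-50 30 [[-11.0, 12.0, -49.0], [-3.0, 21.0, -45.0], [9.0, 24.0, -41.0]] 281 290 314 322
-40 22 [[-10.0, 11.0, -39.0], [-0.0, 18.0, -35.0], [10.0, 21.0, -32.0]] 283 291 316 323
-30 10 [[-11.0, -5.0, -29.0], [-6.0, 15.0, -29.0], [9.0, 17.0, -26.0]] 280 292 317 324
-80 32 [[-3.0, -42.0, -79.0], [8.0, -29.0, -76.0], [15.0, 34.0, -70.0]] 412 441 271 278
-70 9 [[8.0, -27.0, -70.0], [13.0, -18.0, -66.0], [16.0, 12.0, -62.0]] 417 432 270 273
-60 9 [[9.0, -21.0, -56.0], [12.0, 5.0, -54.0], [14.0, 11.0, -51.0]] 418 430 269 271
-50 11 [[4.0, -25.0, -48.0], [9.0, -12.0, -44.0], [14.0, 6.0, -40.0]] 416 428 268 272
-40 15 [[3.0, -23.0, -39.0], [9.0, 4.0, -37.0], [13.0, 13.0, -31.0]] 416 430 268 272
-30 6 [[2.0, -19.0, -29.0], [8.0, 4.0, -26.0], [11.0, 4.0, -23.0]] 417 425 268 271
```

View pics/side3.png

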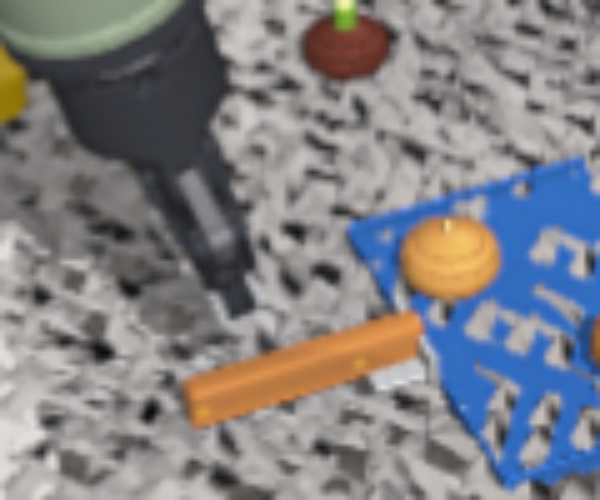

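View pics/top3.png

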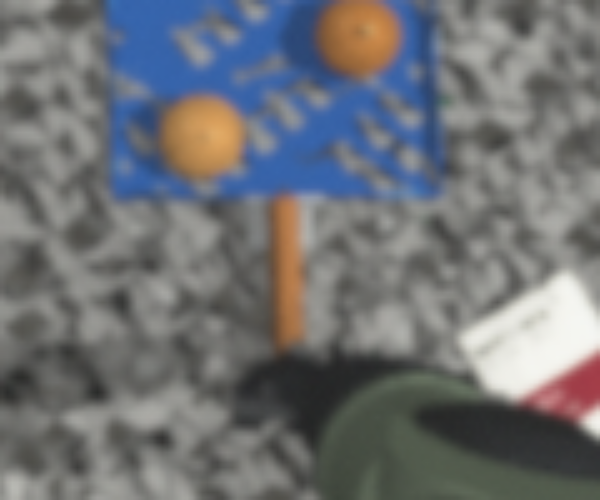

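```bash
python3 -m inch '[{"dx":0,"dy":0,"dz":0,"rx":0,"ry":0,"rz":0,"hand":-0.5},{"dx":0,"dy":0,"dz":0,"rx":0,"ry":0,"rz":0,"hand":-0.5},{"dx":0,"dy":0,"dz":0,"rx":0,"ry":0,"rz":0,"hand":-0.5},{"dx":0,"dy":0,"dz":0,"rx":0,"ry":0,"rz":0,"hand":-0.5},{"dx":-1,"dy":0,"dz":15,"rx":0,"ry":0,"rz":0,"hand":-0.5},{"dx":-1,"dy":0,"dz":12,"rx":0,"ry":0,"rz":0,"hand":-0.5},{"dx":0,"dy":0,"dz":10,"rx":0,"ry":0,"rz":0,"hand":-0.5},{"dx":0,"dy":0,"dz":6,"rx":0,"ry":0,"rz":0,"hand":-0.5}]'
python3 - <<'E'
from h import *
need([.39,-.303,.009],[np.pi,-.25,-.01])
for n in('side','top'):
  p,d=bot.grab_frame(n)
  a=(slice(260,360),slice(240,360)) if n=='side' else (slice(200,300),slice(360,480))
  save(n,n+'4.png',cv2.resize(p[a],None,fx=5,fy=5))
E
```

```text
clock: 8.7
position: [0.3893, -0.3035, 0.0132]
tool_rot: [-3.141, -0.249, -0.007]
force: [-0.4, -0.7, -0.8]
grip_width: 0.0642
shift mm [-0.4 -0.5  4.2] rot [-0.0014  0.001   0.003 ]
```

View pics/side4.png

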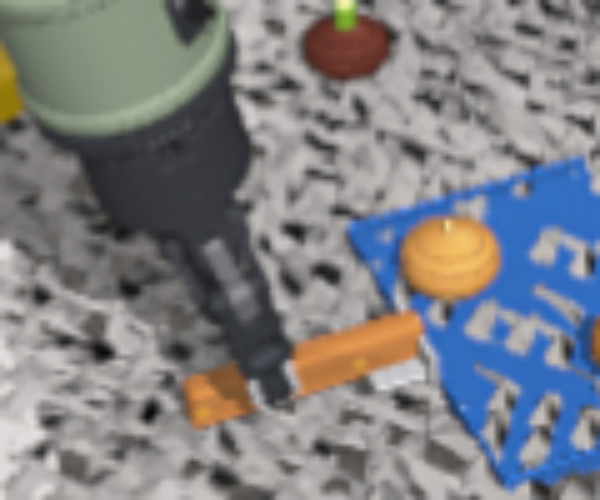

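View pics/top4.png

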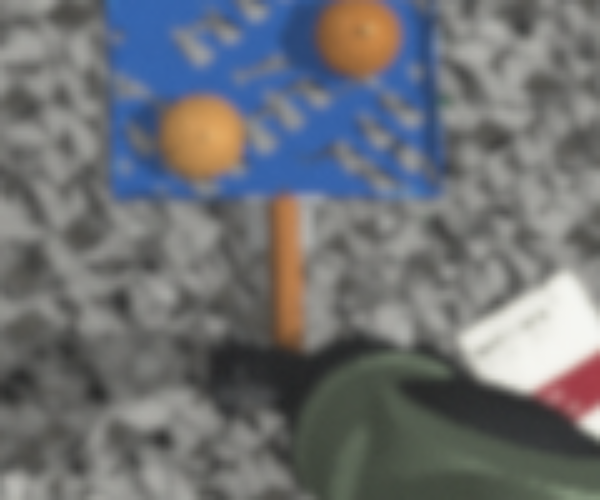

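The fingers straddle the handle about 45 mm from its free end. Closing now.

```bash
python3 -m inch '[{"dx":0,"dy":0,"dz":3,"rx":0,"ry":0,"rz":0,"hand":0},{"dx":0,"dy":0,"dz":0,"rx":0,"ry":0,"rz":0,"hand":0.5},{"dx":0,"dy":0,"dz":0,"rx":0,"ry":0,"rz":0,"hand":1},{"dx":0,"dy":0,"dz":0,"rx":0,"ry":0,"rz":0,"hand":1},{"dx":0,"dy":0,"dz":0,"rx":0,"ry":0,"rz":0,"hand":1},{"dx":0,"dy":0,"dz":0,"rx":0,"ry":0,"rz":0,"hand":1},{"dx":0,"dy":0,"dz":0,"rx":0,"ry":0,"rz":0,"hand":1}]' 120
python3 - <<'E'
from h import *
for n in('side',):
  p,d=bot.grab_frame(n)
  a=(slice(260,360),slice(240,400))
  save(n,n+'5.png',cv2.resize(p[a],None,fx=5,fy=5))
E
```

```text
clock: 9.5
position: [0.3901, -0.3037, 0.011]
tool_rot: [3.142, -0.249, -0.007]
force: [0.1, -0.0, 1.6]
grip_width: -0.0003
```

View pics/side5.png

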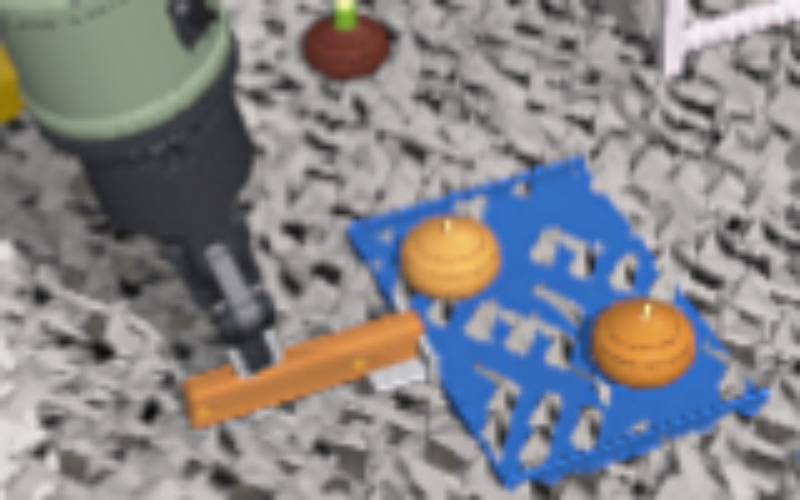

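Run:
```python
from h import *
s=bot.observe();t=np.array(s['position']);Rt=Rm(s['tool_rot']);print(s['position'],s['grip_width'],s['clock'],s['force'])
for n in('side','top'):
  p,d=bot.grab_frame(n); P,u,v=cloud(n,d); L=(P-t)@Rt*1000
  c=p[v,u].astype(int); g=(c.max(1)-c.min(1)<25)
  m=(abs(L[:,0])<25)&(abs(L[:,1])<40)&(L[:,2]>-90)&(L[:,2]<10)&(P[:,2]>.02)&g
  for lo in range(-90,20,10):
    q=m&(L[:,2]>=lo)&(L[:,2]<lo+10)
    if q.sum()>1: print(n,lo,q.sum(),np.percentile(L[q],[3,50,97],axis=0).round(0).tolist(),P[q][:,2].min().round(3))
```

```text
[ 0.39013892 -0.30365757  0.01097937] -0.00013481584287757366 9.55 [ 0.28259615 -0.21134165  1.44730256]
side -90 14 [[-15.0, 11.0, -89.0], [-6.0, 13.0, -87.0], [15.0, 21.0, -83.0]] 0.087
side -80 14 [[-13.0, 4.0, -80.0], [-9.0, 30.0, -77.0], [7.0, 36.0, -71.0]] 0.076
side -70 2 [[-14.0, 8.0, -67.0], [-13.0, 8.0, -66.0], [-12.0, 8.0, -64.0]] 0.07
side -60 8 [[-7.0, 10.0, -54.0], [-3.0, 12.0, -53.0], [6.0, 16.0, -51.0]] 0.06
side -50 25 [[-11.0, 4.0, -49.0], [-1.0, 12.0, -44.0], [7.0, 16.0, -40.0]] 0.049
side -40 28 [[-11.0, 3.0, -40.0], [1.0, 9.0, -36.0], [10.0, 14.0, -31.0]] 0.039
top -90 12 [[5.0, -38.0, -88.0], [12.0, -28.0, -83.0], [14.0, -17.0, -80.0]] 0.091
top -80 20 [[-1.0, -33.0, -80.0], [8.0, -23.0, -75.0], [15.0, -14.0, -72.0]] 0.082
top -70 7 [[10.0, -18.0, -69.0], [13.0, -7.0, -68.0], [14.0, 4.0, -62.0]] 0.074
top -60 4 [[7.0, -13.0, -58.0], [13.0, -5.0, -56.0], [14.0, -2.0, -51.0]] 0.062
top -50 6 [[8.0, -15.0, -49.0], [12.0, -5.0, -47.0], [14.0, 3.0, -42.0]] 0.053
top -40 9 [[8.0, -13.0, -39.0], [12.0, -5.0, -36.0], [13.0, 8.0, -33.0]] 0.046
```

The fingers shut on nothing. The visible fingertips end about 25 mm behind the reported TCP, just above the handle top. I'll reopen and go about 24 mm lower, watching the force.

```bash
python3 -m inch '[{"dx":0,"dy":0,"dz":0,"rx":0,"ry":0,"rz":0,"hand":-0.5},{"dx":0,"dy":0,"dz":0,"rx":0,"ry":0,"rz":0,"hand":-0.5},{"dx":0,"dy":0,"dz":0,"rx":0,"ry":0,"rz":0,"hand":-0.5},{"dx":0,"dy":0,"dz":0,"rx":0,"ry":0,"rz":0,"hand":-0.5},{"dx":0,"dy":0,"dz":0,"rx":0,"ry":0,"rz":0,"hand":-0.5},{"dx":-1,"dy":0,"dz":6,"rx":0,"ry":0,"rz":0,"hand":-0.5},{"dx":-1,"dy":0,"dz":6,"rx":0,"ry":0,"rz":0,"hand":-0.5},{"dx":-1,"dy":0,"dz":6,"rx":0,"ry":0,"rz":0,"hand":-0.5},{"dx":-1,"dy":0,"dz":3,"rx":0,"ry":0,"rz":0,"hand":-0.5},{"dx":0,"dy":0,"dz":0,"rx":0,"ry":0,"rz":0,"hand":-0.5}]'
python3 -m inch '[{"dx":0,"dy":0,"dz":0,"rx":0,"ry":0,"rz":0,"hand":0},{"dx":0,"dy":0,"dz":0,"rx":0,"ry":0,"rz":0,"hand":0.5},{"dx":0,"dy":0,"dz":0,"rx":0,"ry":0,"rz":0,"hand":1},{"dx":0,"dy":0,"dz":0,"rx":0,"ry":0,"rz":0,"hand":1},{"dx":0,"dy":0,"dz":0,"rx":0,"ry":0,"rz":0,"hand":1},{"dx":0,"dy":0,"dz":0,"rx":0,"ry":0,"rz":0,"hand":1},{"dx":0,"dy":0,"dz":0,"rx":0,"ry":0,"rz":0,"hand":1}]' 120
python3 - <<'E'
from h import *
for n in('side',):
  p,d=bot.grab_frame(n)
  a=(slice(260,360),slice(240,400))
  save(n,n+'6.png',cv2.resize(p[a],None,fx=5,fy=5))
E
```

```text
clock: 10.65
position: [0.3916, -0.3048, -0.0094]
tool_rot: [-3.14, -0.247, -0.008]
force: [0.7, -0.1, -0.5]
grip_width: 0.0643
clock: 11.35
position: [0.3919, -0.3044, -0.0091]
tool_rot: [-3.14, -0.248, -0.007]
force: [-1.8, 0.3, 5.5]
grip_width: 0.0131
```

View pics/side6.png

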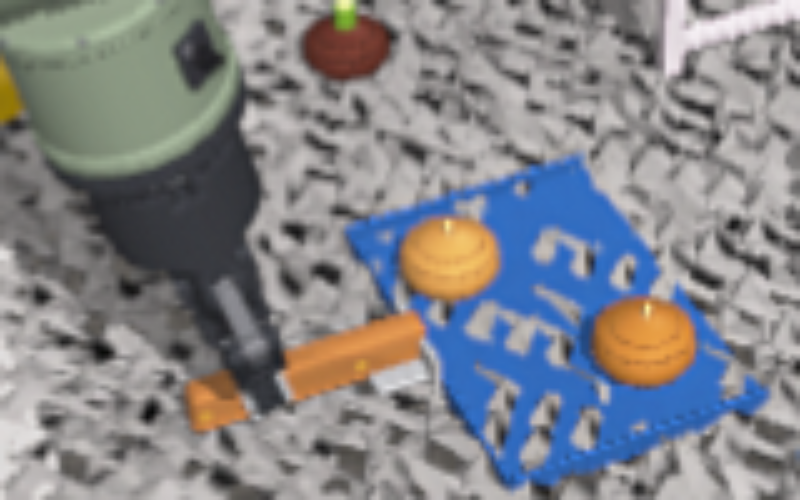

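```bash
python3 -m inch '[{"dx":1,"dy":0,"dz":-4,"rx":0,"ry":0,"rz":0,"hand":1},{"dx":2,"dy":0,"dz":-8,"rx":0,"ry":0,"rz":0,"hand":1},{"dx":2,"dy":0,"dz":-8,"rx":0,"ry":0,"rz":0,"hand":1},{"dx":2,"dy":0,"dz":-8,"rx":0,"ry":0,"rz":0,"hand":1},{"dx":1,"dy":0,"dz":-4,"rx":0,"ry":0,"rz":0,"hand":1},{"dx":0,"dy":0,"dz":0,"rx":0,"ry":0,"rz":0,"hand":1}]'
python3 - <<'E'
from h import *
for n in('side',):
  p,d=bot.grab_frame(n)
  a=(slice(240,360),slice(240,400))
  save(n,n+'7.png',cv2.resize(p[a],None,fx=5,fy=5))
E
```

```text
clock: 12.0
position: [0.392, -0.3044, 0.0241]
tool_rot: [-3.14, -0.248, -0.006]
force: [-1.2, -0.5, -2.7]
grip_width: 0.0136
```

View pics/side7.png

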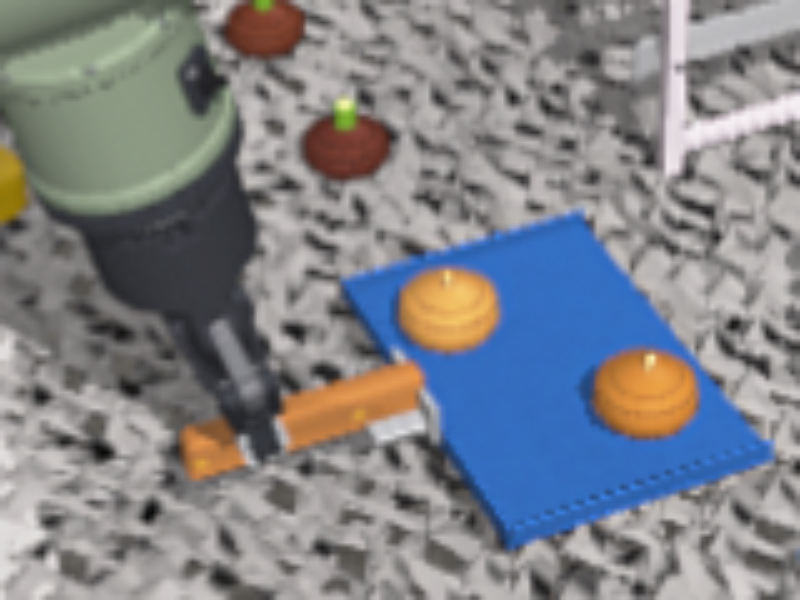

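```bash
cat >> h.py <<'E'
def tray(verbose=True):
    out=[]
    s=bot.observe();t=np.array(s['position']);Rt=Rm(s['tool_rot'])
    for n in('top','side'):
        p,d=bot.grab_frame(n); hsv=cv2.cvtColor(p,cv2.COLOR_RGB2HSV); P,u,v=cloud(n,d); c=hsv[v,u].astype(int)
        b=(c[:,0]>105)&(c[:,0]<125)&(c[:,1]>150)&(c[:,2]>60)&(np.linalg.norm((P-t),axis=1)<.33)
        P=P[b]
        if len(P)<100: print(n,'few',len(P)); continue
        m=np.ones(len(P),bool)
        for k in range(6):
            c0=P[m].mean(0); w=np.linalg.svd(P[m]-c0,full_matrices=False)[2][2]; w*=np.sign(w[2]); r=(P-c0)@w; m=abs(r)<.004
        # rectangle in plane
        ex=np.array([Rt[0,0],Rt[1,0],Rt[2,0]]); ex-=ex@w*w; ex/=np.linalg.norm(ex); ey=np.cross(w,ex)
        Q=np.c_[(P-c0)@ex,(P-c0)@ey][abs(r)<.015]
        rc=cv2.minAreaRect((Q*1000).astype(np.float32)); cen=c0+ex*rc[0][0]/1000+ey*rc[0][1]/1000
        print(n,m.sum(),'normal',w.round(3),'centre(top of sheet)',cen.round(4),'size',np.round(rc[1],0),'ang',round(rc[2],1),'in tool mm',((cen-t)@Rt*1000).round(1),'n in tool',(w@Rt).round(3))
E
python3 -c "
from h import *
tray()"
```

```text
top 1855 normal [ 0.006 -0.002  1.   ] centre(top of sheet) [ 0.5396 -0.3018  0.0344] size [135. 197.] ang 0.2 in tool mm [145.8  -3.4  25.9] n in tool [ 0.25   0.001 -0.968]
side 2142 normal [ 0.016 -0.005  1.   ] centre(top of sheet) [ 0.537  -0.3066  0.0359] size [205. 141.] ang 90.0 in tool mm [143.7   1.4  23.8] n in tool [ 0.26   0.003 -0.966]
```

```bash
python3 -m inch '[{"dx":2,"dy":0,"dz":-8,"rx":0,"ry":0,"rz":0,"hand":1},{"dx":4,"dy":0,"dz":-16,"rx":0,"ry":0,"rz":0,"hand":1},{"dx":5,"dy":0,"dz":-20,"rx":0,"ry":0,"rz":0,"hand":1},{"dx":6,"dy":0,"dz":-24,"rx":0,"ry":0,"rz":0,"hand":1},{"dx":6,"dy":0,"dz":-24,"rx":0,"ry":0,"rz":0,"hand":1},{"dx":6,"dy":0,"dz":-24,"rx":0,"ry":0,"rz":0,"hand":1},{"dx":5,"dy":0,"dz":-20,"rx":0,"ry":0,"rz":0,"hand":1},{"dx":4,"dy":0,"dz":-16,"rx":0,"ry":0,"rz":0,"hand":1},{"dx":3,"dy":0,"dz":-12,"rx":0,"ry":0,"rz":0,"hand":1},{"dx":1,"dy":0,"dz":-4,"rx":0,"ry":0,"rz":0,"hand":1}]'
python3 -m inch '[{"dx":0,"dy":0,"dz":0,"rx":0.005,"ry":0,"rz":-0.019,"hand":1},{"dx":0,"dy":0,"dz":0,"rx":0.01,"ry":0,"rz":-0.039,"hand":1},{"dx":0,"dy":0,"dz":0,"rx":0.015,"ry":0,"rz":-0.058,"hand":1},{"dx":0,"dy":0,"dz":0,"rx":0.02,"ry":0,"rz":-0.078,"hand":1},{"dx":0,"dy":0,"dz":0,"rx":0.02,"ry":0,"rz":-0.078,"hand":1},{"dx":0,"dy":0,"dz":0,"rx":0.02,"ry":0,"rz":-0.078,"hand":1},{"dx":0,"dy":0,"dz":0,"rx":0.02,"ry":0,"rz":-0.078,"hand":1},{"dx":0,"dy":0,"dz":0,"rx":0.02,"ry":0,"rz":-0.078,"hand":1},{"dx":0,"dy":0,"dz":0,"rx":0.02,"ry":0,"rz":-0.078,"hand":1},{"dx":0,"dy":0,"dz":0,"rx":0.02,"ry":0,"rz":-0.078,"hand":1}]'
python3 -c "
from h import *
need([.505,.06,.2],[np.pi,-.25,np.pi/2]); print(bot.observe()['qpos'])"
```

```text
clock: 13.15
position: [0.3916, -0.3049, 0.1976]
tool_rot: [-3.14, -0.248, -0.006]
force: [0.2, 1.0, -3.2]
grip_width: 0.0132
clock: 14.15
position: [0.391, -0.3047, 0.1959]
tool_rot: [-3.137, -0.25, 0.68]
force: [0.4, -0.1, -3.0]
grip_width: 0.0136
shift mm [ 309.1 -211.5   75.7] rot [ 0.2155 -0.002  -0.863 ]
[ 0.31567471  0.3697019   0.51431849  2.00253355 -0.56864197  0.87980451
  0.29155822]
```

```bash
python3 -m inch '[{"dx":0,"dy":0,"dz":0,"rx":0.02,"ry":0,"rz":-0.078,"hand":1},{"dx":0,"dy":0,"dz":0,"rx":0.02,"ry":0,"rz":-0.08,"hand":1},{"dx":0,"dy":0,"dz":0,"rx":0.025,"ry":0,"rz":-0.1,"hand":1},{"dx":0,"dy":0,"dz":0,"rx":0.025,"ry":0,"rz":-0.1,"hand":1},{"dx":0,"dy":0,"dz":0,"rx":0.025,"ry":0,"rz":-0.1,"hand":1},{"dx":0,"dy":0,"dz":0,"rx":0.025,"ry":0,"rz":-0.1,"hand":1},{"dx":0,"dy":0,"dz":0,"rx":0.025,"ry":0,"rz":-0.1,"hand":1},{"dx":0,"dy":0,"dz":0,"rx":0.02,"ry":0,"rz":-0.08,"hand":1},{"dx":0,"dy":0,"dz":0,"rx":0.015,"ry":0,"rz":-0.06,"hand":1},{"dx":0,"dy":0,"dz":0,"rx":0.01,"ry":0,"rz":-0.04,"hand":1}]'
python3 -c "
from h import *
need([.505,.03,.2],[np.pi,-.25,np.pi/2]); print(bot.observe()['qpos'])"
```

```text
clock: 15.15
position: [0.3913, -0.3047, 0.1959]
tool_rot: [3.141, -0.253, 1.544]
force: [-0.1, -1.4, -3.1]
grip_width: 0.0134
shift mm [327.9 104.8  80.5] rot [ 0.0071 -0.0027 -0.0256]
[ 0.43523802  0.45400807  0.33865415  1.83134126 -0.38030396  1.0841652
  0.94179537]
```

```bash
python3 -m inch '[{"dx":7,"dy":2,"dz":2,"rx":0,"ry":0,"rz":0,"hand":1},{"dx":16,"dy":5,"dz":4,"rx":0,"ry":0,"rz":0,"hand":1},{"dx":26,"dy":8,"dz":6,"rx":0,"ry":0,"rz":0,"hand":1},{"dx":33,"dy":11,"dz":8,"rx":0.002,"ry":0,"rz":-0.005,"hand":1},{"dx":33,"dy":11,"dz":8,"rx":0.002,"ry":0,"rz":-0.005,"hand":1},{"dx":33,"dy":11,"dz":8,"rx":0.002,"ry":0,"rz":-0.005,"hand":1},{"dx":33,"dy":11,"dz":8,"rx":0.001,"ry":0,"rz":-0.005,"hand":1},{"dx":33,"dy":11,"dz":8,"rx":0,"ry":0,"rz":-0.005,"hand":1},{"dx":33,"dy":11,"dz":8,"rx":0,"ry":0,"rz":0,"hand":1},{"dx":26,"dy":8,"dz":6,"rx":0,"ry":0,"rz":0,"hand":1}]'
python3 -m inch '[{"dx":22,"dy":7,"dz":6,"rx":0,"ry":0,"rz":0,"hand":1},{"dx":17,"dy":6,"dz":4,"rx":0,"ry":0,"rz":0,"hand":1},{"dx":10,"dy":4,"dz":3,"rx":0,"ry":0,"rz":0,"hand":1},{"dx":6,"dy":2,"dz":1,"rx":0,"ry":0,"rz":0,"hand":1},{"dx":0,"dy":0,"dz":0,"rx":0,"ry":0,"rz":0,"hand":1}]'
python3 - <<'E'
from h import *
tray(); need([.505,.06,.2],[np.pi,-.25,np.pi/2]); print(bot.observe()['qpos'])
for n in('side','top'): p,d=bot.grab_frame(n); save(n,n+'8.png',p)
E
```

```text
clock: 16.15
position: [0.4851, -0.0219, 0.2009]
tool_rot: [-3.141, -0.252, 1.568]
force: [0.7, -0.8, -3.5]
grip_width: 0.0132
clock: 16.65
position: [0.5043, 0.0318, 0.201]
tool_rot: [-3.141, -0.251, 1.568]
force: [-0.4, -0.3, -3.9]
grip_width: 0.0131
top 2734 normal [-0.     0.007  1.   ] centre(top of sheet) [0.5068 0.1816 0.2129] size [196. 134.] ang 89.9 in tool mm [148.1   2.1  25.8] n in tool [ 0.256 -0.    -0.967]
side 111 normal [-0.235  0.194  0.952] centre(top of sheet) [0.5408 0.0693 0.2597] size [434. 175.] ang 42.3 in tool mm [ 51.1  36.4 -47.5] n in tool [ 0.424 -0.236 -0.874]
shift mm [28.4  0.7  8.3] rot [ 0.0011 -0.001  -0.0045]
[-0.15523486  0.36288814  0.19352932  1.93362099 -0.41232416  0.89995153
  0.28795771]
```

View pics/side8.png

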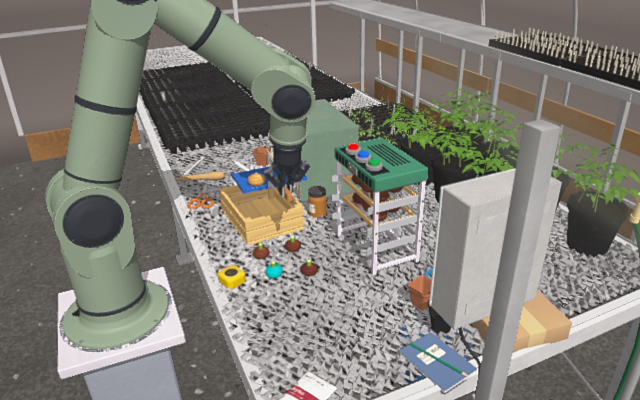

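View pics/top8.png

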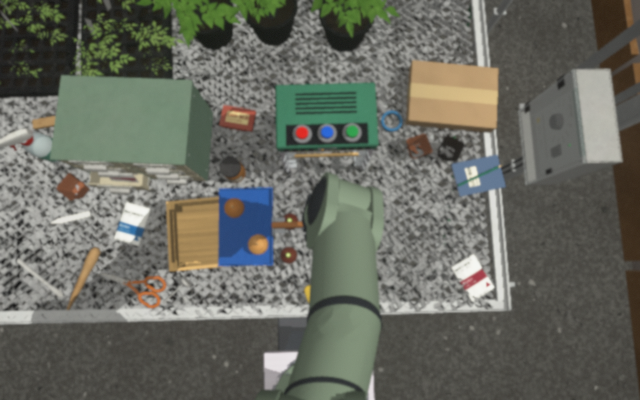

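```bash
python3 -m inch '[{"dx":6,"dy":0,"dz":1,"rx":0,"ry":0,"rz":0,"hand":1},{"dx":10,"dy":0,"dz":3,"rx":0,"ry":-0.03,"rz":0,"hand":1},{"dx":10,"dy":0,"dz":3,"rx":0,"ry":-0.06,"rz":0,"hand":1},{"dx":9,"dy":0,"dz":2,"rx":0,"ry":-0.06,"rz":0,"hand":1},{"dx":4,"dy":0,"dz":0,"rx":0,"ry":-0.06,"rz":0,"hand":1},{"dx":0,"dy":0,"dz":0,"rx":0,"ry":-0.05,"rz":0,"hand":1},{"dx":0,"dy":0,"dz":0,"rx":0,"ry":-0.03,"rz":0,"hand":1}]'
python3 - <<'E'
from h import *
tray(); print(bot.observe()['qpos'])
E
```

```text
clock: 17.55
position: [0.5045, 0.0723, 0.2003]
tool_rot: [3.141, 0.04, 1.568]
force: [-0.2, -0.9, -2.5]
grip_width: 0.0129
top 650 normal [-0.041  0.486  0.873] centre(top of sheet) [0.6126 0.1542 0.2201] size [482. 183.] ang 45.6 in tool mm [ 81.3 107.9 -23.1] n in tool [ 0.451 -0.042 -0.892]
side 104 normal [-0.068  0.489  0.869] centre(top of sheet) [0.5553 0.0812 0.2434] size [411. 231.] ang 21.6 in tool mm [  7.3  50.9 -43.4] n in tool [ 0.454 -0.069 -0.888]
[-0.50958303  0.36393457  0.28998242  1.91530138 -0.08260685  0.88743245
 -0.18631771]
```

Run:
```python
from h import *
for n in('side','top'): p,d=bot.grab_frame(n); save(n,n+'9.png',cv2.resize(p[130:280,150:350],None,fx=4,fy=4))
```

```text
(no output)
```

View pics/side9.png

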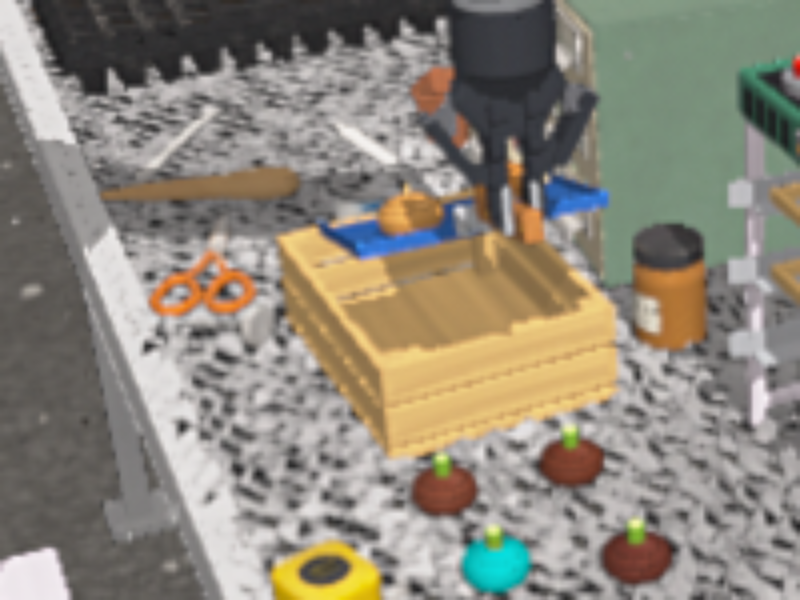

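View pics/top9.png

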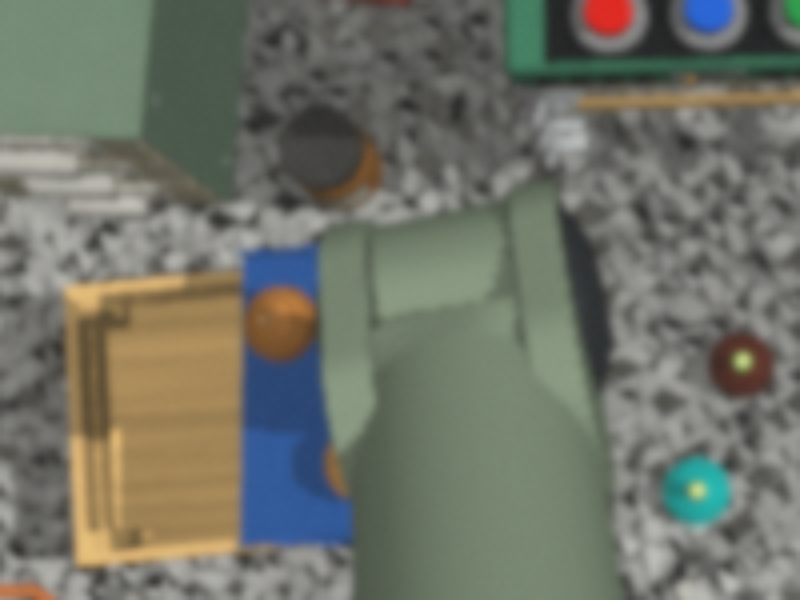

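```bash
python3 -m inch '[{"dx":0,"dy":0,"dz":0,"rx":0,"ry":-0.03,"rz":0,"hand":1},{"dx":0,"dy":0,"dz":0,"rx":0,"ry":-0.03,"rz":0,"hand":1},{"dx":0,"dy":0,"dz":0,"rx":0,"ry":-0.03,"rz":0,"hand":1},{"dx":0,"dy":0,"dz":0,"rx":0,"ry":-0.03,"rz":0,"hand":1},{"dx":0,"dy":0,"dz":0,"rx":0,"ry":0,"rz":0,"hand":1},{"dx":0,"dy":0,"dz":0,"rx":0,"ry":0,"rz":0,"hand":1},{"dx":0,"dy":0,"dz":0,"rx":0,"ry":0,"rz":0,"hand":1},{"dx":0,"dy":0,"dz":0,"rx":0,"ry":0,"rz":0,"hand":1}]'
python3 - <<'E'
from h import *
for n in('side','top'): p,d=bot.grab_frame(n); save(n,n+'10.png',cv2.resize(p[130:280,150:350],None,fx=3,fy=3))
E
```

```text
clock: 18.55
position: [0.5047, 0.0708, 0.2004]
tool_rot: [3.141, 0.158, 1.566]
force: [0.6, -0.1, -1.9]
grip_width: 0.013
```

View pics/side10.png

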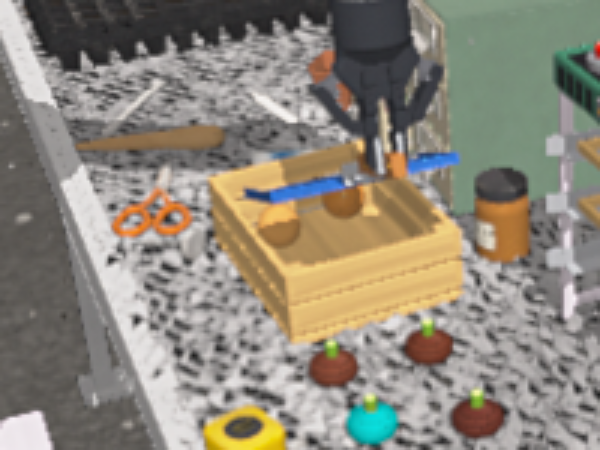

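View pics/top10.png

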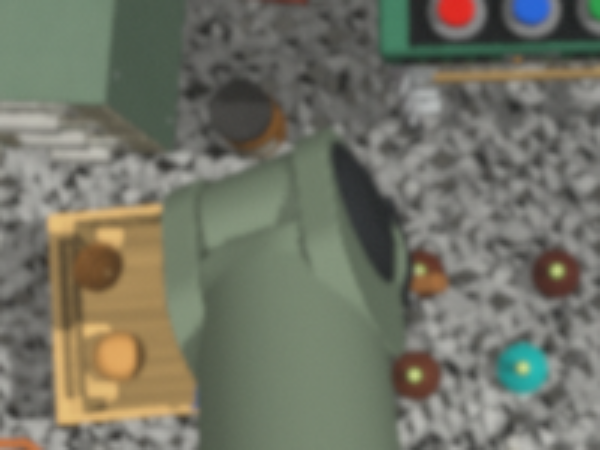

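Both cured corms are in the crate. Now I'll raise the tray, level it and carry it back.

```bash
python3 -m inch '[{"dx":-2,"dy":0,"dz":-10,"rx":0,"ry":0,"rz":0,"hand":1},{"dx":-4,"dy":0,"dz":-25,"rx":0,"ry":0,"rz":0,"hand":1},{"dx":-10,"dy":0,"dz":-20,"rx":0,"ry":0.08,"rz":0,"hand":1},{"dx":-20,"dy":0,"dz":0,"rx":0,"ry":0.08,"rz":0,"hand":1},{"dx":-30,"dy":0,"dz":0,"rx":0,"ry":0.08,"rz":0,"hand":1},{"dx":-30,"dy":0,"dz":0,"rx":0,"ry":0.08,"rz":0,"hand":1},{"dx":-30,"dy":0,"dz":-5,"rx":0,"ry":0.08,"rz":0,"hand":1},{"dx":0,"dy":0,"dz":0,"rx":0,"ry":0,"rz":0,"hand":1}]'
python3 - <<'E'
from h import *
tray(); need([.3916,-.3044,.15],[np.pi,-.25,np.pi/2]); print(bot.observe()['qpos'])
p,d=bot.grab_frame('top'); save('','top11.png',p)
for n in('top','side'):
  for r in bot.tip_of(n,'cured_1')[:4]: print(n,r['score'],np.round(r['centre'][::-1]))
E
```

```text
clock: 19.45
position: [0.5038, -0.0535, 0.2569]
tool_rot: [3.14, -0.242, 1.557]
force: [0.6, 0.7, -1.7]
grip_width: 0.0136
top 3979 normal [-0.004  0.01   1.   ] centre(top of sheet) [0.5075 0.0952 0.2676] size [135. 197.] ang 0.2 in tool mm [147.1   1.6  25.2] n in tool [ 0.249 -0.002 -0.969]
side 636 normal [-0.008  0.032  0.999] centre(top of sheet) [0.5048 0.0954 0.2686] size [150. 201.] ang 0.4 in tool mm [147.4  -1.   24.3] n in tool [ 0.27  -0.007 -0.963]
shift mm [-275.5 -110.9   42.2] rot [ 0.002   0.0091 -0.0065]
[-0.10918229  0.3233004   0.32229687  1.83963594 -0.38575449  1.07444611
  0.39222073]
top 0.6 [352. 130.]
top 0.49 [180. 213.]
side 0.49 [266. 198.]
side 0.43 [241. 201.]
```

View pics/top11.png

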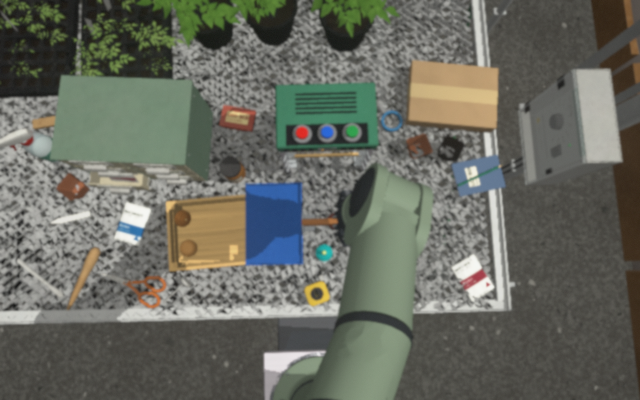

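```bash
python3 -m inch '[{"dx":-15,"dy":-6,"dz":2,"rx":0,"ry":0,"rz":0,"hand":1},{"dx":-35,"dy":-14,"dz":5,"rx":0,"ry":0,"rz":0,"hand":1},{"dx":-45,"dy":-18,"dz":7,"rx":0,"ry":0,"rz":0,"hand":1},{"dx":-45,"dy":-18,"dz":7,"rx":0,"ry":0,"rz":0,"hand":1},{"dx":-45,"dy":-18,"dz":7,"rx":0,"ry":0,"rz":0,"hand":1},{"dx":-45,"dy":-18,"dz":7,"rx":0,"ry":0,"rz":0,"hand":1},{"dx":-30,"dy":-12,"dz":5,"rx":0,"ry":0,"rz":0,"hand":1},{"dx":-15,"dy":-7,"dz":2,"rx":0,"ry":0,"rz":0,"hand":1}]'
python3 -m inch '[{"dx":0,"dy":0,"dz":0,"rx":-0.02,"ry":0,"rz":0.08,"hand":1},{"dx":0,"dy":0,"dz":0,"rx":-0.03,"ry":0,"rz":0.12,"hand":1},{"dx":0,"dy":0,"dz":0,"rx":-0.03,"ry":0,"rz":0.12,"hand":1},{"dx":0,"dy":0,"dz":0,"rx":-0.03,"ry":0,"rz":0.12,"hand":1},{"dx":0,"dy":0,"dz":0,"rx":-0.03,"ry":0,"rz":0.12,"hand":1},{"dx":0,"dy":0,"dz":0,"rx":-0.03,"ry":0,"rz":0.12,"hand":1},{"dx":0,"dy":0,"dz":0,"rx":-0.03,"ry":0,"rz":0.12,"hand":1},{"dx":0,"dy":0,"dz":0,"rx":-0.03,"ry":0,"rz":0.12,"hand":1},{"dx":0,"dy":0,"dz":0,"rx":-0.03,"ry":0,"rz":0.12,"hand":1},{"dx":0,"dy":0,"dz":0,"rx":-0.03,"ry":0,"rz":0.12,"hand":1}]'
python3 -c "
from h import *
need([.3916,-.3044,.15],[np.pi,-.25,0]); print(bot.observe()['qpos'])"
```

```text
clock: 20.5
position: [0.3916, -0.304, 0.1489]
tool_rot: [-3.141, -0.241, 1.567]
force: [1.0, 0.8, -2.2]
grip_width: 0.0131
clock: 21.5
position: [0.3933, -0.3015, 0.1501]
tool_rot: [3.138, -0.244, 0.37]
force: [0.1, -0.4, -2.5]
grip_width: 0.0129
shift mm [-2.6  2.1 -0.6] rot [-0.087   0.0049  0.3589]
[ 0.1971026   0.42858201  0.63018115  2.11956844 -0.76425138  0.70910495
  0.17060545]
```

```bash
python3 -m inch '[{"dx":0,"dy":0,"dz":0,"rx":-0.029,"ry":0.002,"rz":0.12,"hand":1},{"dx":0,"dy":0,"dz":0,"rx":-0.029,"ry":0.002,"rz":0.12,"hand":1},{"dx":0,"dy":0,"dz":0,"rx":-0.029,"ry":0.001,"rz":0.118,"hand":1},{"dx":-5,"dy":2,"dz":19,"rx":0,"ry":0,"rz":0,"hand":1},{"dx":-7,"dy":0,"dz":29,"rx":0,"ry":0,"rz":0,"hand":1},{"dx":-7,"dy":0,"dz":29,"rx":0,"ry":0,"rz":0,"hand":1},{"dx":-7,"dy":0,"dz":29,"rx":0,"ry":0,"rz":0,"hand":1},{"dx":-4,"dy":0,"dz":18,"rx":0,"ry":0,"rz":0,"hand":1},{"dx":0,"dy":0,"dz":0,"rx":0,"ry":0,"rz":0,"hand":1}]'
python3 -c "
from h import *
tray(); need([.3916,-.3044,-.008],[np.pi,-.25,0]); print(bot.observe()['qpos'])"
```

```text
clock: 22.4
position: [0.3941, -0.303, 0.0208]
tool_rot: [-3.139, -0.249, 0.004]
force: [-0.0, 0.3, -0.8]
grip_width: 0.0133
top 2394 normal [ 0.008 -0.002  1.   ] centre(top of sheet) [ 0.5415 -0.2983  0.032 ] size [135. 197.] ang 0.2 in tool mm [145.7  -4.   25.4] n in tool [ 0.254 -0.001 -0.967]
side 2732 normal [ 0.01  -0.004  1.   ] centre(top of sheet) [ 0.5403 -0.3035  0.0352] size [207. 144.] ang 89.9 in tool mm [145.2   1.2  22. ] n in tool [ 0.256  0.001 -0.967]
shift mm [-10.2  -0.3  29.3] rot [-0.0007 -0.      0.0034]
[ 0.44553739  0.61105176  0.26013552  2.23604024 -1.2417914   0.31548214
  0.27313037]
```

```bash
python3 -m inch '[{"dx":-2,"dy":0,"dz":8,"rx":0,"ry":0,"rz":0,"hand":1},{"dx":-2,"dy":0,"dz":8,"rx":0,"ry":0,"rz":0,"hand":1},{"dx":-2,"dy":0,"dz":6,"rx":0,"ry":0,"rz":0,"hand":1},{"dx":-1,"dy":0,"dz":4,"rx":0,"ry":0,"rz":0,"hand":1},{"dx":0,"dy":0,"dz":2,"rx":0,"ry":0,"rz":0,"hand":1},{"dx":0,"dy":0,"dz":0,"rx":0,"ry":0,"rz":0,"hand":1}]'
python3 -c "
from h import *
print(bot.observe()['qpos'])"
```

```text
clock: 23.1
position: [0.3945, -0.3049, -0.006]
tool_rot: [3.14, -0.25, 0.004]
force: [-0.5, -0.1, -1.3]
grip_width: 0.0133
[ 0.62439238  0.65343623  0.02591101  2.23138519 -1.25063735  0.17329795
  0.30601261]
```

```bash
python3 -m inch '[{"dx":0,"dy":0,"dz":2,"rx":0,"ry":0,"rz":0,"hand":1},{"dx":0,"dy":0,"dz":0,"rx":0,"ry":0,"rz":0,"hand":0.3},{"dx":0,"dy":0,"dz":0,"rx":0,"ry":0,"rz":0,"hand":0},{"dx":0,"dy":0,"dz":0,"rx":0,"ry":0,"rz":0,"hand":0},{"dx":0,"dy":0,"dz":0,"rx":0,"ry":0,"rz":0,"hand":0},{"dx":1,"dy":0,"dz":-4,"rx":0,"ry":0,"rz":0,"hand":0},{"dx":2,"dy":0,"dz":-10,"rx":0,"ry":0,"rz":0,"hand":0},{"dx":3,"dy":0,"dz":-20,"rx":0,"ry":0,"rz":0,"hand":0},{"dx":0,"dy":0,"dz":-30,"rx":0,"ry":0,"rz":0,"hand":-1},{"dx":0,"dy":0,"dz":-30,"rx":0,"ry":0,"rz":0,"hand":-1}]'
python3 -m inch '[{"dx":0,"dy":0,"dz":-30,"rx":0,"ry":-0.08,"rz":0,"hand":-1},{"dx":0,"dy":0,"dz":-30,"rx":0,"ry":-0.08,"rz":0,"hand":-1},{"dx":0,"dy":0,"dz":-20,"rx":0,"ry":-0.09,"rz":0,"hand":-1}]'
python3 - <<'E'
from h import *
print(bot.observe()['qpos'])
p,d=bot.grab_frame('top'); save('','top12.png',p)
p,d=bot.grab_frame('side'); save('','side12.png',p)
E
```

```text
clock: 24.1
position: [0.3764, -0.3044, 0.0851]
tool_rot: [-3.141, -0.249, 0.003]
force: [0.4, -0.2, 0.4]
grip_width: 0.0702
clock: 24.4
position: [0.3642, -0.3047, 0.1545]
tool_rot: [-3.14, -0.027, 0.003]
force: [0.8, 0.2, -0.9]
grip_width: 0.0854
[-0.01342864  0.46749729  0.79643857  2.08237947 -0.51140063  0.76757301
 -0.46392269]
```

View pics/top12.png

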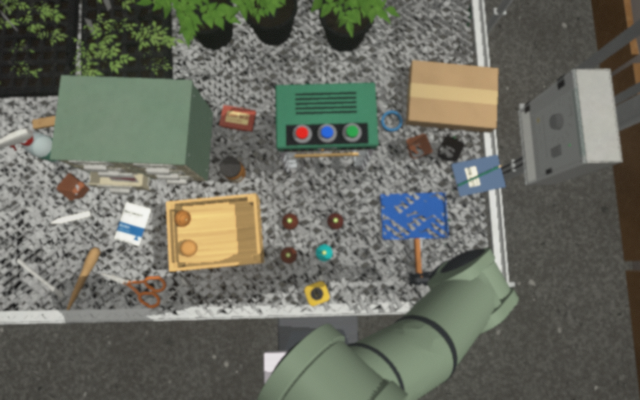

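View pics/side12.png

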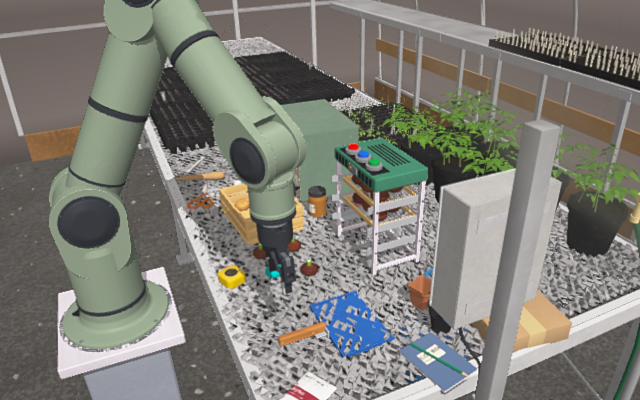

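```bash
python3 -m inch '[{"dx":15,"dy":-20,"dz":-5,"rx":0,"ry":-0.027,"rz":-0.14,"hand":-1},{"dx":15,"dy":-20,"dz":-5,"rx":0,"ry":0,"rz":-0.14,"hand":-1},{"dx":15,"dy":-20,"dz":-5,"rx":0,"ry":0,"rz":-0.14,"hand":-1},{"dx":15,"dy":-20,"dz":0,"rx":0,"ry":0,"rz":-0.14,"hand":-1},{"dx":15,"dy":-20,"dz":0,"rx":0,"ry":0,"rz":-0.14,"hand":-1},{"dx":15,"dy":-10,"dz":0,"rx":0,"ry":0,"rz":-0.14,"hand":-1},{"dx":15,"dy":0,"dz":0,"rx":0,"ry":0,"rz":-0.14,"hand":-1},{"dx":15,"dy":0,"dz":0,"rx":0,"ry":0,"rz":-0.14,"hand":-1},{"dx":0,"dy":0,"dz":0,"rx":0,"ry":0,"rz":-0.14,"hand":-1},{"dx":0,"dy":0,"dz":0,"rx":0,"ry":0,"rz":-0.14,"hand":-1}]'
python3 -c "
from h import *
need([.530,-.065,.08],[np.pi,0,np.pi/2]); print(bot.observe()['qpos'])"
```

```text
clock: 25.5
position: [0.4309, -0.1479, 0.1675]
tool_rot: [3.139, -0.002, 1.413]
force: [-0.3, -0.0, -0.4]
grip_width: 0.0855
shift mm [97.2 84.6 88. ] rot [ 0.0028 -0.0022 -0.1583]
[-0.16081057  0.3393514   0.45406014  2.09068629 -0.21901581  0.75336383
  0.27284821]
```

```bash
python3 -m inch '[{"dx":24,"dy":21,"dz":0,"rx":0.003,"ry":-0.002,"rz":0,"hand":-1},{"dx":25,"dy":21,"dz":0,"rx":0,"ry":0,"rz":0,"hand":-1},{"dx":24,"dy":21,"dz":0,"rx":0,"ry":0,"rz":0,"hand":-1},{"dx":24,"dy":22,"dz":0,"rx":0,"ry":0,"rz":-0.08,"hand":-1},{"dx":0,"dy":0,"dz":30,"rx":0,"ry":0,"rz":-0.078,"hand":-1},{"dx":0,"dy":0,"dz":30,"rx":0,"ry":0,"rz":0,"hand":-1},{"dx":0,"dy":0,"dz":28,"rx":0,"ry":0,"rz":0,"hand":-1},{"dx":0,"dy":0,"dz":0,"rx":0,"ry":0,"rz":0,"hand":-1}]'
python3 - <<'E'
from h import *
need([.530,-.065,-.024],[np.pi,0,np.pi/2]); print(bot.observe()['qpos'])
p,d=bot.grab_frame('top'); save('','top13.png',cv2.resize(p[180:280,250:370],None,fx=5,fy=5))
p,d=bot.grab_frame('side'); save('','side13.png',cv2.resize(p[210:310,240:360],None,fx=5,fy=5))
E
```

```text
clock: 26.3
position: [0.5286, -0.0667, 0.077]
tool_rot: [-3.136, -0.0, 1.564]
force: [-0.5, -0.3, 0.6]
grip_width: 0.0852
shift mm [  1.7   2.  101. ] rot [-0.0054 -0.     -0.0072]
[-0.21559371  0.5907898   0.31700934  1.95862007 -0.29384572  0.64193697
  0.28198055]
```

View pics/side13.png

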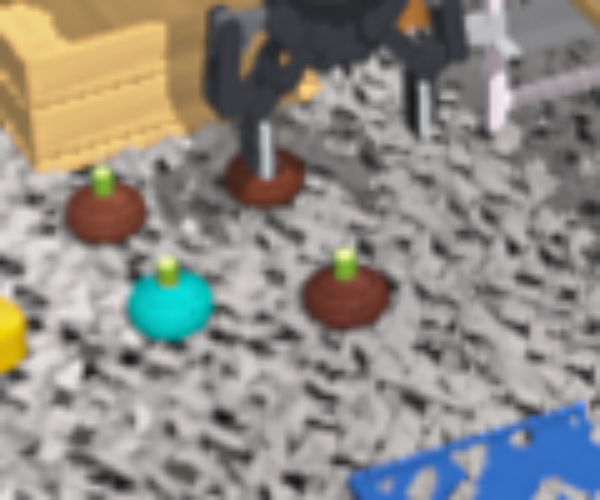

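View pics/top13.png

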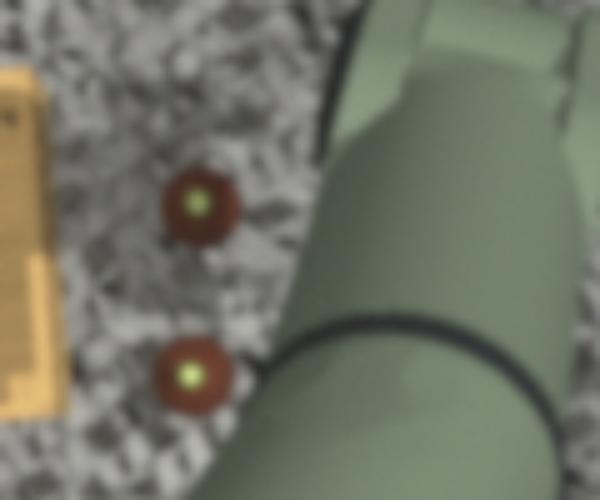

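```bash
python3 -m inch '[{"dx":2,"dy":2,"dz":25,"rx":-0.005,"ry":0,"rz":-0.007,"hand":-1},{"dx":0,"dy":0,"dz":25,"rx":0,"ry":0,"rz":0,"hand":-1},{"dx":0,"dy":0,"dz":20,"rx":0,"ry":0,"rz":0,"hand":-1},{"dx":0,"dy":0,"dz":15,"rx":0,"ry":0,"rz":0,"hand":-1},{"dx":0,"dy":0,"dz":8,"rx":0,"ry":0,"rz":0,"hand":-1},{"dx":0,"dy":0,"dz":0,"rx":0,"ry":0,"rz":0,"hand":-1}]'
python3 - <<'E'
from h import *
p,d=bot.grab_frame('side'); save('','side14.png',cv2.resize(p[230:310,260:360],None,fx=6,fy=6))
E
```

```text
clock: 27.0
position: [0.5335, -0.0647, -0.0131]
tool_rot: [3.137, 0.0, 1.571]
force: [-0.6, -0.2, 0.5]
grip_width: 0.0854
```

View pics/side14.png

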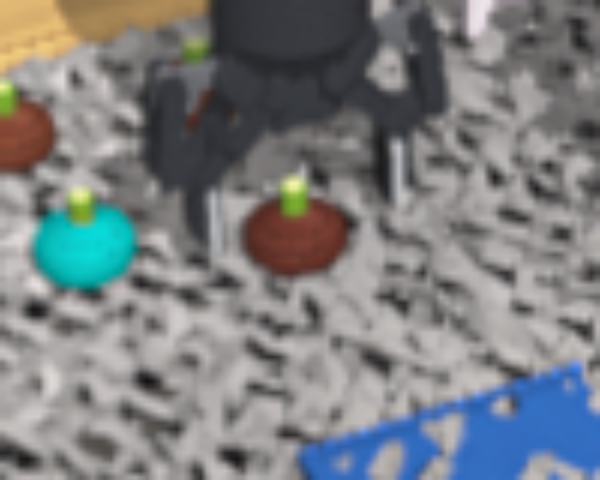

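```bash
python3 -m inch '[{"dx":0,"dy":-3,"dz":6,"rx":0.004,"ry":0,"rz":0,"hand":-1},{"dx":0,"dy":0,"dz":6,"rx":0,"ry":0,"rz":0,"hand":-1},{"dx":0,"dy":0,"dz":3,"rx":0,"ry":0,"rz":0,"hand":-0.5},{"dx":0,"dy":0,"dz":0,"rx":0,"ry":0,"rz":0,"hand":0},{"dx":0,"dy":0,"dz":0,"rx":0,"ry":0,"rz":0,"hand":1},{"dx":0,"dy":0,"dz":0,"rx":0,"ry":0,"rz":0,"hand":1},{"dx":0,"dy":0,"dz":0,"rx":0,"ry":0,"rz":0,"hand":1},{"dx":0,"dy":0,"dz":0,"rx":0,"ry":0,"rz":0,"hand":1}]' 30
python3 - <<'E'
from h import *
p,d=bot.grab_frame('side'); save('','side15.png',cv2.resize(p[230:310,260:360],None,fx=6,fy=6))
E
```

```text
clock: 27.85
position: [0.5325, -0.0651, -0.0264]
tool_rot: [3.137, 0.001, 1.571]
force: [2.0, -0.7, 30.9]
grip_width: 0.0487
```

View pics/side15.png

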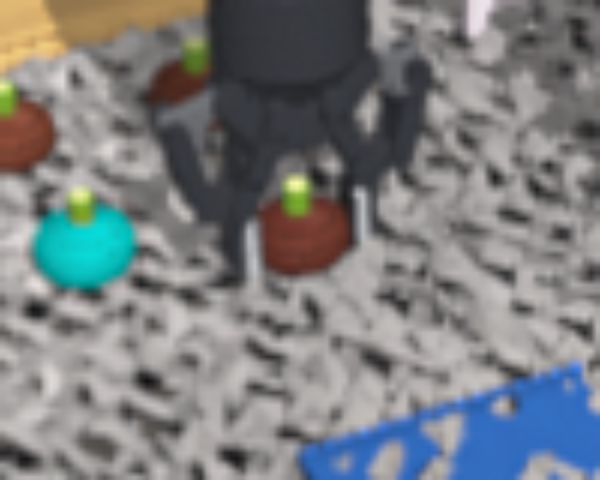

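```bash
python3 -m inch '[{"dx":0,"dy":0,"dz":-10,"rx":0,"ry":0,"rz":0,"hand":1},{"dx":0,"dy":0,"dz":-25,"rx":0,"ry":0,"rz":0,"hand":1},{"dx":0,"dy":0,"dz":-35,"rx":0,"ry":0,"rz":0,"hand":1},{"dx":0,"dy":0,"dz":-25,"rx":0,"ry":0,"rz":0,"hand":1},{"dx":0,"dy":0,"dz":-10,"rx":0.004,"ry":0,"rz":0,"hand":1},{"dx":0,"dy":0,"dz":0,"rx":0,"ry":0,"rz":0,"hand":1}]'
python3 - <<'E'
from h import *
p,d=bot.grab_frame('side'); save('','side16.png',cv2.resize(p[180:360,220:420],None,fx=4,fy=3.3))
t=bot.trace('side','tray'); 
for n in('top','side'):
    p,d=bot.grab_frame(n)
    hsv=cv2.cvtColor(p,cv2.COLOR_RGB2HSV); P,u,v=cloud(n,d); c=hsv[v,u].astype(int)
    b=(c[:,0]>105)&(c[:,0]<125)&(c[:,1]>150)&(c[:,2]>80)&(abs(P[:,1]+.31)<.16)&(P[:,2]<.03)&(P[:,0]<.68)
    print(n,'tray',b.sum(),rect(P[b]),np.round(np.median(P[b][:,2]),4))
need([.540,-.369,.08],[np.pi,0,np.pi/2]); print(bot.observe()['qpos'])
E
```

```text
clock: 28.5
position: [0.5311, -0.0644, 0.0778]
tool_rot: [-3.14, 0.0, 1.572]
force: [0.0, 0.1, -0.9]
grip_width: 0.0485
top tray 1417 (array([ 542.4, -300.4]), array([135. , 195.4]), 0.4) 0.0034
side tray 1971 (array([ 540.4, -305.2]), array([141.5, 208.9]), 0.3) 0.0051
shift mm [-304.5   10.1   -4.2] rot [-0.0051  0.0005  0.0006]
[-0.220669    0.59420895  0.31818117  1.95753344 -0.29640854  0.63981639
  0.28755966]
```

View pics/side16.png

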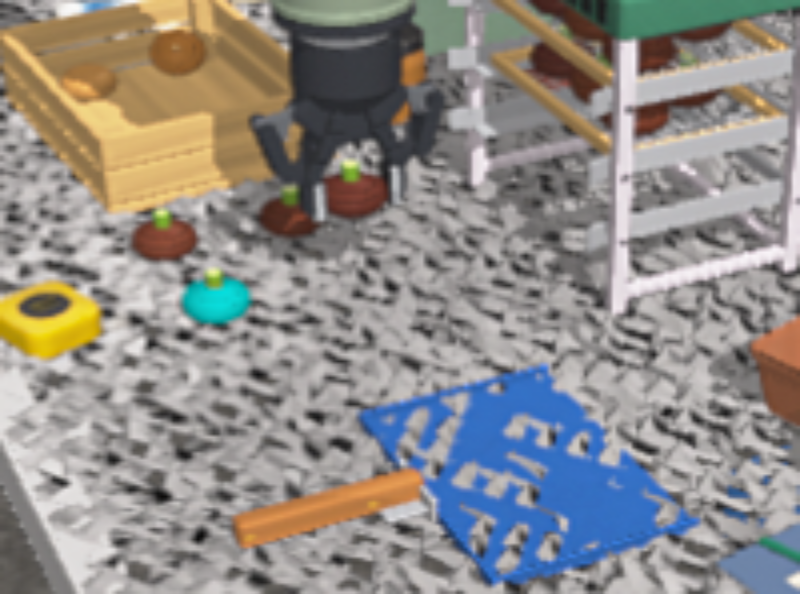

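```bash
python3 -m inch '[{"dx":-15,"dy":1,"dz":0,"rx":-0.005,"ry":0,"rz":0,"hand":1},{"dx":-30,"dy":1,"dz":0,"rx":0,"ry":0,"rz":0,"hand":1},{"dx":-40,"dy":1,"dz":0,"rx":0,"ry":0,"rz":0,"hand":1},{"dx":-40,"dy":1,"dz":0,"rx":0,"ry":0,"rz":0,"hand":1},{"dx":-40,"dy":1,"dz":0,"rx":0,"ry":0,"rz":0,"hand":1},{"dx":-40,"dy":1,"dz":0,"rx":0,"ry":0,"rz":0,"hand":1},{"dx":-40,"dy":1,"dz":0,"rx":0,"ry":0,"rz":0,"hand":1},{"dx":-30,"dy":0,"dz":0,"rx":0,"ry":0,"rz":0,"hand":1},{"dx":-20,"dy":0,"dz":0,"rx":0,"ry":0,"rz":0,"hand":1},{"dx":-9,"dy":0,"dz":0,"rx":0,"ry":0,"rz":0,"hand":1}]'
python3 - <<'E'
from h import *
need([.538,-.368,-.02],[np.pi,0,np.pi/2]); print(bot.observe()['qpos'])
E
```

```text
clock: 29.7
position: [0.5363, -0.3706, 0.0756]
tool_rot: [3.142, 0.0, 1.569]
force: [-0.2, -0.3, -0.6]
grip_width: 0.0486
shift mm [ 2.6  1.7 95.6] rot [ 0.      0.0004 -0.0017]
[ 0.32570736  0.74006634  0.29459624  1.63792642 -0.27480524  0.80434762
  0.73743571]
```

```bash
python3 -m inch '[{"dx":3,"dy":2,"dz":20,"rx":0,"ry":0,"rz":0,"hand":1},{"dx":0,"dy":0,"dz":30,"rx":0,"ry":0,"rz":0,"hand":1},{"dx":0,"dy":0,"dz":25,"rx":0,"ry":0,"rz":0,"hand":1},{"dx":0,"dy":0,"dz":13,"rx":0,"ry":0,"rz":0,"hand":1},{"dx":0,"dy":0,"dz":6,"rx":0,"ry":0,"rz":0,"hand":1},{"dx":0,"dy":0,"dz":0,"rx":0,"ry":0,"rz":0,"hand":1}]'
python3 -m inch '[{"dx":0,"dy":0,"dz":1,"rx":0,"ry":0,"rz":0,"hand":1},{"dx":0,"dy":0,"dz":0,"rx":0,"ry":0,"rz":0,"hand":-0.2},{"dx":0,"dy":0,"dz":0,"rx":0,"ry":0,"rz":0,"hand":-0.5},{"dx":0,"dy":0,"dz":0,"rx":0,"ry":0,"rz":0,"hand":-0.8},{"dx":0,"dy":0,"dz":0,"rx":0,"ry":0,"rz":0,"hand":-0.8},{"dx":0,"dy":0,"dz":-10,"rx":0,"ry":0,"rz":0,"hand":-1},{"dx":0,"dy":0,"dz":-25,"rx":0,"ry":0,"rz":0,"hand":-1},{"dx":0,"dy":0,"dz":-35,"rx":0,"ry":0,"rz":0,"hand":-1},{"dx":0,"dy":0,"dz":-35,"rx":0,"ry":0,"rz":0,"hand":-1},{"dx":15,"dy":0,"dz":-10,"rx":0,"ry":0,"rz":0,"hand":-1}]'
python3 -m inch '[{"dx":30,"dy":-1,"dz":0,"rx":0,"ry":0,"rz":0,"hand":-1},{"dx":45,"dy":-1,"dz":0,"rx":0,"ry":0,"rz":0,"hand":-1},{"dx":48,"dy":-1,"dz":0,"rx":0,"ry":0,"rz":0,"hand":-1},{"dx":48,"dy":-1,"dz":0,"rx":0,"ry":0,"rz":0,"hand":-1},{"dx":48,"dy":-1,"dz":0,"rx":0,"ry":0,"rz":0,"hand":-1},{"dx":48,"dy":0,"dz":0,"rx":0,"ry":0,"rz":0,"hand":-1},{"dx":48,"dy":0,"dz":0,"rx":0,"ry":0,"rz":0,"hand":-1},{"dx":48,"dy":0,"dz":0,"rx":0,"ry":0,"rz":0,"hand":-1},{"dx":30,"dy":0,"dz":0,"rx":0,"ry":0,"rz":0,"hand":-1},{"dx":15,"dy":0,"dz":0,"rx":0,"ry":0,"rz":0,"hand":-1}]'
python3 - <<'E'
from h import *
need([.5325,.072,.08],[np.pi,0,np.pi/2]); print(bot.observe()['qpos'])
p,d=bot.grab_frame('side'); save('','side17.png',cv2.resize(p[180:360,220:420],None,fx=4,fy=3.3))
E
```

```text
clock: 30.3
position: [0.5396, -0.3653, -0.0174]
tool_rot: [3.141, 0.0, 1.572]
force: [0.5, -0.5, 0.0]
grip_width: 0.0484
clock: 31.3
position: [0.5403, -0.3533, 0.1014]
tool_rot: [3.136, 0.004, 1.569]
force: [0.3, 0.1, 0.1]
grip_width: 0.0855
clock: 32.3
position: [0.5337, 0.061, 0.0969]
tool_rot: [3.14, -0.0, 1.575]
force: [-0.1, -0.2, 0.0]
grip_width: 0.0854
shift mm [11.  -1.2 16.9] rot [ 0.0016 -0.0005  0.0044]
[-0.46676376  0.56202367  0.33428198  1.9427672  -0.28203381  0.68011367
  0.04476811]
```

View pics/side17.png

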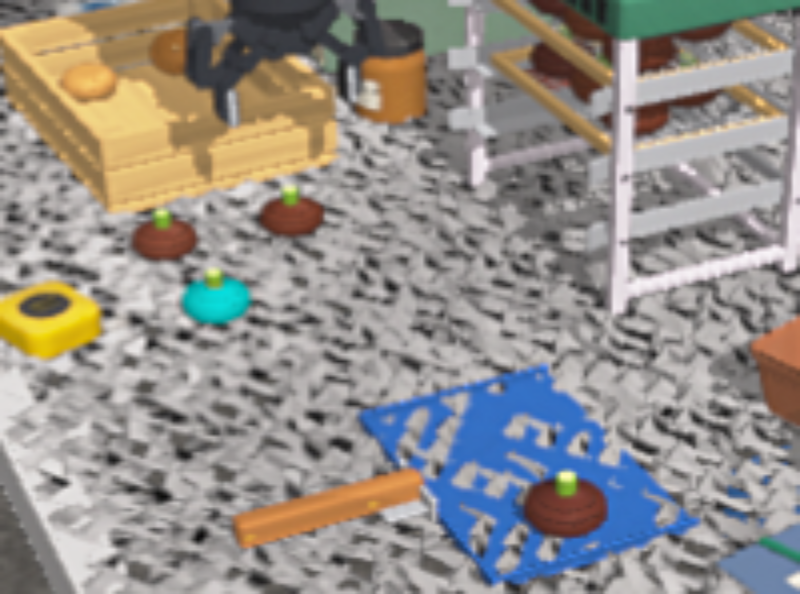

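```bash
python3 -m inch '[{"dx":11,"dy":-2,"dz":20,"rx":0.002,"ry":0,"rz":0.004,"hand":-1},{"dx":0,"dy":0,"dz":30,"rx":0,"ry":0,"rz":0,"hand":-1},{"dx":0,"dy":0,"dz":30,"rx":0,"ry":0,"rz":0,"hand":-1},{"dx":0,"dy":0,"dz":20,"rx":0,"ry":0,"rz":0,"hand":-1},{"dx":0,"dy":0,"dz":10,"rx":0,"ry":0,"rz":0,"hand":-1},{"dx":0,"dy":0,"dz":0,"rx":0,"ry":0,"rz":0,"hand":-1}]'
python3 - <<'E'
from h import *
need([.5325,.072,-.022],[np.pi,0,np.pi/2])
p,d=bot.grab_frame('side'); save('','side18.png',cv2.resize(p[200:280,240:340],None,fx=6,fy=6))
E
```

```text
clock: 32.95
position: [0.5318, 0.0673, -0.0139]
tool_rot: [-3.14, 0.001, 1.566]
force: [1.2, -0.4, 0.3]
grip_width: 0.0851
shift mm [4.7 0.7 8.1] rot [-0.0017  0.0012 -0.0045]
```

View pics/side18.png

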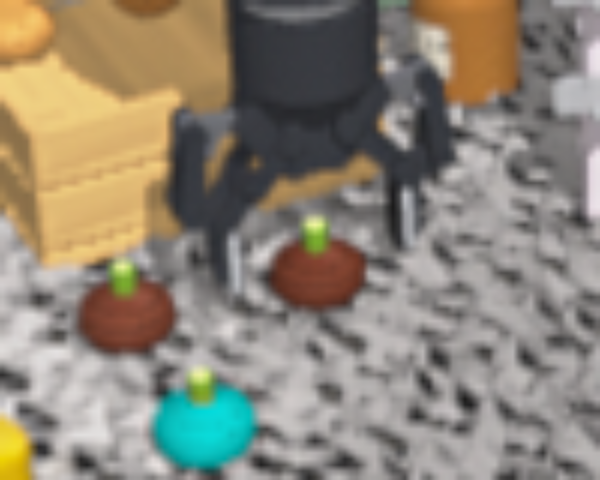

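```bash
python3 -m inch '[{"dx":5,"dy":0,"dz":4,"rx":0,"ry":0,"rz":-0.004,"hand":-1},{"dx":0,"dy":0,"dz":4,"rx":0,"ry":0,"rz":0,"hand":-1},{"dx":0,"dy":0,"dz":0,"rx":0,"ry":0,"rz":0,"hand":-0.5},{"dx":0,"dy":0,"dz":0,"rx":0,"ry":0,"rz":0,"hand":0},{"dx":0,"dy":0,"dz":0,"rx":0,"ry":0,"rz":0,"hand":1},{"dx":0,"dy":0,"dz":0,"rx":0,"ry":0,"rz":0,"hand":1},{"dx":0,"dy":0,"dz":0,"rx":0,"ry":0,"rz":0,"hand":1},{"dx":0,"dy":0,"dz":0,"rx":0,"ry":0,"rz":0,"hand":1}]' 30
python3 -m inch '[{"dx":0,"dy":0,"dz":-10,"rx":0,"ry":0,"rz":0,"hand":1},{"dx":0,"dy":0,"dz":-25,"rx":0,"ry":0,"rz":0,"hand":1},{"dx":0,"dy":0,"dz":-35,"rx":0,"ry":0,"rz":0,"hand":1},{"dx":0,"dy":0,"dz":-25,"rx":0,"ry":0,"rz":0,"hand":1},{"dx":0,"dy":0,"dz":-10,"rx":0,"ry":0,"rz":0,"hand":1}]'
python3 - <<'E'
from h import *
need([.538,-.304,.08],[np.pi,0,np.pi/2])
p,d=bot.grab_frame('side'); save('','side19.png',cv2.resize(p[180:280,240:340],None,fx=5,fy=5))
E
```

```text
clock: 33.8
position: [0.5324, 0.0734, -0.0209]
tool_rot: [3.142, 0.0, 1.571]
force: [-1.0, 0.5, 5.1]
grip_width: 0.0482
clock: 34.3
position: [0.5333, 0.0735, 0.0866]
tool_rot: [3.139, -0.0, 1.571]
force: [0.6, 0.1, -1.0]
grip_width: 0.0485
shift mm [-377.5    4.5    6.4] rot [ 0.0029 -0.0004  0.0004]
```

View pics/side19.png

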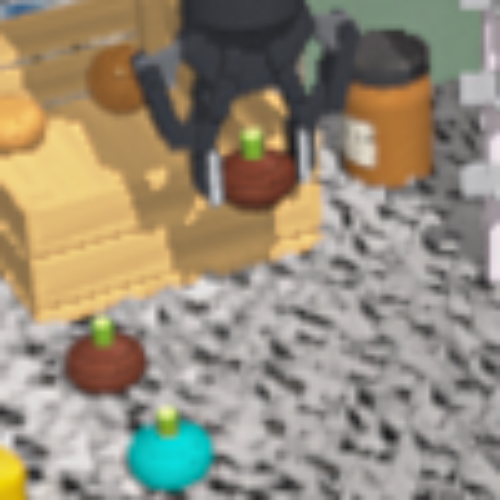

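```bash
python3 -m inch '[{"dx":-15,"dy":1,"dz":0,"rx":0.003,"ry":0,"rz":0,"hand":1},{"dx":-30,"dy":1,"dz":0,"rx":0,"ry":0,"rz":0,"hand":1},{"dx":-45,"dy":1,"dz":0,"rx":0,"ry":0,"rz":0,"hand":1},{"dx":-45,"dy":1,"dz":0,"rx":0,"ry":0,"rz":0,"hand":1},{"dx":-45,"dy":0,"dz":0,"rx":0,"ry":0,"rz":0,"hand":1},{"dx":-45,"dy":0,"dz":0,"rx":0,"ry":0,"rz":0,"hand":1},{"dx":-45,"dy":0,"dz":0,"rx":0,"ry":0,"rz":0,"hand":1},{"dx":-45,"dy":0,"dz":0,"rx":0,"ry":0,"rz":0,"hand":1},{"dx":-37,"dy":0,"dz":0,"rx":0,"ry":0,"rz":0,"hand":1},{"dx":-20,"dy":0,"dz":0,"rx":0,"ry":0,"rz":0,"hand":1}]'
python3 -m inch '[{"dx":-5,"dy":0,"dz":5,"rx":0,"ry":0,"rz":0,"hand":1},{"dx":0,"dy":0,"dz":25,"rx":0,"ry":0,"rz":0,"hand":1},{"dx":0,"dy":0,"dz":30,"rx":0,"ry":0,"rz":0,"hand":1},{"dx":0,"dy":0,"dz":20,"rx":0,"ry":0,"rz":0,"hand":1},{"dx":0,"dy":0,"dz":0,"rx":0,"ry":0,"rz":0,"hand":1}]'
python3 - <<'E'
from h import *
need([.538,-.304,-.014],[np.pi,0,np.pi/2])
E
```

```text
clock: 35.35
position: [0.5343, -0.3031, 0.0825]
tool_rot: [-3.136, 0.001, 1.568]
force: [-0.9, 0.2, 0.8]
grip_width: 0.0488
clock: 35.85
position: [0.534, -0.3021, 0.0004]
tool_rot: [-3.133, -0.002, 1.572]
force: [-0.9, -0.5, -1.3]
grip_width: 0.0485
shift mm [-1.9  4.1 14.3] rot [-0.0084 -0.0022  0.0011]
```

```bash
python3 -m inch '[{"dx":-2,"dy":4,"dz":9,"rx":-0.008,"ry":-0.002,"rz":0,"hand":1},{"dx":0,"dy":0,"dz":6,"rx":0,"ry":0,"rz":0,"hand":1},{"dx":0,"dy":0,"dz":0,"rx":0,"ry":0,"rz":0,"hand":1},{"dx":0,"dy":0,"dz":0,"rx":0,"ry":0,"rz":0,"hand":-0.2},{"dx":0,"dy":0,"dz":0,"rx":0,"ry":0,"rz":0,"hand":-0.5},{"dx":0,"dy":0,"dz":0,"rx":0,"ry":0,"rz":0,"hand":-0.8},{"dx":0,"dy":0,"dz":0,"rx":0,"ry":0,"rz":0,"hand":-0.8},{"dx":0,"dy":0,"dz":-10,"rx":0,"ry":0,"rz":0,"hand":-1},{"dx":0,"dy":0,"dz":-25,"rx":0,"ry":0,"rz":0,"hand":-1},{"dx":0,"dy":0,"dz":-35,"rx":0,"ry":0,"rz":0,"hand":-1}]'
python3 -m inch '[{"dx":0,"dy":0,"dz":-40,"rx":0,"ry":0,"rz":0,"hand":-1},{"dx":20,"dy":-5,"dz":-10,"rx":0,"ry":0,"rz":0,"hand":-1},{"dx":40,"dy":-10,"dz":0,"rx":0,"ry":0,"rz":0,"hand":-1},{"dx":45,"dy":-10,"dz":0,"rx":0,"ry":0,"rz":0,"hand":-1},{"dx":45,"dy":-10,"dz":0,"rx":0,"ry":0,"rz":0,"hand":-1},{"dx":45,"dy":-15,"dz":0,"rx":0,"ry":0,"rz":0,"hand":-1},{"dx":45,"dy":-15,"dz":0,"rx":0,"ry":0,"rz":0,"hand":-1},{"dx":45,"dy":-15,"dz":0,"rx":0,"ry":0,"rz":0,"hand":-1},{"dx":40,"dy":-15,"dz":0,"rx":0,"ry":0,"rz":0,"hand":-1},{"dx":30,"dy":-10,"dz":0,"rx":0,"ry":0,"rz":0,"hand":-1}]'
python3 - <<'E'
from h import *
need([.4315,.080,.08],[np.pi,0,np.pi/2]); print(bot.observe()['qpos'])
p,d=bot.grab_frame('side'); save('','side20.png',cv2.resize(p[180:360,220:420],None,fx=4,fy=3.3))
E
```

```text
clock: 36.85
position: [0.5391, -0.3051, 0.0592]
tool_rot: [3.139, 0.002, 1.571]
force: [0.8, 0.4, 1.0]
grip_width: 0.0855
clock: 37.85
position: [0.4334, 0.0519, 0.1082]
tool_rot: [3.137, 0.002, 1.573]
force: [1.8, 0.4, 0.2]
grip_width: 0.0854
shift mm [28.1 -2.  28.2] rot [0.0051 0.0015 0.0021]
[-0.52790229  0.40917299  0.34184672  2.18637874 -0.24251334  0.57614456
 -0.0063499 ]
```

View pics/side20.png

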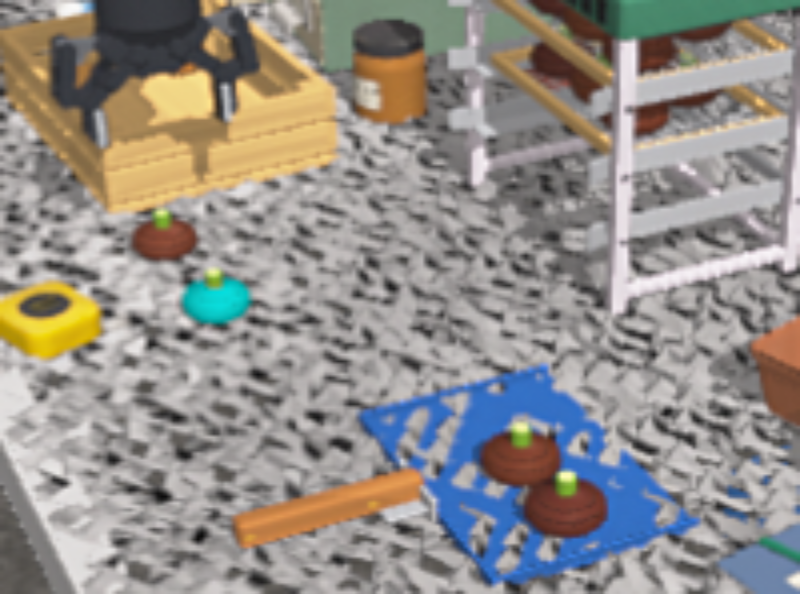

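```bash
python3 -m inch '[{"dx":28,"dy":-2,"dz":20,"rx":0.005,"ry":0.001,"rz":0.002,"hand":-1},{"dx":0,"dy":0,"dz":30,"rx":0,"ry":0,"rz":0,"hand":-1},{"dx":0,"dy":0,"dz":30,"rx":0,"ry":0,"rz":0,"hand":-1},{"dx":0,"dy":0,"dz":25,"rx":0,"ry":0,"rz":0,"hand":-1},{"dx":0,"dy":0,"dz":15,"rx":0,"ry":0,"rz":0,"hand":-1},{"dx":0,"dy":0,"dz":0,"rx":0,"ry":0,"rz":0,"hand":-1}]'
python3 - <<'E'
from h import *
need([.4315,.080,-.022],[np.pi,0,np.pi/2])
p,d=bot.grab_frame('side'); save('','side21.png',cv2.resize(p[200:280,220:320],None,fx=6,fy=6))
E
```

```text
clock: 38.5
position: [0.4319, 0.077, -0.0135]
tool_rot: [-3.139, 0.002, 1.569]
force: [-1.0, -0.1, 0.4]
grip_width: 0.0851
shift mm [ 3.  -0.4  8.5] rot [-0.0023  0.002  -0.0017]
```

View pics/side21.png

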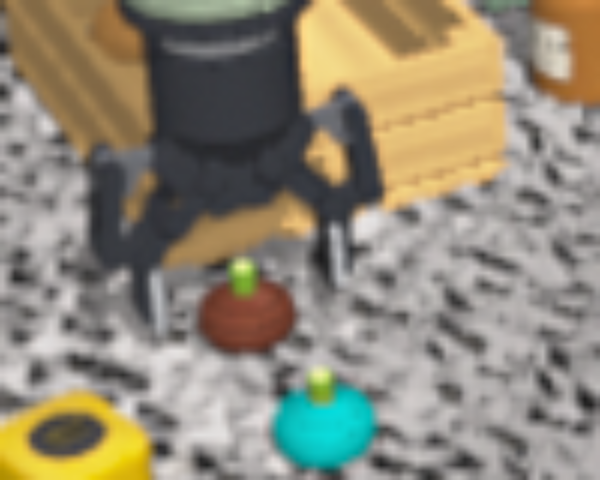

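```bash
python3 -m inch '[{"dx":3,"dy":0,"dz":4,"rx":0,"ry":0.002,"rz":0,"hand":-1},{"dx":0,"dy":0,"dz":3.5,"rx":0,"ry":0,"rz":0,"hand":-1},{"dx":0,"dy":0,"dz":0,"rx":0,"ry":0,"rz":0,"hand":-0.5},{"dx":0,"dy":0,"dz":0,"rx":0,"ry":0,"rz":0,"hand":0},{"dx":0,"dy":0,"dz":0,"rx":0,"ry":0,"rz":0,"hand":1},{"dx":0,"dy":0,"dz":0,"rx":0,"ry":0,"rz":0,"hand":1},{"dx":0,"dy":0,"dz":0,"rx":0,"ry":0,"rz":0,"hand":1},{"dx":0,"dy":0,"dz":0,"rx":0,"ry":0,"rz":0,"hand":1}]' 30
python3 -m inch '[{"dx":0,"dy":0,"dz":-10,"rx":0,"ry":0,"rz":0,"hand":1},{"dx":0,"dy":0,"dz":-25,"rx":0,"ry":0,"rz":0,"hand":1},{"dx":0,"dy":0,"dz":-35,"rx":0,"ry":0,"rz":0,"hand":1},{"dx":0,"dy":0,"dz":-25,"rx":0,"ry":0,"rz":0,"hand":1},{"dx":0,"dy":0,"dz":-10,"rx":0,"ry":0,"rz":0,"hand":1}]'
python3 - <<'E'
from h import *
need([.538,-.240,.08],[np.pi,0,np.pi/2])
p,d=bot.grab_frame('side'); save('','side22.png',cv2.resize(p[180:360,220:420],None,fx=4,fy=3.3))
E
```

```text
clock: 39.35
position: [0.4327, 0.0805, -0.0196]
tool_rot: [3.141, -0.001, 1.569]
force: [-1.6, -0.1, 10.4]
grip_width: 0.0484
clock: 39.85
position: [0.4333, 0.0806, 0.0874]
tool_rot: [3.139, -0.002, 1.569]
force: [0.2, -0.4, 0.0]
grip_width: 0.0482
shift mm [-320.5  105.1    7.1] rot [ 0.0025 -0.0018 -0.0014]
```

View pics/side22.png

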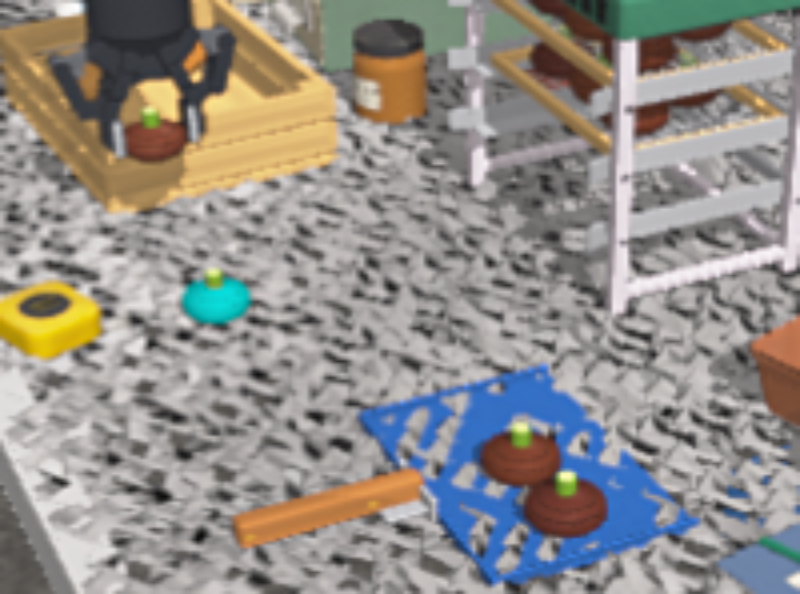

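```bash
python3 -m inch '[{"dx":-12,"dy":4,"dz":0,"rx":0.002,"ry":-0.002,"rz":0,"hand":1},{"dx":-28,"dy":9,"dz":0,"rx":0,"ry":0,"rz":0,"hand":1},{"dx":-40,"dy":13,"dz":0,"rx":0,"ry":0,"rz":0,"hand":1},{"dx":-40,"dy":13,"dz":0,"rx":0,"ry":0,"rz":0,"hand":1},{"dx":-40,"dy":13,"dz":0,"rx":0,"ry":0,"rz":0,"hand":1},{"dx":-40,"dy":13,"dz":0,"rx":0,"ry":0,"rz":0,"hand":1},{"dx":-40,"dy":13,"dz":0,"rx":0,"ry":0,"rz":0,"hand":1},{"dx":-35,"dy":12,"dz":0,"rx":0,"ry":0,"rz":0,"hand":1},{"dx":-28,"dy":9,"dz":0,"rx":0,"ry":0,"rz":0,"hand":1},{"dx":-17,"dy":6,"dz":0,"rx":0,"ry":0,"rz":0,"hand":1}]'
python3 -m inch '[{"dx":0,"dy":0,"dz":5,"rx":0,"ry":0,"rz":0,"hand":1},{"dx":0,"dy":0,"dz":25,"rx":0,"ry":0,"rz":0,"hand":1},{"dx":0,"dy":0,"dz":30,"rx":0,"ry":0,"rz":0,"hand":1},{"dx":0,"dy":0,"dz":20,"rx":0,"ry":0,"rz":0,"hand":1},{"dx":0,"dy":0,"dz":0,"rx":0,"ry":0,"rz":0,"hand":1}]'
python3 - <<'E'
from h import *
need([.538,-.240,-.014],[np.pi,0,np.pi/2])
E
```

```text
clock: 40.9
position: [0.5362, -0.2433, 0.0835]
tool_rot: [-3.137, 0.002, 1.567]
force: [-1.0, -0.5, 0.3]
grip_width: 0.0488
clock: 41.4
position: [0.5344, -0.239, 0.0016]
tool_rot: [-3.134, -0.001, 1.569]
force: [-0.3, 0.5, -0.4]
grip_width: 0.0489
shift mm [-1.   3.7 15.6] rot [-0.0077 -0.0007 -0.0013]
```

```bash
python3 -m inch '[{"dx":-1,"dy":4,"dz":9,"rx":-0.008,"ry":-0.001,"rz":0,"hand":1},{"dx":0,"dy":0,"dz":7,"rx":0,"ry":0,"rz":0,"hand":1},{"dx":0,"dy":0,"dz":0,"rx":0,"ry":0,"rz":0,"hand":1},{"dx":0,"dy":0,"dz":0,"rx":0,"ry":0,"rz":0,"hand":-0.2},{"dx":0,"dy":0,"dz":0,"rx":0,"ry":0,"rz":0,"hand":-0.5},{"dx":0,"dy":0,"dz":0,"rx":0,"ry":0,"rz":0,"hand":-0.8},{"dx":0,"dy":0,"dz":0,"rx":0,"ry":0,"rz":0,"hand":-0.8},{"dx":0,"dy":0,"dz":-10,"rx":0,"ry":0,"rz":0,"hand":-1},{"dx":0,"dy":0,"dz":-25,"rx":0,"ry":0,"rz":0,"hand":-1},{"dx":0,"dy":0,"dz":-35,"rx":0,"ry":0,"rz":0,"hand":-1}]'
python3 -m inch '[{"dx":0,"dy":0,"dz":-40,"rx":0,"ry":0,"rz":0,"hand":-1},{"dx":0,"dy":-20,"dz":-30,"rx":0,"ry":0,"rz":0,"hand":-1},{"dx":0,"dy":-40,"dz":0,"rx":0,"ry":0,"rz":0,"hand":-1},{"dx":-20,"dy":-40,"dz":0,"rx":0,"ry":0,"rz":0.14,"hand":-1}]'
python3 - <<'E'
from h import *
need([.39,-.304,.1],[np.pi,-.25,0]); print(bot.observe()['qpos'])
p,d=bot.grab_frame('side'); save('','side23.png',cv2.resize(p[180:360,220:420],None,fx=4,fy=3.3))
E
```

```text
clock: 42.4
position: [0.5397, -0.2405, 0.0596]
tool_rot: [3.138, 0.002, 1.569]
force: [1.1, 0.4, -0.5]
grip_width: 0.0855
clock: 42.8
position: [0.4399, -0.2588, 0.1301]
tool_rot: [3.133, 0.001, 1.432]
force: [-0.1, -1.6, -0.4]
grip_width: 0.0858
shift mm [-51.6 -43.4  29.7] rot [-0.1716  0.2002  1.425 ]
[ 0.14042805  0.47195685  0.3676491   1.99432209 -0.25633654  0.7108821
  0.52709856]
```

View pics/side23.png

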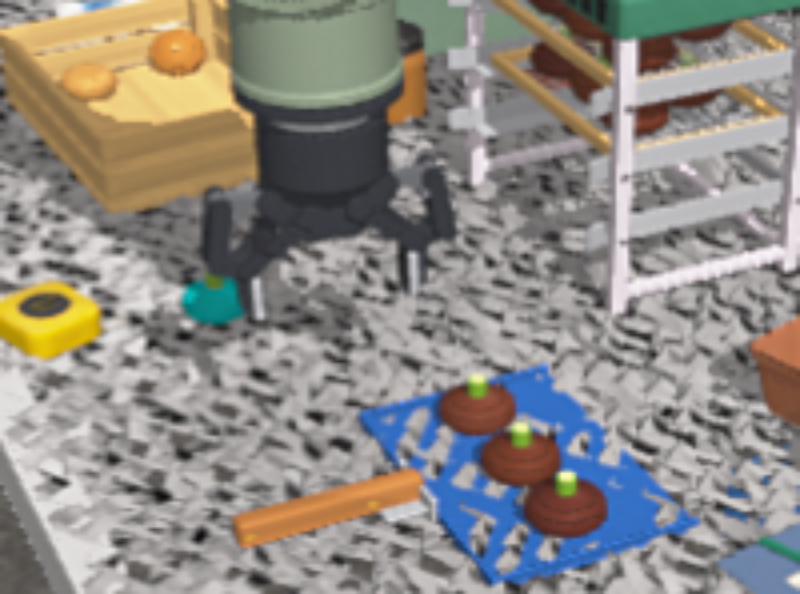

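```bash
python3 -m inch '[{"dx":-5,"dy":-5,"dz":0,"rx":0,"ry":0,"rz":0.143,"hand":-1},{"dx":-5,"dy":-5,"dz":0,"rx":0,"ry":0,"rz":0.143,"hand":-1},{"dx":-5,"dy":-5,"dz":0,"rx":0,"ry":0,"rz":0.143,"hand":-1},{"dx":-5,"dy":-5,"dz":0,"rx":0,"ry":0,"rz":0.143,"hand":-1},{"dx":-5,"dy":0,"dz":0,"rx":0,"ry":0,"rz":0.143,"hand":-1},{"dx":-5,"dy":0,"dz":0,"rx":0,"ry":0,"rz":0.143,"hand":-1},{"dx":-5,"dy":0,"dz":0,"rx":0,"ry":0,"rz":0.143,"hand":-1},{"dx":-5,"dy":0,"dz":0,"rx":0,"ry":0,"rz":0.143,"hand":-1},{"dx":0,"dy":0,"dz":0,"rx":0,"ry":0,"rz":0.143,"hand":-1},{"dx":0,"dy":0,"dz":0,"rx":0,"ry":0,"rz":0.143,"hand":-1}]'
python3 - <<'E'
from h import *
need([.392,-.304,.05],[np.pi,-.15,0]); print(bot.observe()['qpos'])
for n in('top','side'):
    p,d=bot.grab_frame(n)
    hsv=cv2.cvtColor(p,cv2.COLOR_RGB2HSV); P,u,v=cloud(n,d); c=hsv[v,u].astype(int)
    b=(c[:,0]>105)&(c[:,0]<125)&(c[:,1]>150)&(c[:,2]>80)&(abs(P[:,1]+.31)<.16)&(P[:,2]<.03)&(P[:,0]<.68)
    print(n,'tray',b.sum(),rect(P[b]),np.round(np.median(P[b][:,2]),4))
    hd=(c[:,0]<20)&(c[:,1]>100)&(abs(P[:,1]+.31)<.06)&(P[:,0]<.46)&(P[:,0]>.3)&(P[:,2]>.012)
    print(' handle',hd.sum(),rect(P[hd]),np.round(np.percentile(P[hd],[2,50,98],axis=0),3).tolist())
E
```

```text
clock: 43.85
position: [0.3991, -0.2839, 0.1292]
tool_rot: [3.14, -0.007, -0.007]
force: [-0.1, 0.7, -0.7]
grip_width: 0.0854
shift mm [-7.5 20.  79.2] rot [ 0.0026  0.1431 -0.0066]
[-0.06303516  0.54453465  0.7712644   2.0570096  -0.56201707  0.75008875
 -0.51778189]
top tray 931 (array([ 542.1, -300.3]), array([135.4, 194.8]), 0.6) 0.0033
 handle 67 (array([ 428.6, -286.4]), array([30.9, 66.7]), 43.2) [[0.422, -0.307, 0.022], [0.439, -0.299, 0.03], [0.457, -0.294, 0.038]]
side tray 1340 (array([ 540.7, -304.8]), array([204.9, 143.3]), 89.7) 0.0052
 handle 466 (array([ 400. , -306.7]), array([ 47.5, 114. ]), 71.0) [[0.35, -0.315, 0.013], [0.398, -0.31, 0.03], [0.457, -0.275, 0.387]]
```

```bash
python3 -m inch '[{"dx":0,"dy":7,"dz":15,"rx":0.003,"ry":0.07,"rz":-0.007,"hand":-1},{"dx":0,"dy":7,"dz":20,"rx":0,"ry":0.073,"rz":0,"hand":-1},{"dx":-4,"dy":6,"dz":20,"rx":0,"ry":0,"rz":0,"hand":-1},{"dx":-4,"dy":0,"dz":20,"rx":0,"ry":0,"rz":0,"hand":-0.7},{"dx":0,"dy":0,"dz":0,"rx":0,"ry":0,"rz":0,"hand":-0.7}]'
python3 - <<'E'
from h import *
need([.396,-.304,-.010],[np.pi,-.15,0]); print(bot.observe()['qpos'])
E
```

```text
clock: 44.45
position: [0.3977, -0.3036, 0.0517]
tool_rot: [-3.14, -0.147, 0.009]
force: [-0.7, -0.7, 0.1]
grip_width: 0.0725
shift mm [-10.7   0.5  60.7] rot [-0.0029  0.0027  0.0092]
[ 0.24444127  0.59476164  0.46588006  2.16226712 -0.85996386  0.45931703
 -0.15319373]
```

```bash
python3 -m inch '[{"dx":-3,"dy":0,"dz":15,"rx":-0.003,"ry":0.003,"rz":0.009,"hand":-0.6},{"dx":-3,"dy":0,"dz":15,"rx":0,"ry":0,"rz":0,"hand":-0.6},{"dx":-3,"dy":0,"dz":14,"rx":0,"ry":0,"rz":0,"hand":-0.6},{"dx":-2,"dy":0,"dz":10,"rx":0,"ry":0,"rz":0,"hand":-0.5},{"dx":0,"dy":0,"dz":6,"rx":0,"ry":0,"rz":0,"hand":-0.5},{"dx":0,"dy":0,"dz":0,"rx":0,"ry":0,"rz":0,"hand":-0.5}]'
python3 - <<'E'
from h import *
need([.396,-.304,-.010],[np.pi,-.15,0]); print(bot.observe()['qpos'])
p,d=bot.grab_frame('side'); save('','side24.png',cv2.resize(p[260:360,240:400],None,fx=5,fy=5))
E
```

```text
clock: 45.05
position: [0.3973, -0.3041, -0.0078]
tool_rot: [3.14, -0.152, -0.001]
force: [0.3, -1.0, 0.1]
grip_width: 0.0642
shift mm [-1.6 -0.1  1.9] rot [ 0.0016 -0.0023 -0.0008]
[ 0.38698     0.68766065  0.27453324  2.17710264 -1.0109301   0.30356843
 -0.00863718]
```

View pics/side24.png

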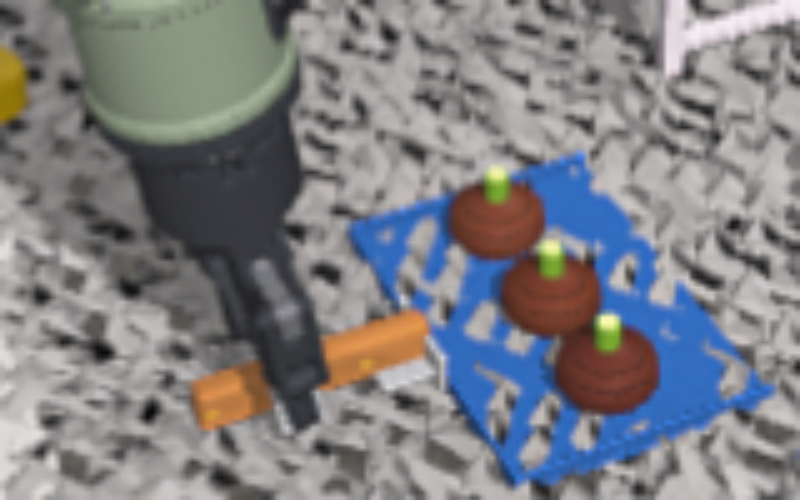

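```bash
python3 -m inch '[{"dx":-6,"dy":0,"dz":0,"rx":0,"ry":0,"rz":0,"hand":-0.3},{"dx":0,"dy":0,"dz":0,"rx":0,"ry":0,"rz":0,"hand":0.2},{"dx":0,"dy":0,"dz":0,"rx":0,"ry":0,"rz":0,"hand":1},{"dx":0,"dy":0,"dz":0,"rx":0,"ry":0,"rz":0,"hand":1},{"dx":0,"dy":0,"dz":0,"rx":0,"ry":0,"rz":0,"hand":1},{"dx":0,"dy":0,"dz":0,"rx":0,"ry":0,"rz":0,"hand":1},{"dx":0,"dy":0,"dz":0,"rx":0,"ry":0,"rz":0,"hand":1}]' 120
python3 -m inch '[{"dx":0,"dy":0,"dz":-3,"rx":0,"ry":0,"rz":0,"hand":1},{"dx":1,"dy":0,"dz":-7,"rx":0,"ry":0,"rz":0,"hand":1},{"dx":1,"dy":0,"dz":-10,"rx":0,"ry":0,"rz":0,"hand":1},{"dx":2,"dy":0,"dz":-10,"rx":0,"ry":0,"rz":0,"hand":1},{"dx":1,"dy":0,"dz":-6,"rx":0,"ry":0,"rz":0,"hand":1},{"dx":0,"dy":0,"dz":-3,"rx":0,"ry":0,"rz":0,"hand":1},{"dx":0,"dy":0,"dz":0,"rx":0,"ry":0,"rz":0,"hand":1}]'
python3 - <<'E'
from h import *
tray()
p,d=bot.grab_frame('side'); save('','side25.png',cv2.resize(p[240:360,240:400],None,fx=5,fy=5))
E
```

```text
clock: 45.8
position: [0.3909, -0.3041, -0.009]
tool_rot: [3.14, -0.152, -0.003]
force: [-1.5, 0.4, 5.4]
grip_width: 0.0127
clock: 46.5
position: [0.39, -0.3038, 0.0305]
tool_rot: [3.14, -0.152, -0.002]
force: [-0.7, 0.0, -3.4]
grip_width: 0.0134
top 1663 normal [ 0.012 -0.002  1.   ] centre(top of sheet) [ 0.5422 -0.3007  0.04  ] size [198. 135.] ang 89.8 in tool mm [151.9  -3.5  13.6] n in tool [ 0.164  0.004 -0.987]
side 1839 normal [ 0.018 -0.004  1.   ] centre(top of sheet) [ 0.5388 -0.3058  0.0416] size [206. 141.] ang 90.0 in tool mm [148.7   1.6  11.5] n in tool [ 0.169  0.005 -0.986]
```

View pics/side25.png

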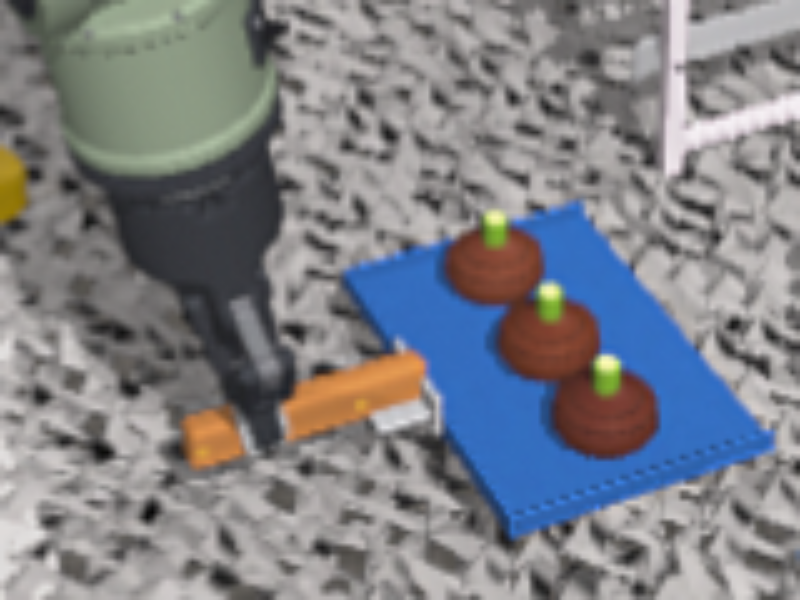

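```bash
python3 -m inch '[{"dx":1,"dy":0,"dz":-5,"rx":0,"ry":0,"rz":0,"hand":1},{"dx":2,"dy":0,"dz":-12,"rx":0,"ry":0,"rz":0,"hand":1},{"dx":2,"dy":0,"dz":-14,"rx":0,"ry":0,"rz":0,"hand":1},{"dx":2,"dy":0,"dz":-14,"rx":0,"ry":0,"rz":0,"hand":1},{"dx":2,"dy":0,"dz":-12,"rx":0,"ry":0.005,"rz":0,"hand":1},{"dx":1,"dy":0,"dz":-7,"rx":0,"ry":0.005,"rz":0,"hand":1},{"dx":0,"dy":-4,"dz":0,"rx":0,"ry":0.005,"rz":0,"hand":1},{"dx":0,"dy":-10,"dz":0,"rx":0,"ry":0,"rz":0,"hand":1},{"dx":1,"dy":-16,"dz":0,"rx":0,"ry":0,"rz":0,"hand":1},{"dx":2,"dy":-20,"dz":0,"rx":0,"ry":0,"rz":0,"hand":1}]'
python3 -m inch '[{"dx":2,"dy":-24,"dz":0,"rx":0,"ry":0,"rz":0,"hand":1},{"dx":2,"dy":-26,"dz":0,"rx":0,"ry":0,"rz":0,"hand":1},{"dx":2,"dy":-26,"dz":0,"rx":0,"ry":0,"rz":0,"hand":1},{"dx":2,"dy":-26,"dz":0,"rx":0,"ry":0,"rz":0,"hand":1},{"dx":2,"dy":-26,"dz":0,"rx":0,"ry":0,"rz":0,"hand":1},{"dx":2,"dy":-24,"dz":0,"rx":0,"ry":0,"rz":0,"hand":1},{"dx":2,"dy":-20,"dz":0,"rx":0,"ry":0,"rz":0,"hand":1},{"dx":1,"dy":-15,"dz":0,"rx":0,"ry":0,"rz":0,"hand":1},{"dx":0,"dy":-10,"dz":0,"rx":0,"ry":0,"rz":0,"hand":1},{"dx":0,"dy":-5,"dz":0,"rx":0,"ry":0,"rz":0,"hand":1}]'
python3 - <<'E'
from h import *
tray(); need([.43,-.039,.076],[np.pi,-.165,0]); print(bot.observe()['qpos'])
E
```

```text
clock: 47.65
position: [0.3926, -0.2529, 0.0949]
tool_rot: [3.141, -0.166, -0.004]
force: [-0.1, 0.2, -3.8]
grip_width: 0.0131
clock: 48.65
position: [0.4078, -0.0505, 0.0972]
tool_rot: [3.14, -0.165, -0.001]
force: [0.5, 0.4, -4.2]
grip_width: 0.013
top 2016 normal [-0.003 -0.     1.   ] centre(top of sheet) [ 0.5605 -0.0472  0.1093] size [194. 137.] ang 89.7 in tool mm [152.6  -3.5  13.2] n in tool [ 0.162  0.001 -0.987]
side 1138 normal [0.002 0.003 1.   ] centre(top of sheet) [ 0.5571 -0.0509  0.1097] size [209. 141.] ang 89.7 in tool mm [149.3   0.3  12.2] n in tool [ 0.167 -0.001 -0.986]
shift mm [ 18.1 -12.2  24.6] rot [ 0.0015 -0.0008 -0.0013]
[-0.55005744  0.40243655  0.66129714  2.3966705  -0.80076224  0.35147962
 -0.77340779]
```

```bash
python3 -m inch '[{"dx":5,"dy":-2,"dz":4,"rx":0,"ry":0,"rz":0,"hand":1},{"dx":8,"dy":-4,"dz":8,"rx":0,"ry":0,"rz":0,"hand":1},{"dx":8,"dy":-4,"dz":8,"rx":0,"ry":0,"rz":0,"hand":1},{"dx":4,"dy":-1.5,"dz":6,"rx":0,"ry":0,"rz":0,"hand":1},{"dx":1,"dy":0,"dz":2,"rx":0,"ry":0,"rz":0,"hand":1},{"dx":0,"dy":0,"dz":0,"rx":0,"ry":0,"rz":0,"hand":1}]'
python3 - <<'E'
from h import *
tray(); need([.43,-.039,.076],[np.pi,-.165,0]); print(bot.observe()['qpos'])
p,d=bot.grab_frame('side'); save('','side26.png',cv2.resize(p[130:310,260:450],None,fx=4,fy=3.3))
p,d=bot.grab_frame('top'); save('','top26.png',cv2.resize(p[80:300,220:440],None,fx=2.7,fy=2.7))
E
```

```text
clock: 49.35
position: [0.4387, -0.0409, 0.0739]
tool_rot: [3.14, -0.166, -0.003]
force: [-0.1, -0.2, -3.8]
grip_width: 0.0132
top 1856 normal [ 0.    -0.002  1.   ] centre(top of sheet) [ 0.5898 -0.0383  0.0862] size [195. 137.] ang 89.8 in tool mm [151.1  -3.1  12.8] n in tool [ 0.165  0.004 -0.986]
side 1078 normal [ 0.002 -0.     1.   ] centre(top of sheet) [ 0.5882 -0.0437  0.0867] size [142. 207.] ang 0.2 in tool mm [149.6   2.3  12.1] n in tool [ 0.167  0.002 -0.986]
shift mm [-8.2 -1.8 -3.1] rot [ 0.002  -0.0015 -0.0031]
[-0.48829373  0.4809828   0.56284408  2.34329882 -0.87895784  0.32374658
 -0.74209522]
```

View pics/side26.png

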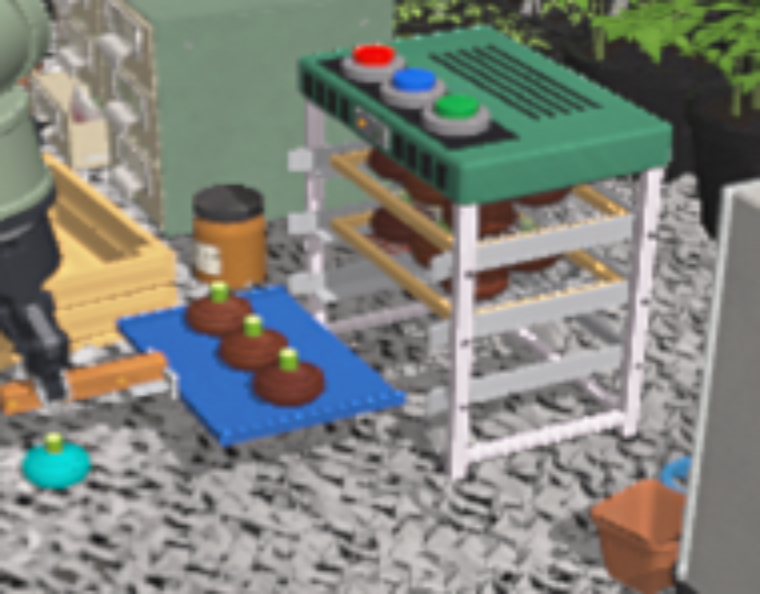

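View pics/top26.png

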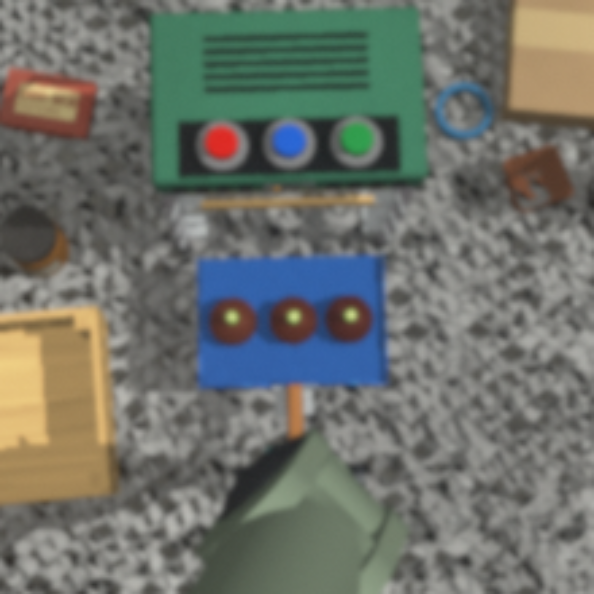

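```bash
python3 -m inch '[{"dx":5,"dy":-1,"dz":2,"rx":0,"ry":0,"rz":-0.003,"hand":1},{"dx":10,"dy":-1,"dz":2,"rx":0,"ry":0,"rz":0,"hand":1},{"dx":12,"dy":-1,"dz":3,"rx":0,"ry":0,"rz":0,"hand":1},{"dx":12,"dy":0,"dz":2,"rx":0,"ry":0,"rz":0,"hand":1},{"dx":10,"dy":0,"dz":2,"rx":0,"ry":0,"rz":0,"hand":1},{"dx":6,"dy":0,"dz":1,"rx":0,"ry":0,"rz":0,"hand":1},{"dx":0,"dy":0,"dz":0,"rx":0,"ry":0,"rz":0,"hand":1}]'
python3 - <<'E'
from h import *
tray(); need([.498,-.038,.073],[np.pi,-.165,0]); print(bot.observe()['qpos'])
p,d=bot.grab_frame('side'); save('','side27.png',cv2.resize(p[160:290,300:450],None,fx=5,fy=4.5))
E
```

```text
clock: 50.25
position: [0.4958, -0.0377, 0.0715]
tool_rot: [3.139, -0.167, 0.001]
force: [0.2, -0.3, -2.9]
grip_width: 0.0132
top 1697 normal [-0.003 -0.001  1.   ] centre(top of sheet) [ 0.6451 -0.0345  0.0836] size [134. 194.] ang 1.0 in tool mm [149.2  -3.1  12.8] n in tool [ 0.164  0.003 -0.987]
side 968 normal [0.002 0.001 1.   ] centre(top of sheet) [ 0.6435 -0.0386  0.0839] size [207. 142.] ang 89.5 in tool mm [147.7   1.1  12.3] n in tool [ 0.168  0.001 -0.986]
shift mm [ 3.5  0.4 -1. ] rot [ 0.002  -0.0012  0.0004]
[-0.49933506  0.56136001  0.59603138  2.21341103 -0.85315476  0.40423685
 -0.78926717]
```

View pics/side27.png

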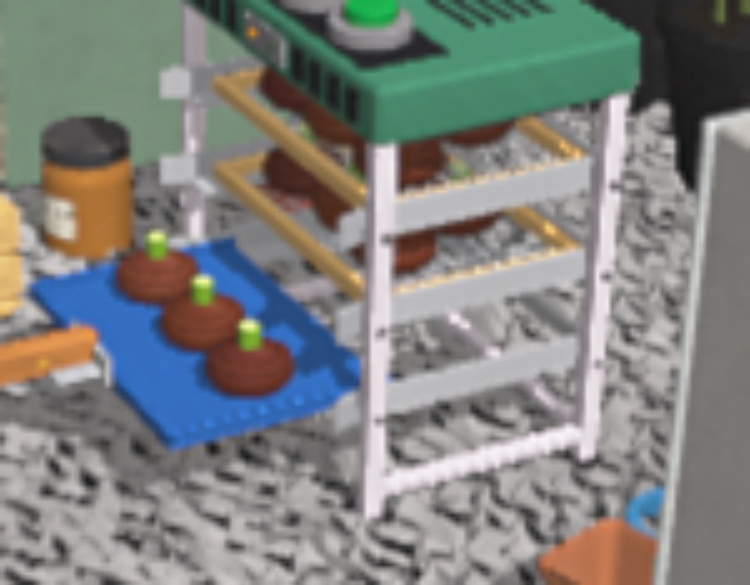

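```bash
python3 -m inch '[{"dx":4,"dy":1,"dz":1,"rx":0,"ry":0,"rz":0,"hand":1},{"dx":9,"dy":0,"dz":1,"rx":0,"ry":0,"rz":0,"hand":1},{"dx":12,"dy":0,"dz":2,"rx":0,"ry":0,"rz":0,"hand":1},{"dx":12,"dy":0,"dz":2,"rx":0,"ry":0,"rz":0,"hand":1},{"dx":12,"dy":0,"dz":2,"rx":0,"ry":0,"rz":0,"hand":1},{"dx":9,"dy":0,"dz":2,"rx":0,"ry":0,"rz":0,"hand":1},{"dx":5,"dy":0,"dz":1,"rx":0,"ry":0,"rz":0,"hand":1},{"dx":0,"dy":0,"dz":0,"rx":0,"ry":0,"rz":0,"hand":1}]'
python3 - <<'E'
from h import *
tray(); print(bot.observe()['qpos'])
p,d=bot.grab_frame('side'); save('','side28.png',cv2.resize(p[160:290,300:450],None,fx=5,fy=4.5))
E
```

```text
clock: 51.2
position: [0.5595, -0.0386, 0.071]
tool_rot: [3.139, -0.167, 0.001]
force: [0.1, -0.7, -3.4]
grip_width: 0.0131
top 217 normal [-0.981 -0.014  0.194] centre(top of sheet) [ 0.6928 -0.0361  0.2061] size [267. 194.] ang 2.0 in tool mm [ 153.9   -2.1 -111.1] n in tool [-0.935  0.014 -0.354]
side 115 normal [-0.961 -0.209  0.182] centre(top of sheet) [ 0.6961 -0.0257  0.2053] size [260. 192.] ang 32.1 in tool mm [ 157.   -12.6 -109.8] n in tool [-0.917  0.21  -0.339]
[-0.49386808  0.64778265  0.62950454  2.05749042 -0.8241917   0.50265898
 -0.84328609]
```

View pics/side28.png

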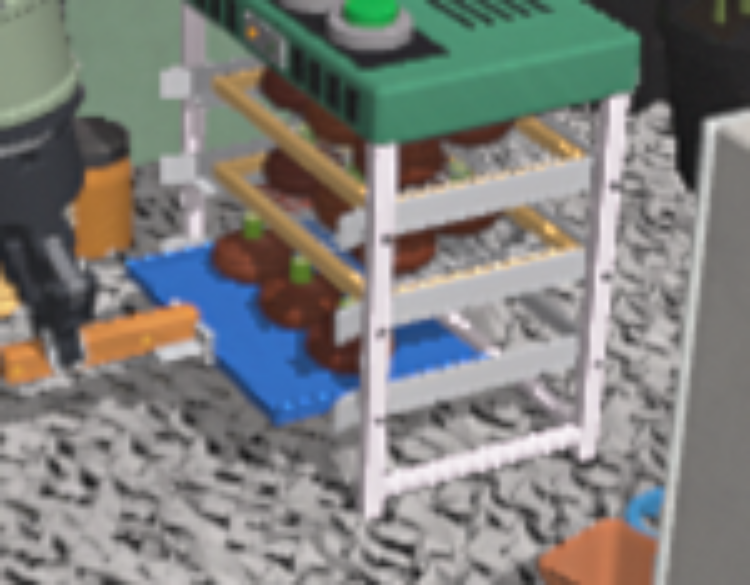

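```bash
python3 -m inch '[{"dx":4,"dy":0,"dz":1,"rx":0,"ry":0,"rz":0,"hand":1},{"dx":9,"dy":0,"dz":1,"rx":0,"ry":0,"rz":0,"hand":1},{"dx":12,"dy":0,"dz":2,"rx":0,"ry":0,"rz":0,"hand":1},{"dx":12,"dy":0,"dz":2,"rx":0,"ry":0,"rz":0,"hand":1},{"dx":9,"dy":0,"dz":2,"rx":0,"ry":0,"rz":0,"hand":1},{"dx":5,"dy":0,"dz":1,"rx":0,"ry":0,"rz":0,"hand":1},{"dx":0,"dy":0,"dz":0,"rx":0,"ry":0,"rz":0,"hand":1}]'
python3 - <<'E'
from h import *
print(bot.observe()['qpos'])
p,d=bot.grab_frame('side'); save('','side29.png',cv2.resize(p[160:290,300:450],None,fx=5,fy=4.5))
E
```

```text
clock: 52.05
position: [0.6112, -0.0386, 0.0706]
tool_rot: [3.139, -0.167, 0.001]
force: [-0.0, 0.0, -4.4]
grip_width: 0.0132
[-0.4822414   0.71894054  0.64915375  1.92390299 -0.80583465  0.58151788
 -0.88969828]
```

View pics/side29.png

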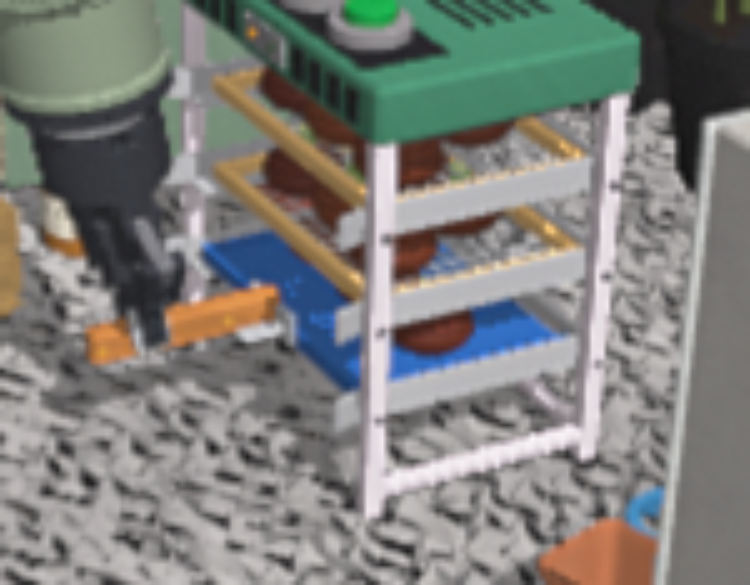

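```bash
python3 -m inch '[{"dx":3,"dy":0,"dz":0.5,"rx":0,"ry":0,"rz":0,"hand":1},{"dx":3,"dy":0,"dz":0.5,"rx":0,"ry":0,"rz":0,"hand":1},{"dx":0,"dy":0,"dz":0,"rx":0,"ry":0,"rz":0,"hand":1}]'
python3 -m inch '[{"dx":2,"dy":0,"dz":0.3,"rx":0,"ry":0,"rz":0,"hand":1},{"dx":0,"dy":0,"dz":0,"rx":0,"ry":0,"rz":0,"hand":1}]'
```

```text
clock: 52.4
position: [0.6172, -0.0385, 0.0709]
tool_rot: [3.14, -0.167, 0.001]
force: [-0.8, -0.7, -3.4]
grip_width: 0.0132
clock: 52.6
position: [0.6191, -0.0385, 0.0709]
tool_rot: [3.14, -0.167, 0.001]
force: [-0.3, -0.3, -3.8]
grip_width: 0.0132
```

```bash
python3 -m inch '[{"dx":0,"dy":0,"dz":2,"rx":0,"ry":0,"rz":0,"hand":1},{"dx":0,"dy":0,"dz":0,"rx":0,"ry":0,"rz":0,"hand":1}]'
python3 -m inch '[{"dx":0,"dy":0,"dz":1,"rx":0,"ry":0,"rz":0,"hand":1},{"dx":0,"dy":0,"dz":0,"rx":0,"ry":0,"rz":0,"hand":1}]'
python3 -m inch '[{"dx":2,"dy":0,"dz":1,"rx":0,"ry":0,"rz":0,"hand":1},{"dx":0,"dy":0,"dz":0,"rx":0,"ry":0,"rz":0,"hand":1}]'
python3 -m inch '[{"dx":2,"dy":0,"dz":0.3,"rx":0,"ry":0,"rz":0,"hand":1},{"dx":0,"dy":0,"dz":0,"rx":0,"ry":0,"rz":0,"hand":1}]'
```

```text
clock: 52.8
position: [0.6191, -0.0385, 0.0686]
tool_rot: [3.14, -0.166, 0.001]
force: [-1.0, 0.8, -3.4]
grip_width: 0.013
clock: 53.0
position: [0.6194, -0.0385, 0.0678]
tool_rot: [3.14, -0.167, 0.0]
force: [0.0, -0.2, -4.2]
grip_width: 0.0133
clock: 53.2
position: [0.6196, -0.0388, 0.0664]
tool_rot: [3.14, -0.163, 0.0]
force: [-12.0, -0.7, -1.3]
grip_width: 0.013
clock: 53.4
position: [0.6195, -0.0387, 0.0658]
tool_rot: [3.141, -0.159, -0.0]
force: [-25.5, -0.4, 4.9]
grip_width: 0.0132
```

```bash
python3 -m inch '[{"dx":-3,"dy":0,"dz":0.5,"rx":0,"ry":0,"rz":0,"hand":1},{"dx":0,"dy":0,"dz":0,"rx":0,"ry":0,"rz":0,"hand":1}]'
python3 - <<'E'
from h import *
p,d=bot.grab_frame('side'); save('','side30.png',cv2.resize(p[160:290,300:450],None,fx=5,fy=4.5))
E
```

```text
clock: 53.6
position: [0.6197, -0.0388, 0.066]
tool_rot: [3.14, -0.165, 0.0]
force: [-8.8, -1.8, -1.3]
grip_width: 0.0132
```

View pics/side30.png

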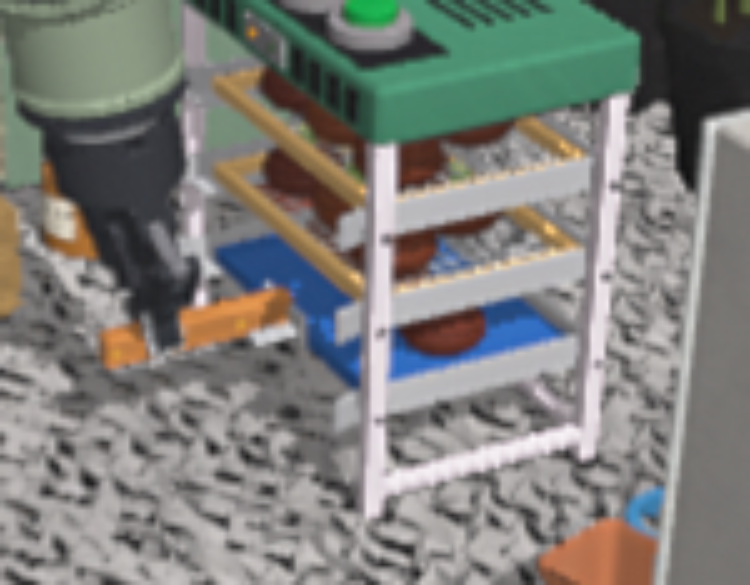

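```bash
python3 -m inch '[{"dx":-1,"dy":0,"dz":1.5,"rx":0,"ry":0,"rz":0,"hand":1},{"dx":0,"dy":0,"dz":0,"rx":0,"ry":0,"rz":0,"hand":1}]'
python3 -m inch '[{"dx":0,"dy":0,"dz":1.5,"rx":0,"ry":0,"rz":0,"hand":1},{"dx":0,"dy":0,"dz":0,"rx":0,"ry":0,"rz":0,"hand":1}]'
```

```text
clock: 53.85
position: [0.6194, -0.0388, 0.0647]
tool_rot: [3.14, -0.166, 0.0]
force: [-10.2, -0.8, 4.6]
grip_width: 0.0135
clock: 54.05
position: [0.6192, -0.0388, 0.0634]
tool_rot: [3.14, -0.165, -0.0]
force: [-16.4, 0.3, 13.0]
grip_width: 0.0129
```

```bash
python3 -m inch '[{"dx":-1,"dy":0,"dz":-1.5,"rx":0,"ry":0,"rz":0,"hand":1},{"dx":0,"dy":0,"dz":0,"rx":0,"ry":0,"rz":0,"hand":1}]'
python3 -m inch '[{"dx":0,"dy":0,"dz":0,"rx":0,"ry":0,"rz":0,"hand":0.4},{"dx":0,"dy":0,"dz":0,"rx":0,"ry":0,"rz":0,"hand":0.2},{"dx":0,"dy":0,"dz":0,"rx":0,"ry":0,"rz":0,"hand":0},{"dx":0,"dy":0,"dz":0,"rx":0,"ry":0,"rz":0,"hand":0},{"dx":0,"dy":0,"dz":0,"rx":0,"ry":0,"rz":0,"hand":0},{"dx":0,"dy":0,"dz":0,"rx":0,"ry":0,"rz":0,"hand":-0.3}]'
python3 - <<'E'
from h import *
p,d=bot.grab_frame('side'); save('','side31.png',cv2.resize(p[160:290,300:450],None,fx=5,fy=4.5)); print(bot.observe()['qpos'])
E
```

```text
clock: 54.25
position: [0.6195, -0.0388, 0.0651]
tool_rot: [3.14, -0.168, 0.0]
force: [-2.9, -1.1, 5.4]
grip_width: 0.0134
clock: 54.85
position: [0.619, -0.0385, 0.0644]
tool_rot: [3.14, -0.167, 0.001]
force: [0.0, -0.4, -0.1]
grip_width: 0.0548
[-0.47245201  0.73686871  0.64030733  1.90592118 -0.81269686  0.58180212
 -0.88873419]
```

View pics/side31.png

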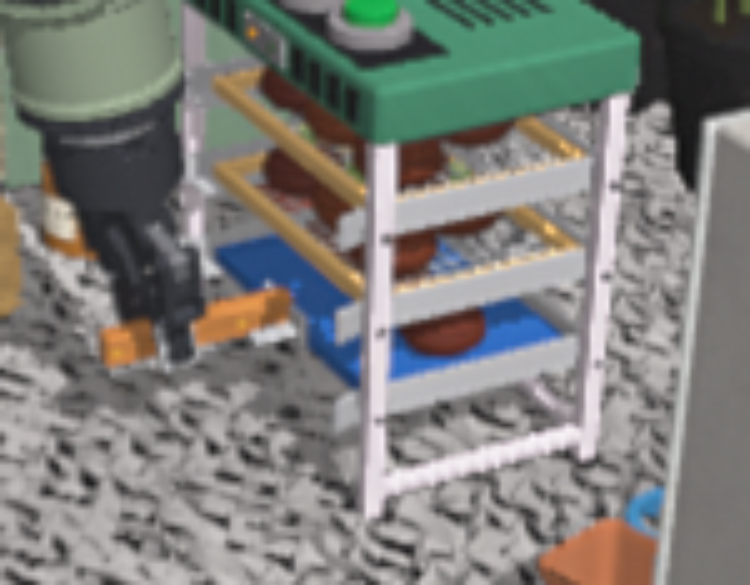

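```bash
python3 -m inch '[{"dx":0,"dy":0,"dz":-10,"rx":0,"ry":0,"rz":0,"hand":-0.3},{"dx":0,"dy":0,"dz":-20,"rx":0,"ry":0,"rz":0,"hand":-0.3},{"dx":0,"dy":0,"dz":-30,"rx":0,"ry":0,"rz":0,"hand":-0.3},{"dx":-20,"dy":0,"dz":-40,"rx":0,"ry":0,"rz":0,"hand":0.5},{"dx":-20,"dy":0,"dz":-45,"rx":0,"ry":0,"rz":0,"hand":1},{"dx":-10,"dy":0,"dz":-45,"rx":0,"ry":0,"rz":0,"hand":1},{"dx":0,"dy":0,"dz":-45,"rx":0,"ry":-0.05,"rz":0,"hand":1},{"dx":0,"dy":0,"dz":-45,"rx":0,"ry":-0.06,"rz":0,"hand":1},{"dx":0,"dy":0,"dz":-30,"rx":0,"ry":-0.06,"rz":0,"hand":1},{"dx":0,"dy":0,"dz":0,"rx":0,"ry":0,"rz":0,"hand":1}]' 60
python3 - <<'E'
from h import *
need([.714,.022,.36],[np.pi,0,0]); print(bot.observe()['qpos'])
for n in('side','top'): p,d=bot.grab_frame(n); save(n,n+'32.png',p)
E
```

```text
clock: 55.9
position: [0.525, -0.0382, 0.3663]
tool_rot: [3.14, 0.001, 0.001]
force: [0.2, 0.4, -0.8]
grip_width: -0.0002
shift mm [189.  -60.2   6. ] rot [0.002  0.0009 0.0006]
[-0.82314569  0.37949462  1.09323694  1.66194918 -0.34485323  1.31406558
 -1.23980492]
```

View pics/side32.png

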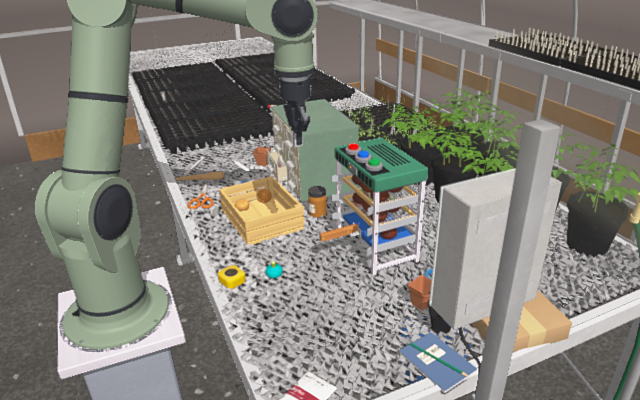

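View pics/top32.png

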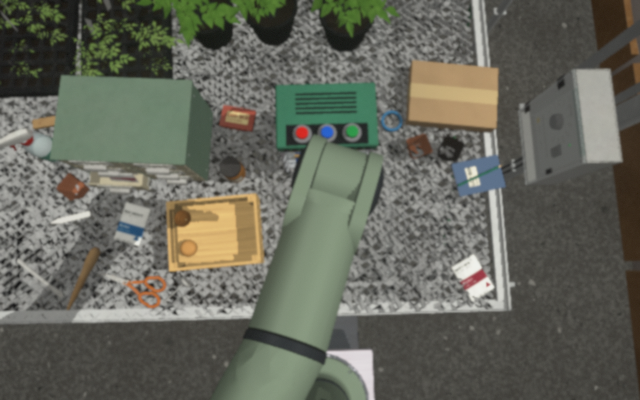

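Run:
```python
from h import *
for n in('side','top'):
    p,d=bot.grab_frame(n); 
    if n=='side': save('','side33.png',cv2.resize(p[130:290,310:450],None,fx=4.5,fy=3.7,interpolation=cv2.INTER_CUBIC))
    hsv=cv2.cvtColor(p,cv2.COLOR_RGB2HSV); P,u,v=cloud(n,d); c=hsv[v,u].astype(int)
    hd=(c[:,0]<20)&(c[:,1]>100)&(abs(P[:,1]+.04)<.04)&(P[:,0]<.7)&(P[:,0]>.52)&(P[:,2]>.06)&(P[:,2]<.13)
    if hd.sum()>5: print(n,'handle',hd.sum(),rect(P[hd]),np.round(np.percentile(P[hd],[1,50,99],axis=0),3).tolist())
    b=(c[:,0]>105)&(c[:,0]<125)&(c[:,1]>120)&(c[:,2]>40)&(abs(P[:,1]+.04)<.15)&(P[:,2]<.12)&(P[:,2]>.05)&(P[:,0]>.6)
    if b.sum()>5: print(n,'tray',b.sum(),np.round(np.percentile(P[b],[1,50,99],axis=0),3).tolist())
    fr=(c[:,2]<130)&(c[:,1]>90)&((c[:,0]<12)|(c[:,0]>170))&(P[:,2]>.078)&(P[:,2]<.135)&(abs(P[:,1]+.04)<.12)&(P[:,0]>.6)
    print(n,'fresh in',fr.sum(), np.round(np.percentile(P[fr],[1,50,99],axis=0),3).tolist() if fr.sum() else '')
```

```text
side handle 314 (array([637.1, -42.6]), array([120.2,  23. ]), 0.8) [[0.578, -0.051, 0.086], [0.634, -0.046, 0.101], [0.695, -0.032, 0.11]]
side tray 508 [[0.697, -0.122, 0.075], [0.735, -0.071, 0.079], [0.836, 0.061, 0.089]]
side fresh in 107 [[0.743, -0.126, 0.088], [0.761, -0.117, 0.1], [0.786, -0.1, 0.111]]
top fresh in 0
```

View pics/side33.png

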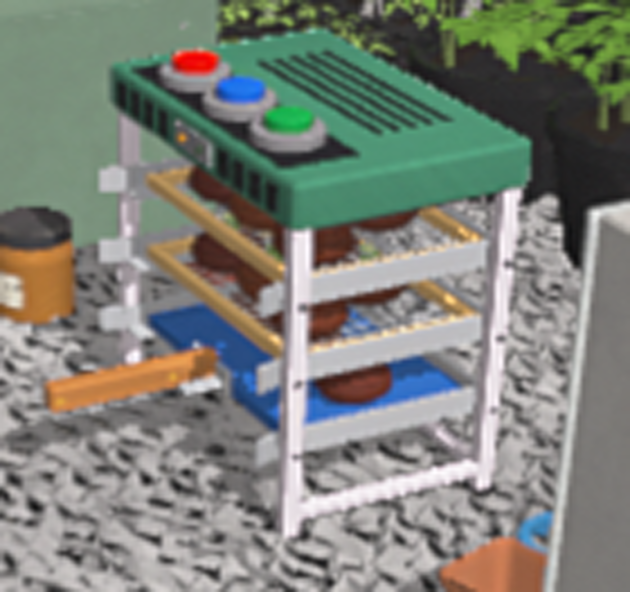

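```bash
python3 -m inch '[{"dx":15,"dy":-5,"dz":0,"rx":0.002,"ry":0.001,"rz":0,"hand":1},{"dx":30,"dy":-10,"dz":0,"rx":0,"ry":0,"rz":0,"hand":1},{"dx":40,"dy":-13,"dz":0,"rx":0,"ry":0,"rz":0,"hand":1},{"dx":40,"dy":-13,"dz":0,"rx":0,"ry":0,"rz":0,"hand":1},{"dx":35,"dy":-10,"dz":0,"rx":0,"ry":0,"rz":0,"hand":1},{"dx":20,"dy":-6,"dz":0,"rx":0,"ry":0,"rz":0,"hand":1},{"dx":9,"dy":-3,"dz":0,"rx":0,"ry":0,"rz":0,"hand":1},{"dx":0,"dy":0,"dz":20,"rx":0,"ry":0,"rz":0,"hand":1},{"dx":0,"dy":0,"dz":15,"rx":0,"ry":0,"rz":0,"hand":1},{"dx":0,"dy":0,"dz":0,"rx":0,"ry":0,"rz":0,"hand":1}]'
python3 - <<'E'
from h import *
need([.714,.022,.304],[np.pi,0,0]); print(bot.observe()['qpos'])
for n in('side','top'): p,d=bot.grab_frame(n); save(n,n+'34.png',cv2.resize(p[80:230,280:440],None,fx=5,fy=4))
E
```

```text
clock: 57.1
position: [0.7116, 0.0224, 0.3245]
tool_rot: [-3.141, 0.006, -0.0]
force: [0.1, 0.3, -0.1]
grip_width: -0.0
shift mm [ 2.6  0.4 20.5] rot [-0.0003  0.0058 -0.0004]
[-0.55231563  0.75390707  0.91803311  1.19706949 -0.57828492  1.45527918
 -1.28304633]
```

View pics/side34.png

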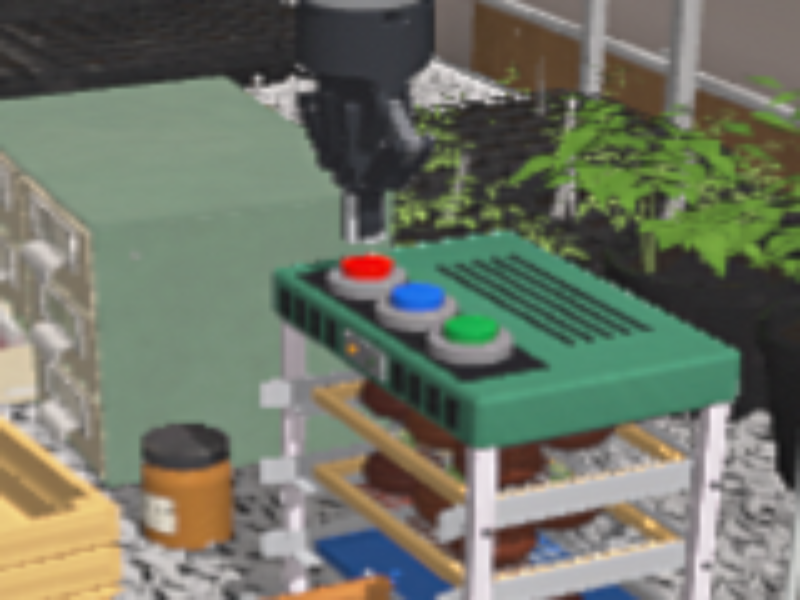

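View pics/top34.png

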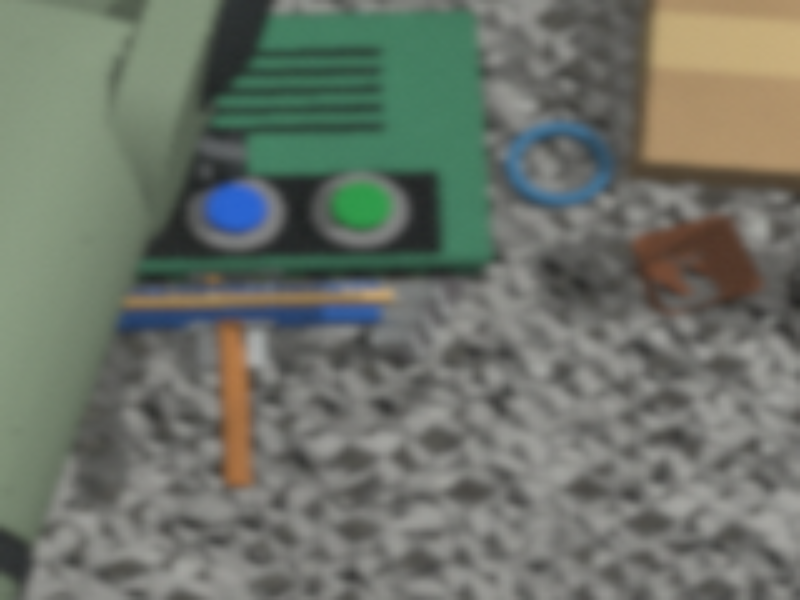

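The closed fingertips stand right above the red key at side crop (367,240). Pressing it.

```bash
python3 -m inch '[{"dx":2,"dy":0,"dz":8,"rx":0,"ry":0.006,"rz":0,"hand":1},{"dx":0,"dy":0,"dz":8,"rx":0,"ry":0,"rz":0,"hand":1},{"dx":0,"dy":0,"dz":0,"rx":0,"ry":0,"rz":0,"hand":1}]'
python3 -m inch '[{"dx":0,"dy":0,"dz":3,"rx":0,"ry":0,"rz":0,"hand":1},{"dx":0,"dy":0,"dz":0,"rx":0,"ry":0,"rz":0,"hand":1}]'
python3 -m inch '[{"dx":0,"dy":0,"dz":3,"rx":0,"ry":0,"rz":0,"hand":1},{"dx":0,"dy":0,"dz":0,"rx":0,"ry":0,"rz":0,"hand":1}]'
python3 -m inch '[{"dx":0,"dy":0,"dz":2,"rx":0,"ry":0,"rz":0,"hand":1},{"dx":0,"dy":0,"dz":0,"rx":0,"ry":0,"rz":0,"hand":1}]'
```

```text
clock: 57.5
position: [0.7143, 0.0223, 0.31]
tool_rot: [-3.141, -0.002, 0.0]
force: [-0.6, -0.1, 0.0]
grip_width: 0.0
clock: 57.7
position: [0.7147, 0.022, 0.308]
tool_rot: [-3.142, -0.004, 0.0]
force: [-0.1, -1.1, 1.4]
grip_width: 0.0002
clock: 57.9
position: [0.7148, 0.022, 0.3051]
tool_rot: [-3.142, -0.004, 0.0]
force: [0.7, -0.5, 2.9]
grip_width: -0.0
clock: 58.1
position: [0.7148, 0.022, 0.3031]
tool_rot: [-3.142, -0.004, 0.0]
force: [-1.1, -0.1, 4.8]
grip_width: 0.0
```

```bash
python3 -m inch '[{"dx":0,"dy":0,"dz":2,"rx":0,"ry":0,"rz":0,"hand":1},{"dx":0,"dy":0,"dz":0,"rx":0,"ry":0,"rz":0,"hand":1}]'
python3 - <<'E'
from h import *
p,d=bot.grab_frame('side'); save('','side35.png',cv2.resize(p[110:210,310:430],None,fx=6,fy=5))
E
```

```text
clock: 58.3
position: [0.7149, 0.022, 0.3024]
tool_rot: [-3.141, -0.005, 0.0]
force: [-4.1, 2.0, 15.2]
grip_width: 0.0002
```

View pics/side35.png

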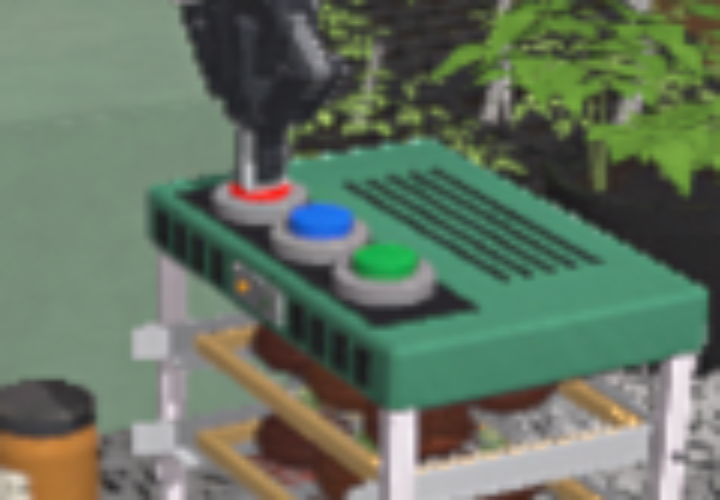

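Red is bottomed: the force jumped to 15 N and the key is flush in its ring. Blue next.

```bash
python3 -m inch '[{"dx":0,"dy":0,"dz":-12,"rx":0,"ry":0,"rz":0,"hand":1},{"dx":0,"dy":0,"dz":-15,"rx":0,"ry":0,"rz":0,"hand":1},{"dx":0,"dy":20,"dz":0,"rx":0,"ry":0,"rz":0,"hand":1},{"dx":0,"dy":25,"dz":0,"rx":0,"ry":0,"rz":0,"hand":1},{"dx":0,"dy":15,"dz":0,"rx":0,"ry":0,"rz":0,"hand":1},{"dx":0,"dy":0,"dz":10,"rx":0,"ry":0,"rz":0,"hand":1},{"dx":0,"dy":0,"dz":7,"rx":0,"ry":0,"rz":0,"hand":1},{"dx":0,"dy":0,"dz":0,"rx":0,"ry":0,"rz":0,"hand":1}]'
python3 -c "
from h import *
need([.714,-.038,.303],[np.pi,0,0])"
```

```text
clock: 59.15
position: [0.7144, -0.0367, 0.3095]
tool_rot: [-3.141, -0.002, 0.001]
force: [0.8, 0.2, -0.9]
grip_width: -0.0002
shift mm [-0.4  1.3  6.5] rot [-0.0008 -0.0018  0.0012]
```

```bash
python3 -m inch '[{"dx":0,"dy":1,"dz":0,"rx":0,"ry":0,"rz":0,"hand":1},{"dx":0,"dy":0,"dz":3,"rx":0,"ry":0,"rz":0,"hand":1},{"dx":0,"dy":0,"dz":0,"rx":0,"ry":0,"rz":0,"hand":1}]'
python3 -m inch '[{"dx":0,"dy":0,"dz":3,"rx":0,"ry":0,"rz":0,"hand":1},{"dx":0,"dy":0,"dz":1.5,"rx":0,"ry":0,"rz":0,"hand":1},{"dx":0,"dy":0,"dz":0,"rx":0,"ry":0,"rz":0,"hand":1}]'
```

```text
clock: 59.45
position: [0.7149, -0.0386, 0.3081]
tool_rot: [-3.141, -0.004, 0.001]
force: [0.6, 0.5, 1.8]
grip_width: -0.0002
clock: 59.75
position: [0.7149, -0.0386, 0.3036]
tool_rot: [-3.141, -0.004, 0.001]
force: [0.8, 3.0, 4.0]
grip_width: 0.0002
```

```bash
python3 -m inch '[{"dx":0,"dy":0,"dz":2.5,"rx":0,"ry":0,"rz":0,"hand":1},{"dx":0,"dy":0,"dz":0,"rx":0,"ry":0,"rz":0,"hand":1}]'
python3 - <<'E'
from h import *
p,d=bot.grab_frame('side'); save('','side36.png',cv2.resize(p[110:210,310:430],None,fx=6,fy=5))
E
```

```text
clock: 59.95
position: [0.715, -0.0387, 0.3024]
tool_rot: [-3.141, -0.005, 0.001]
force: [-2.2, 3.5, 13.7]
grip_width: -0.0002
```

View pics/side36.png

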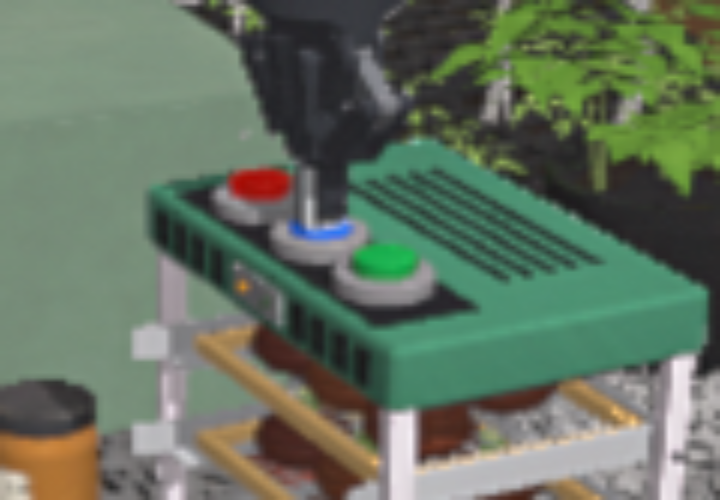

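Blue is bottomed and red has sprung back. Green next.

```bash
python3 -m inch '[{"dx":0,"dy":0,"dz":-12,"rx":0,"ry":0,"rz":0,"hand":1},{"dx":0,"dy":0,"dz":-15,"rx":0,"ry":0,"rz":0,"hand":1},{"dx":0,"dy":20,"dz":0,"rx":0,"ry":0,"rz":0,"hand":1},{"dx":0,"dy":25,"dz":0,"rx":0,"ry":0,"rz":0,"hand":1},{"dx":0,"dy":14,"dz":0,"rx":0,"ry":0,"rz":0,"hand":1},{"dx":0,"dy":0,"dz":10,"rx":0,"ry":0,"rz":0,"hand":1},{"dx":0,"dy":0,"dz":7,"rx":0,"ry":0,"rz":0,"hand":1},{"dx":0,"dy":0,"dz":0,"rx":0,"ry":0,"rz":0,"hand":1}]'
python3 -m inch '[{"dx":0,"dy":0,"dz":3,"rx":0,"ry":0,"rz":0,"hand":1},{"dx":0,"dy":0,"dz":0,"rx":0,"ry":0,"rz":0,"hand":1}]'
python3 -m inch '[{"dx":0,"dy":0,"dz":3,"rx":0,"ry":0,"rz":0,"hand":1},{"dx":0,"dy":0,"dz":2,"rx":0,"ry":0,"rz":0,"hand":1},{"dx":0,"dy":0,"dz":0,"rx":0,"ry":0,"rz":0,"hand":1}]'
python3 -m inch '[{"dx":0,"dy":0,"dz":1.5,"rx":0,"ry":0,"rz":0,"hand":1},{"dx":0,"dy":0,"dz":0,"rx":0,"ry":0,"rz":0,"hand":1}]'
python3 - <<'E'
from h import *
p,d=bot.grab_frame('side'); save('','side37.png',cv2.resize(p[110:210,310:430],None,fx=6,fy=5))
E
```

```text
clock: 60.8
position: [0.7145, -0.0964, 0.3095]
tool_rot: [-3.141, -0.002, 0.001]
force: [0.7, 0.7, 0.4]
grip_width: 0.0001
clock: 61.0
position: [0.7149, -0.097, 0.3079]
tool_rot: [-3.141, -0.004, 0.001]
force: [-0.0, 1.5, 2.7]
grip_width: -0.0001
clock: 61.3
position: [0.7149, -0.0975, 0.3031]
tool_rot: [-3.141, -0.004, 0.001]
force: [1.3, 3.5, 4.2]
grip_width: -0.0005
clock: 61.5
position: [0.715, -0.0977, 0.3025]
tool_rot: [-3.141, -0.005, 0.001]
force: [-1.5, 3.4, 10.2]
grip_width: 0.0002
```

View pics/side37.png

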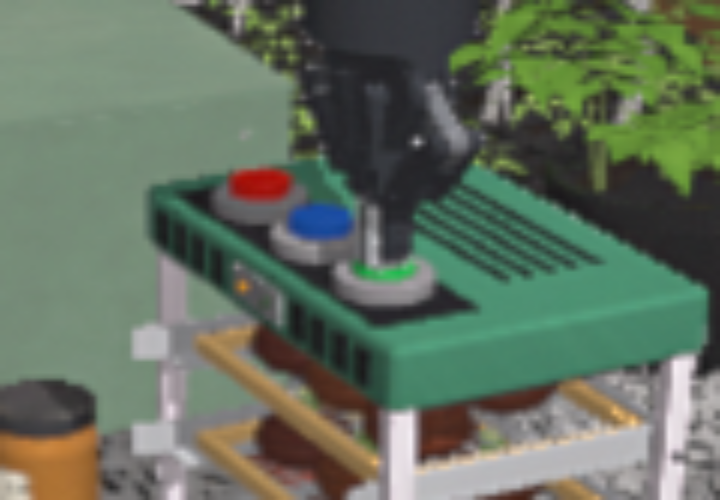

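Green is bottomed at 10 N, against the 5 N spring. Now I'll retreat and run the final checks.

```bash
python3 -m inch '[{"dx":0,"dy":0,"dz":-12,"rx":0,"ry":0,"rz":0,"hand":1},{"dx":0,"dy":0,"dz":-25,"rx":0,"ry":0,"rz":0,"hand":1},{"dx":0,"dy":0,"dz":-30,"rx":0,"ry":0,"rz":0,"hand":1},{"dx":-20,"dy":0,"dz":-10,"rx":0,"ry":0,"rz":0,"hand":1},{"dx":-40,"dy":0,"dz":0,"rx":0,"ry":0,"rz":0,"hand":1},{"dx":-40,"dy":0,"dz":0,"rx":0,"ry":0,"rz":0,"hand":1},{"dx":-40,"dy":10,"dz":0,"rx":0,"ry":0,"rz":0,"hand":1},{"dx":-30,"dy":20,"dz":0,"rx":0,"ry":0,"rz":0,"hand":1},{"dx":-10,"dy":10,"dz":0,"rx":0,"ry":0,"rz":0,"hand":1},{"dx":0,"dy":0,"dz":0,"rx":0,"ry":0,"rz":0,"hand":1}]'
python3 - <<'E'
from h import *
for n in('side','top'):
    p,d=bot.grab_frame(n); 
    save('',n+'38.png',p)
    hsv=cv2.cvtColor(p,cv2.COLOR_RGB2HSV); P,u,v=cloud(n,d); c=hsv[v,u].astype(int)
    hd=(c[:,0]<20)&(c[:,1]>100)&(abs(P[:,1]+.04)<.04)&(P[:,0]<.7)&(P[:,0]>.52)&(P[:,2]>.06)&(P[:,2]<.13)
    if hd.sum()>5: print(n,'handle',hd.sum(),rect(P[hd]),np.round(np.percentile(P[hd],[1,50,99],axis=0),3).tolist())
    for k,lo,hi in(('red',-1,8),('blue',100,125),('green',50,82)):
        q=(P[:,2]>.316)&(P[:,2]<.36)&(P[:,0]>.6)&(abs(P[:,1]+.04)<.12)&(c[:,1]>150)&(c[:,0]>lo)&(c[:,0]<hi)&(P[:,0]<.75)
        if q.sum(): print(k,np.median(P[q],0).round(3))
p,d=bot.grab_frame('side'); save('','side39.png',cv2.resize(p[130:290,190:450],None,fx=3,fy=3,interpolation=cv2.INTER_CUBIC))
E
```

```text
clock: 62.55
position: [0.5334, -0.1396, 0.379]
tool_rot: [-3.141, -0.005, -0.002]
force: [0.8, -0.3, 0.6]
grip_width: 0.0001
side handle 316 (array([638.1, -42.9]), array([ 23.2, 121.3]), 89.7) [[0.579, -0.052, 0.086], [0.634, -0.046, 0.101], [0.695, -0.032, 0.11]]
red [0.713 0.016 0.331]
blue [ 0.712 -0.044  0.331]
green [ 0.714 -0.103  0.331]
top handle 207 (array([638.8, -36.3]), array([ 14.5, 115.9]), 88.3) [[0.583, -0.044, 0.098], [0.638, -0.036, 0.107], [0.696, -0.029, 0.111]]
red [0.716 0.025 0.332]
blue [ 0.715 -0.035  0.331]
green [ 0.716 -0.095  0.331]
```

View pics/side39.png

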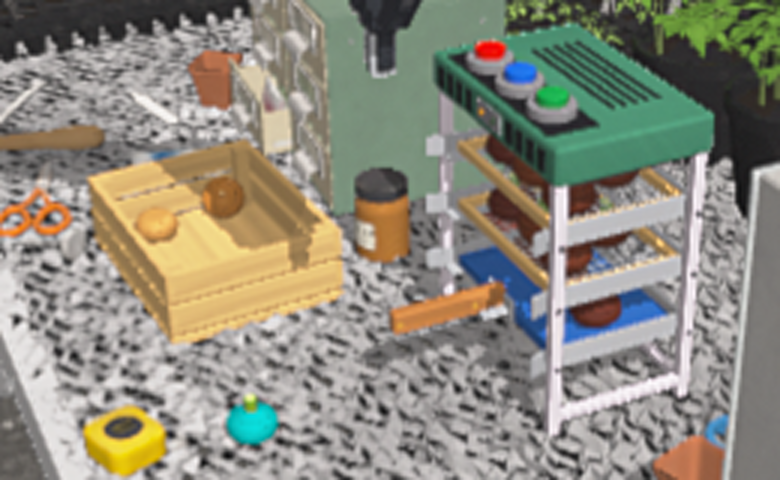

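View pics/top38.png

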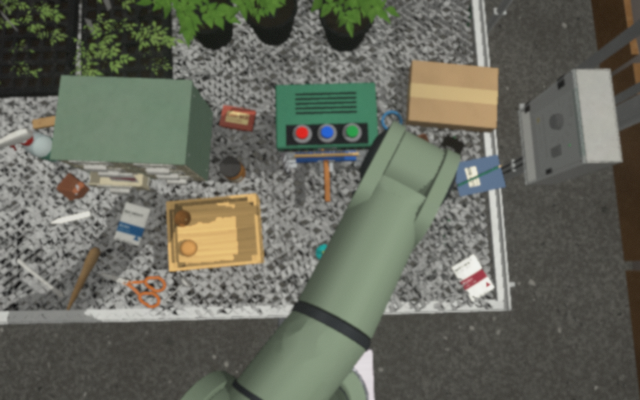

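```bash
python3 -c "
from h import *
print(bot.job_done(), bot.observe()['clock'])"
```

```text
the job is handed in; nothing more can be done
the job is handed in; nothing more can be done
```

The job is done and handed in at about 63 s on the robot's clock. I tipped both cured corms into the crate and laid all three fresh corms on the tray. I then slid the tray onto the lowest rail pair until the back stops resisted. Red, blue and green were each pressed to the bottom in turn.

**Last checks:**
- **Crate:** both cured corms lie inside it.
- **Tray:** the end of its handle puts the origin within a few millimetres of fully home. I judged it level and seated on the ledges from the images and the contact force.
- **Keys:** all three are back up, at about 331 mm by the depth camera. Blue and green were seen released while the next key was pressed or before it.
- **Surroundings:** the jar stands upright, the screens look unmoved and the turquoise look-alike was not touched. The arm is clear of everything.

**What failed or disagreed:**
- **First grasp:** it closed on air, because the visible fingertips end about 25 mm short of the reported TCP. I corrected for this from then on.
- **Cameras:** the two disagreed by about 5 mm in y, so I worked from offsets taken at the first grasp.
- **First fresh corm:** the fingertips pressed the bench with about 31 N as they closed on it. I gripped the others higher.
- **Corms on the tray:** only one of the three shows in the last pictures. The other two are hidden by the screens and were last seen in place while the tray was going in.

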